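# Load the nib cassettes and scan them in

## Task

Put each nib cassette that is on the bench (there may be three or four) into the nest of its own colour and press it down until it is fully home, its top flush with the rim. Then take the orange hand scanner from its cradle and, for a good second each, hold it steady with its window facing squarely at the middle of the code from about 6 cm away: first the job ticket on the slanted stand, then the seated cassettes in the order blue, green, yellow, red. Put the scanner back in its cradle the way it was, and leave the other things on the bench alone.

Things in the scene. Friction and masses are not known exactly. Their poses are not given: they have to be found in the camera images.
- scanner: Hand scanner, always on. Origin: centre of the orange handle, a bar 26 mm wide (y), 24 high (z), from 65 mm behind to 40 mm ahead (+x) of it. At the +x end a black head (42 x 40 x 38 mm, centred 61 mm ahead) reaches 26 mm below the origin, glass window in its underside; it looks out along its own -z. Grip across y at the origin. About 130 g, centre of mass about 20 mm ahead.
- window (a point): Centre of the scanner's window, 61 mm ahead (+x) of and 26 mm below the scanner's origin; axes parallel to the scanner's. It looks along -z.
- cradle: Fixed black plate with two aluminium saddle posts under the scanner handle. Origin: underside of the plate; axes as the parked scanner (head to +x), whose origin lies 62 mm above it. Posts (12 mm along x, 44 wide) 45 mm behind and 30 mm ahead of the origin; saddle floor at 50 mm, cheeks up to 60 mm, 32 mm apart. Between the posts the fingers have room.
- ticket: Job ticket, a white card 58 x 72 mm with black bars and a yellow strip along its far edge, on a fixed stand, slanted 0.5 rad towards the robot. Origin: centre of the card's face, where the bars are; z is the normal of its face, x points up the slope. About 36 mm above the bench.
- carrier: Fixed aluminium base plate, 66 x 280 x 6 mm, on which the four nests stand in a row 68 mm apart along its y. Origin: centre of its underside.
- cassette_blue: Loose blue nib cassette, a block 30 (x) x 40 (y) x 24 (z) mm, about 60 g, with a white bar-code label and a little brass mark on top. Origin: centre of its underside. It may go in either way round. None all along if it is not on the bench today.
- label_blue (a point): Centre of the code label on top of the blue cassette, 24 mm above its origin; axes parallel to the cassette's.
- nest_blue: Fixed grey nest, blue strips on top, 56 (x) x 62 (y) x 32 (z) mm; recess 35 (x) x 45 (y) mm, mouth bevelled. Origin: centre of underside. A lift plate held by friction, 18 to 20 mm above the origin, leaves a cassette just put in 10 to 12 mm proud; pushed with over 5 N (10 N is brisk) it sinks to its stop 8 mm above the origin and stays; the cassette top is then flush with the rim.
- cassette_green: Loose green nib cassette, a block 30 (x) x 40 (y) x 24 (z) mm, about 60 g, with a white bar-code label and a little brass mark on top. Origin: centre of its underside. It may go in either way round. None all along if it is not on the bench today.
- label_green (a point): Centre of the code label on top of the green cassette, 24 mm above its origin; axes parallel to the cassette's.
- nest_green: Fixed grey nest, green strips on top, 56 (x) x 62 (y) x 32 (z) mm; recess 35 (x) x 45 (y) mm, mouth bevelled. Origin: centre of underside. A lift plate held by friction, 18 to 20 mm above the origin, leaves a cassette just put in 10 to 12 mm proud; pushed with over 5 N (10 N is brisk) it sinks to its stop 8 mm above the origin and stays; the cassette top is then flush with the rim.
- cassette_yellow: Loose yellow nib cassette, a block 30 (x) x 40 (y) x 24 (z) mm, about 60 g, with a white bar-code label and a little brass mark on top. Origin: centre of its underside. It may go in either way round. None all along if it is not on the bench today.
- label_yellow (a point): Centre of the code label on top of the yellow cassette, 24 mm above its origin; axes parallel to the cassette's.
- nest_yellow: Fixed grey nest, yellow strips on top, 56 (x) x 62 (y) x 32 (z) mm; recess 35 (x) x 45 (y) mm, mouth bevelled. Origin: centre of underside. A lift plate held by friction, 18 to 20 mm above the origin, leaves a cassette just put in 10 to 12 mm proud; pushed with over 5 N (10 N is brisk) it sinks to its stop 8 mm above the origin and stays; the cassette top is then flush with the rim.
- cassette_red: Loose red nib cassette, a block 30 (x) x 40 (y) x 24 (z) mm, about 60 g, with a white bar-code label and a little brass mark on top. Origin: centre of its underside. It may go in either way round. None all along if it is not on the bench today.
- label_red (a point): Centre of the code label on top of the red cassette, 24 mm above its origin; axes parallel to the cassette's.
- nest_red: Fixed grey nest, red strips on top, 56 (x) x 62 (y) x 32 (z) mm; recess 35 (x) x 45 (y) mm, mouth bevelled. Origin: centre of underside. A lift plate held by friction, 18 to 20 mm above the origin, leaves a cassette just put in 10 to 12 mm proud; pushed with over 5 N (10 N is brisk) it sinks to its stop 8 mm above the origin and stays; the cassette top is then flush with the rim.
- pen_barrel: Blue acetate pen barrel lying down, 75 x 13 mm; not part of the job, leave it where it is.
- section_wrench: Brass section wrench, 110 mm long; not part of the job, leave it where it is.
- eraser: Round black rubber eraser, 40 mm across, 18 mm high; not part of the job, leave it where it is.
- nib_tray: Silver nib tray, 80 x 130 x 16 mm; not part of the job, leave it where it is.
- ink_bottle: Ink jar, 52 mm across, 60 mm high; not part of the job, leave it where it is.
- loupe: Black loupe, 34 mm across, 30 mm high; not part of the job, leave it where it is.
- buff_stick: Grey buffing stick, 15 x 110 x 8 mm; not part of the job, leave it where it is.

How it is judged:
On the way, in this order (a step that is already met when the one before it is completed fails the run):
1. every cassette present is home and flush in the nest of its colour, and the fingers are off it (x of cassette_blue in the frame of nest_blue between -0.004 and 0.004 m and y of cassette_blue in the frame of nest_blue between -0.004 and 0.004 m and z of cassette_blue in the frame of nest_blue between 0.004 and 0.0105 m and angle between the x axis of cassette_blue and the x axis of nest_blue, either way round below 0.15 rad and angle between each of cassette_blue, cassette_green, cassette_yellow, cassette_red's own z axis and vertical below 0.12 rad and x of cassette_green in the frame of nest_green between -0.004 and 0.004 m and y of cassette_green in the frame of nest_green between -0.004 and 0.004 m and z of cassette_green in the frame of nest_green between 0.004 and 0.0105 m and angle between the x axis of cassette_green and the x axis of nest_green, either way round below 0.15 rad and x of cassette_yellow in the frame of nest_yellow between -0.004 and 0.004 m and y of cassette_yellow in the frame of nest_yellow between -0.004 and 0.004 m and z of cassette_yellow in the frame of nest_yellow between 0.004 and 0.0105 m and angle between the x axis of cassette_yellow and the x axis of nest_yellow, either way round below 0.15 rad and x of cassette_red in the frame of nest_red between -0.004 and 0.004 m and y of cassette_red in the frame of nest_red between -0.004 and 0.004 m and z of cassette_red in the frame of nest_red between 0.004 and 0.0105 m and angle between the x axis of cassette_red and the x axis of nest_red, either way round below 0.15 rad and contact force between the fingers and cassette_blue below 0.5 N and contact force between the fingers and cassette_green below 0.5 N and contact force between the fingers and cassette_yellow below 0.5 N and contact force between the fingers and cassette_red below 0.5 N), for 0.2 s.
2. the held scanner is aimed steadily at the job ticket (x of ticket in the frame of window between -0.011 and 0.011 m and y of ticket in the frame of window between -0.011 and 0.011 m and z of ticket in the frame of window between -0.11 and -0.035 m and angle between the z axis of scanner and the z axis of ticket, either way round below 0.3 rad and linear speed of scanner below 0.02 m/s and angular speed of scanner below 0.2 rad/s and contact force between the fingers and scanner above 0.5 N), for 0.8 s.
3. the held scanner is aimed steadily at the label of the blue cassette in its nest (x of label_blue in the frame of window between -0.011 and 0.011 m and y of label_blue in the frame of window between -0.011 and 0.011 m and z of label_blue in the frame of window between -0.11 and -0.035 m and angle between the z axis of scanner and the z axis of cassette_blue, either way round below 0.3 rad and x of cassette_blue in the frame of nest_blue between -0.004 and 0.004 m and y of cassette_blue in the frame of nest_blue between -0.004 and 0.004 m and z of cassette_blue in the frame of nest_blue between 0.004 and 0.0105 m and angle between the x axis of cassette_blue and the x axis of nest_blue, either way round below 0.15 rad and angle between cassette_blue's own z axis and vertical below 0.12 rad), for 0.8 s.
4. the held scanner is aimed steadily at the label of the green cassette in its nest (x of label_green in the frame of window between -0.011 and 0.011 m and y of label_green in the frame of window between -0.011 and 0.011 m and z of label_green in the frame of window between -0.11 and -0.035 m and angle between the z axis of scanner and the z axis of cassette_green, either way round below 0.3 rad and x of cassette_green in the frame of nest_green between -0.004 and 0.004 m and y of cassette_green in the frame of nest_green between -0.004 and 0.004 m and z of cassette_green in the frame of nest_green between 0.004 and 0.0105 m and angle between the x axis of cassette_green and the x axis of nest_green, either way round below 0.15 rad and angle between cassette_green's own z axis and vertical below 0.12 rad), for 0.8 s.
5. the held scanner is aimed steadily at the label of the yellow cassette in its nest (x of label_yellow in the frame of window between -0.011 and 0.011 m and y of label_yellow in the frame of window between -0.011 and 0.011 m and z of label_yellow in the frame of window between -0.11 and -0.035 m and angle between the z axis of scanner and the z axis of cassette_yellow, either way round below 0.3 rad and x of cassette_yellow in the frame of nest_yellow between -0.004 and 0.004 m and y of cassette_yellow in the frame of nest_yellow between -0.004 and 0.004 m and z of cassette_yellow in the frame of nest_yellow between 0.004 and 0.0105 m and angle between the x axis of cassette_yellow and the x axis of nest_yellow, either way round below 0.15 rad and angle between cassette_yellow's own z axis and vertical below 0.12 rad), for 0.8 s.
6. the held scanner is aimed steadily at the label of the red cassette in its nest (x of label_red in the frame of window between -0.011 and 0.011 m and y of label_red in the frame of window between -0.011 and 0.011 m and z of label_red in the frame of window between -0.11 and -0.035 m and angle between the z axis of scanner and the z axis of cassette_red, either way round below 0.3 rad and x of cassette_red in the frame of nest_red between -0.004 and 0.004 m and y of cassette_red in the frame of nest_red between -0.004 and 0.004 m and z of cassette_red in the frame of nest_red between 0.004 and 0.0105 m and angle between the x axis of cassette_red and the x axis of nest_red, either way round below 0.15 rad and angle between cassette_red's own z axis and vertical below 0.12 rad), for 0.8 s.
At the end, for the whole second after the job is handed in: Each cassette in its colour's nest: within 4 mm, 0.15 rad, flush within 2.5 mm. Scanner back in the cradle, head to the same end: within 12 mm along, 6 mm across, 4 mm in height, 0.12 rad. All at rest. Codes held 0.8 s: 11 mm, 35-110 mm off, square to 0.3 rad (x of cassette_blue in the frame of nest_blue between -0.004 and 0.004 m and y of cassette_blue in the frame of nest_blue between -0.004 and 0.004 m and z of cassette_blue in the frame of nest_blue between 0.004 and 0.0105 m and angle between the x axis of cassette_blue and the x axis of nest_blue, either way round below 0.15 rad and angle between each of cassette_blue, cassette_green, cassette_yellow, cassette_red, scanner's own z axis and vertical below 0.12 rad and x of cassette_green in the frame of nest_green between -0.004 and 0.004 m and y of cassette_green in the frame of nest_green between -0.004 and 0.004 m and z of cassette_green in the frame of nest_green between 0.004 and 0.0105 m and angle between the x axis of cassette_green and the x axis of nest_green, either way round below 0.15 rad and x of cassette_yellow in the frame of nest_yellow between -0.004 and 0.004 m and y of cassette_yellow in the frame of nest_yellow between -0.004 and 0.004 m and z of cassette_yellow in the frame of nest_yellow between 0.004 and 0.0105 m and angle between the x axis of cassette_yellow and the x axis of nest_yellow, either way round below 0.15 rad and x of cassette_red in the frame of nest_red between -0.004 and 0.004 m and y of cassette_red in the frame of nest_red between -0.004 and 0.004 m and z of cassette_red in the frame of nest_red between 0.004 and 0.0105 m and angle between the x axis of cassette_red and the x axis of nest_red, either way round below 0.15 rad and x of scanner in the frame of cradle between -0.012 and 0.012 m and y of scanner in the frame of cradle between -0.006 and 0.006 m and z of scanner in the frame of cradle between 0.058 and 0.066 m and angle between the x axis of scanner and the x axis of cradle, either way round below 0.12 rad and x of window in the frame of cradle above 0.03 m and linear speed of each of cassette_blue, cassette_green, cassette_yellow, cassette_red, scanner below 0.02 m/s); the robot touches nothing.
It fails at once if one of the other things on the bench is moved more than 40 mm (distance of any of pen_barrel, section_wrench, eraser, nib_tray, ink_bottle, loupe, buff_stick from where it was at the start of the episode above 0.04 m).
Of cassette_blue, cassette_green, cassette_yellow, cassette_red only 3 to 4 are there at a start; the rules pass over those that are not, and their reading is None.
At some moment in a run one of cassette_blue, cassette_green, cassette_yellow, cassette_red may be knocked a few centimetres aside while the robot is not near it.
It also fails if it takes over 210 s, if anything falls off the work surface, if the arm or the gripper's body presses on something with over 40 N, if the wrist force passes 120 N, or if a joint passes its speed limit or range.

## Robot

A 6-joint arm with a two-finger parallel gripper is mounted at the origin on the work surface. World frame = base frame: x ahead of the robot, y to its left, z up, the work surface at z = 0. Lengths are in m, angles in rad, forces in N, time in s.
With the tool pointing down it reaches from about 0.25 to 0.725 m from the base axis. Payload 4 kg.
Tool frame: the origin (TCP) lies midway between the tips of the shut fingers; the grasp point (between the pads) lies 19 mm behind it; z points along the fingers, y is the direction in which the jaws open and shut (so a half turn about z gives the same grasp; the last joint's range is limited). The gripper opens to 85 mm and grips with 20 to 120 N. Pads are 22 mm wide; open, the fingers measure 114 mm over their backs; the gripper's body (76 mm by 85 mm) begins 54 mm behind the grasp point. The pads swing forward as they close: fully open they stand 13 mm farther back than shut.
Start: joints at [1.128, 0.241, 0.005, 1.335, 0, 1.571], TCP at [0.214, 0.452, 0.204] pointing down, gripper open.
Joint ranges: [-2.72, 2.72], [-1.05, 1.87], [-1.09, 1.28], [-1.99, 2.15], [-1.42, 1.44], [-3.14, 3.14]. Speed limits (rad/s): [2.79, 2.79, 3.14, 3.14, 3.14, 3.14].

## Interface

Orientations are given as a unit quaternion [x, y, z, w].
In Python, from workcell import arm gives the robot as it stands.
- The arm moves only by the tool step_arm, never from a script. Its argument "commands" is a list of rows, each an object with "grip": the gripper's target within -1 to 1 (fully open at 1, half-way at 0, shut at -1); "translation": the shift along the tool's x, y, z in mm, a list of three; "yaw": the turn about the tool's z in degrees. In form: [{"grip": grip, "translation": [x, y, z], "yaw": yaw}, ...]. A call has 1 to 20 rows; each row is the pose to reach, as a shift and turn from the pose commanded when the call began, along the tool's axes at that moment; what a row does not reach only later rows make up. A row lasts 1/10 s, in which the tool goes at most 50 mm and 8.59 degrees, less where a joint would pass 70% of its speed; a pose out of reach is approached as far as the arm can. A call with a gripper value outside its range is refused whole. The fingers move at their own pace and stop on an object; "squeeze" is the grip in N (left out, the last holds). Time passes only in rows, so rows that repeat a pose let the fingers close. It gives the time, the measured TCP pose, the force and the opening at its end, in the units of the state.
- arm.get_obs(): the state, without advancing time (a new reading comes with each control period).
- arm.snapshot(name): name is "side" or "top"; returns a dict with "pixels" (420x560x3 uint8, red, green, blue), "vertical_fov" (degrees; the focal length in pixels is half the picture's height over the tangent of half this angle, whatever the lens; pixels are square), "cx", "cy" (the principal point, pixels), "dist" ([k1, k2, p1, p2, k3] as OpenCV has them; the pictures are not rectified), "rvec" (rotation vector, rad) and "tvec" (3), from world to camera coordinates, as OpenCV has them. Camera axes: x right, y down, z forward; pixel columns grow to the right and rows downward; lengths in m; the calibration is good to about 2 mm. A picture is of the moment at which its call begins. There is no depth.
- arm.sign_off(): hands the job in, once; it reports no verdict.
The state is a dict: "t": time; "joint_pos": joint angles; "joint_velocities": joint speeds; "effort": joint torques, N m; "eef_pos": TCP position; "eef_rot": TCP orientation; "ft_force": force on the tool from outside, world axes, zero at the start; "ft_torque": the same for the moment, N m; "finger_gap": opening from 0.0 (shut) to 1.0 (fully open).
Only numpy, scipy, OpenCV 4.12 (cv2) and the standard library are available. Lean on these libraries where they do the work, as an engineer would, in place of code of your own. Each camera call takes 0.05 s, during which the arm holds its last target.

## Working session

There is one attempt and no reset: what is moved stays moved. The work goes in short steps, Python scripts to look and compute and a tool call to move; the robot and the scene stay as the last step left them, time stands still between calls to the robot, and variables do not carry over. Pictures are saved under pics/ and viewed, and the job is handed in when it is done.

Besides the shell and the picture viewer there is one more tool, called after "Call:" as a command line: name --argument value ..., lists and objects as JSON in quotes. step_arm: Moves the arm, as the interface text tells. Its arguments: {"type":"object","properties":{"commands":{"type":"array","items":{"type":"object","properties":{"grip":{"type":"number"},"translation":{"type":"array","items":{"type":"number"}},"yaw":{"type":"number"}}}},"squeeze":{"type":"number"}},"required":["commands"]}

```bash
ls; mkdir -p pics
python3 - <<'E'
from workcell import arm
import cv2
print(arm.get_obs())
for n in("side","top"):
    s=arm.snapshot(n); cv2.imwrite(f"pics/{n}0.png",s["pixels"][:,:,::-1])
    print(n,{k:v for k,v in s.items() if k!="pixels"})
E
```

```text
pics
{'t': 0.0, 'joint_pos': array([1.12798954e+00, 2.41363575e-01, 3.68642764e-03, 1.33518023e+00,
       3.59622966e-06, 1.57079552e+00]), 'joint_velocities': array([ 7.08098576e-04, -6.87452006e-04,  4.68151836e-04, -1.08472257e-04,
       -1.47325435e-03, -8.86689074e-05]), 'effort': array([ 2.28901672e-04, -3.72317040e+01,  2.52407777e+01,  1.69302797e-02,
        1.54143827e-04,  5.84900448e-06]), 'eef_pos': array([0.21393835, 0.45114587, 0.20332325]), 'eef_rot': array([ 2.19598469e-01,  9.75589796e-01, -1.00497478e-03, -2.28056777e-04]), 'ft_force': array([0.43986716, 0.91854772, 0.05190637]), 'ft_torque': array([-0.01512676,  0.01346344, -0.04139072]), 'finger_gap': 0.9961006708745135}
side {'vertical_fov': 42.53501513658588, 'cx': 283.31479762881565, 'cy': 204.30568984214668, 'dist': array([-0.00283307,  0.        ,  0.        ,  0.        ,  0.        ]), 'rvec': array([ 0.34277686, -2.83602832,  1.095722  ]), 'tvec': array([0.50892203, 0.18945546, 1.22088719])}
top {'vertical_fov': 55.24068121243326, 'cx': 284.44462046130013, 'cy': 210.1465652809637, 'dist': array([-0.0947254,  0.       ,  0.       ,  0.       ,  0.       ]), 'rvec': array([ 2.1586097 , -2.17677698,  0.08158278]), 'tvec': array([-0.03196437,  0.55682387,  1.22999373])}
```

View pics/top0.png

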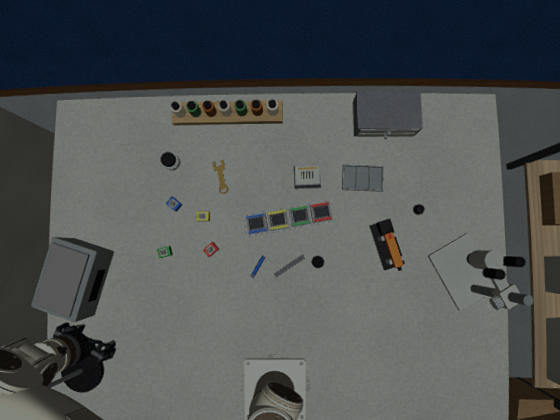

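View pics/side0.png

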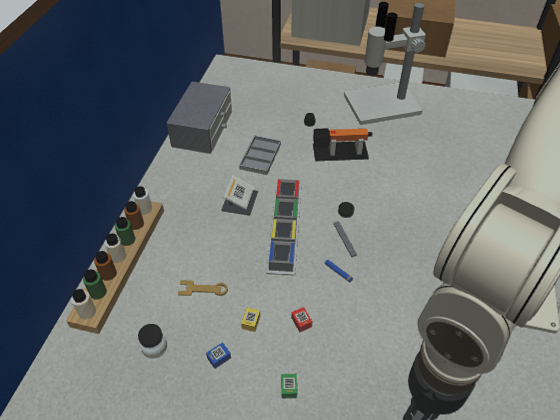

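The top view shows four cassettes: blue (174,203), yellow (202,215), green (164,252) and red (210,249). The nest row is at (257–321, 212–224), the ticket at (307,177) and the scanner at (388,245). Next I'll measure these.

```bash
cat > h.py <<'E'
import numpy as np, cv2
from workcell import arm
def cam(n):
    s=arm.snapshot(n); f=210/np.tan(np.radians(s["vertical_fov"])/2)
    s["K"]=np.array([[f,0,s["cx"]],[0,f,s["cy"]],[0,0,1.]]); s["R"]=cv2.Rodrigues(s["rvec"])[0]
    s["C"]=-s["R"].T@s["tvec"]; s["bgr"]=s["pixels"][:,:,::-1].copy(); return s
def rays(s,px):
    u=cv2.undistortPoints(np.asarray(px,float).reshape(-1,1,2),s["K"],s["dist"]).reshape(-1,2)
    return np.c_[u,np.ones(len(u))]@s["R"]
def onplane(s,px,z):
    d=rays(s,px); return s["C"]+d*((z-s["C"][2])/d[:,2])[:,None]
def proj(s,P):
    return cv2.projectPoints(np.asarray(P,float).reshape(-1,1,3),s["rvec"],s["tvec"],s["K"],s["dist"])[0].reshape(-1,2)
def tri(s1,p1,s2,p2):
    d1=rays(s1,[p1])[0];d2=rays(s2,[p2])[0];d1/=np.linalg.norm(d1);d2/=np.linalg.norm(d2)
    A=np.c_[d1,-d2];t=np.linalg.lstsq(A,s2["C"]-s1["C"],rcond=None)[0]
    a=s1["C"]+t[0]*d1;b=s2["C"]+t[1]*d2;return (a+b)/2,np.linalg.norm(a-b)
def crop(s,x,y,w,h,name,k=8):
    c=s["bgr"][y:y+h,x:x+w]; cv2.imwrite(name,cv2.resize(c,None,fx=k,fy=k,interpolation=cv2.INTER_CUBIC))
HUE={"red":[(0,8),(172,180)],"yellow":[(22,35)],"green":[(45,85)],"blue":[(100,125)],"orange":[(6,18)]}
def mask(s,c,smin=110,vmin=60):
    h=cv2.cvtColor(s["bgr"],cv2.COLOR_BGR2HSV);m=np.zeros(h.shape[:2],bool)
    for a,b in HUE[c]: m|=(h[...,0]>=a)&(h[...,0]<=b)
    return (m&(h[...,1]>smin)&(h[...,2]>vmin)).astype(np.uint8)
E
python3 - <<'E'
from h import *
t=cam("top");s=cam("side")
print(t["C"],s["C"])
crop(t,150,190,80,75,"pics/a1.png");crop(t,240,155,100,75,"pics/a2.png");crop(s,190,300,130,100,"pics/a3.png",6);crop(s,215,170,100,110,"pics/a4.png",5);crop(t,360,210,50,65,"pics/a5.png");crop(s,300,115,80,55,"pics/a6.png")
for n,c in(("top",t),("side",s)):
  for col in("blue","yellow","green","red","orange"):
    m=mask(c,col); k,l,st,ce=cv2.connectedComponentsWithStats(m)
    print(n,col,[(st[i].tolist(),ce[i].round(1).tolist()) for i in range(1,k) if 12<st[i][4]<3000])
E
```

```text
[ 0.44294636 -0.05540176  1.27463261] [0.33769621 0.78225606 1.02931884]
top blue [([170, 197, 11, 14, 45], [175.4, 204.0]), ([246, 214, 18, 5, 42], [254.6, 215.8]), ([249, 229, 18, 5, 42], [257.1, 230.6]), ([252, 256, 13, 19, 72], [258.1, 265.0])]
top yellow [([216, 166, 8, 6, 22], [219.5, 168.3]), ([300, 167, 16, 2, 18], [307.9, 167.7]), ([219, 173, 5, 11, 25], [221.6, 178.1]), ([268, 210, 18, 5, 39], [276.2, 211.9]), ([196, 212, 14, 9, 59], [203.5, 216.4]), ([271, 225, 17, 5, 39], [278.8, 226.6])]
top green [([187, 102, 11, 10, 26], [192.8, 108.0]), ([240, 102, 5, 9, 16], [242.6, 107.0]), ([290, 206, 17, 5, 28], [298.5, 208.0]), ([293, 221, 17, 5, 32], [301.1, 222.7]), ([166, 247, 5, 9, 22], [168.0, 250.9]), ([157, 249, 5, 9, 13], [158.9, 253.6])]
top red [([311, 202, 18, 5, 42], [319.7, 204.2]), ([314, 217, 18, 5, 41], [322.5, 218.9]), ([388, 234, 4, 5, 14], [389.5, 236.0]), ([203, 242, 15, 15, 62], [211.1, 249.0])]
top orange [([202, 101, 12, 12, 54], [208.0, 107.0]), ([250, 100, 13, 11, 54], [255.9, 106.3]), ([555, 216, 5, 8, 15], [556.2, 220.6]), ([384, 232, 19, 36, 308], [393
[... 896 characters left out ...]
ide red [([331, 130, 5, 4, 15], [333.0, 131.8]), ([277, 180, 4, 16, 43], [278.3, 187.2]), ([295, 181, 4, 16, 44], [296.6, 188.3]), ([292, 307, 20, 25, 207], [301.0, 320.0])]
side orange [([551, 0, 8, 17, 33], [554.7, 8.0]), ([445, 3, 9, 16, 57], [449.8, 9.7]), ([418, 9, 35, 48, 918], [435.5, 36.0]), ([437, 9, 7, 5, 15], [439.7, 10.9]), ([395, 10, 17, 24, 186], [402.2, 22.8]), ([437, 16, 9, 5, 16], [441.1, 17.9]), ([388, 47, 17, 5, 37], [397.9, 48.8]), ([227, 54, 23, 4, 23], [238.0, 55.6]), ([251, 57, 21, 4, 23], [261.1, 58.8]), ([527, 83, 3, 15, 22], [527.6, 89.5]), ([329, 128, 40, 13, 405], [348.6, 134.2]), ([124, 204, 19, 26, 220], [133.7, 218.1]), ([94, 253, 22, 28, 258], [104.7, 269.0])]
```

View pics/a1.png

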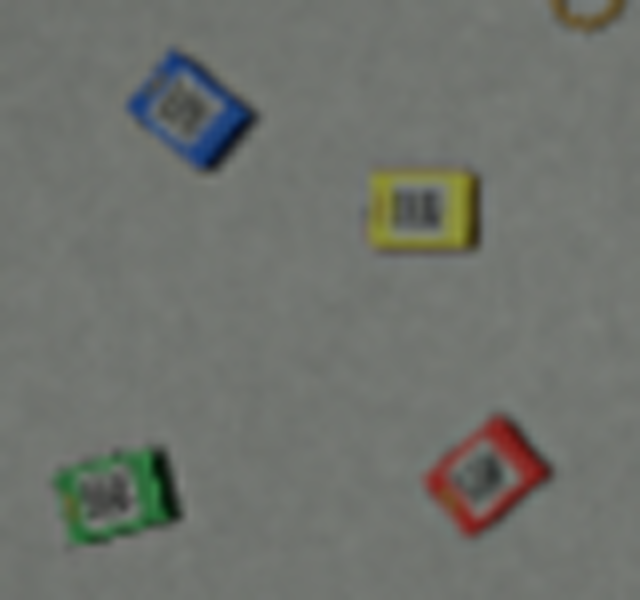

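View pics/a2.png

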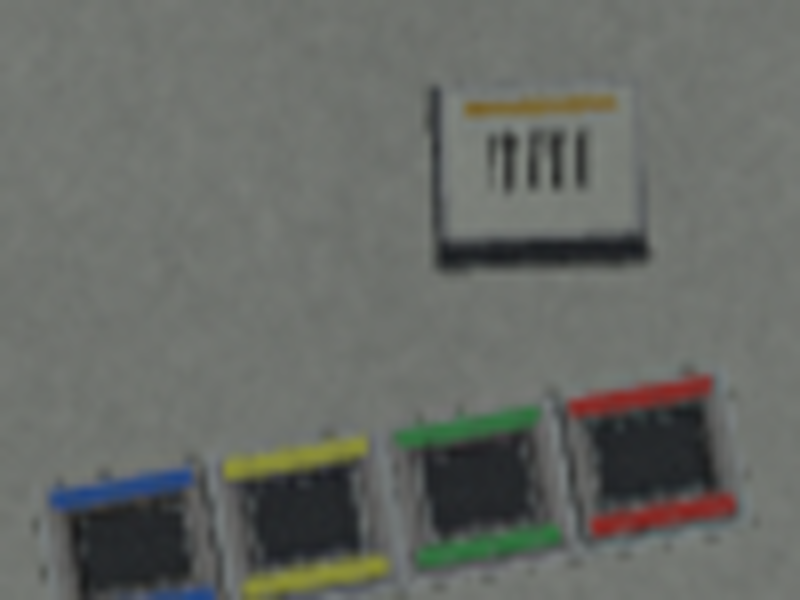

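View pics/a3.png

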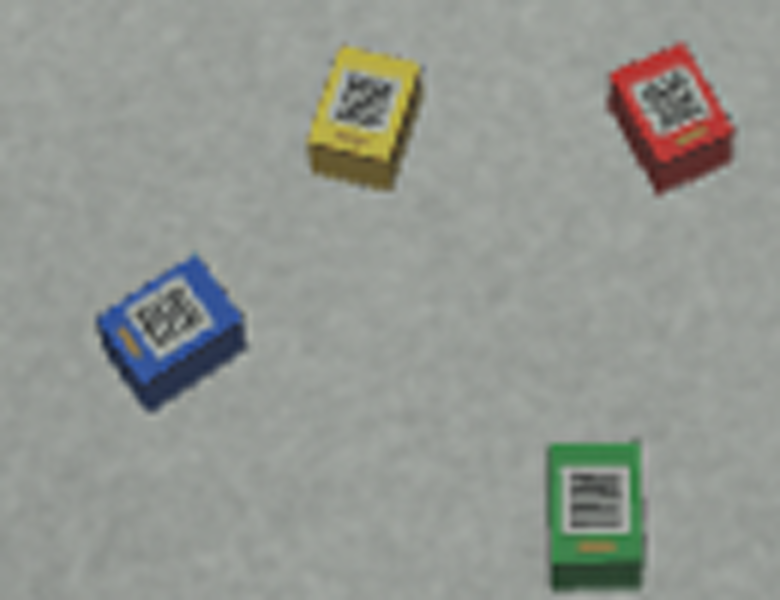

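View pics/a4.png

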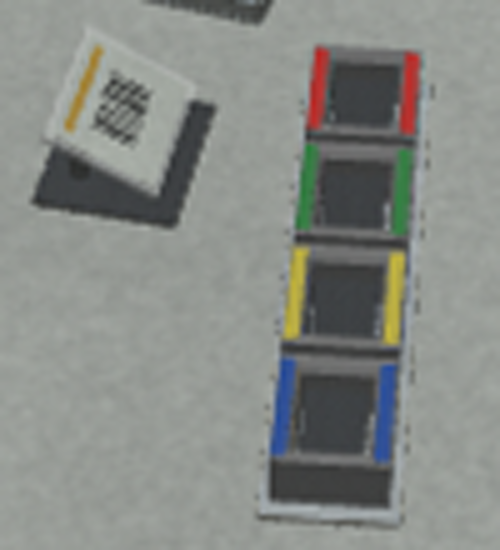

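View pics/a5.png

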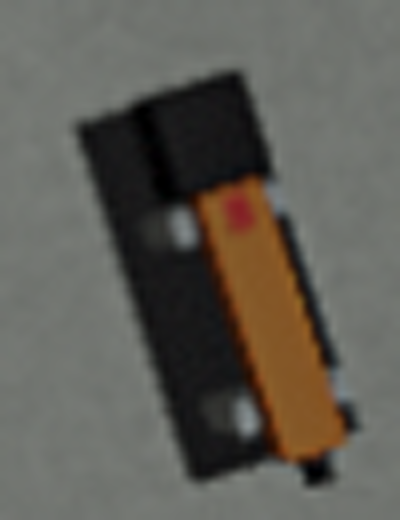

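View pics/a6.png

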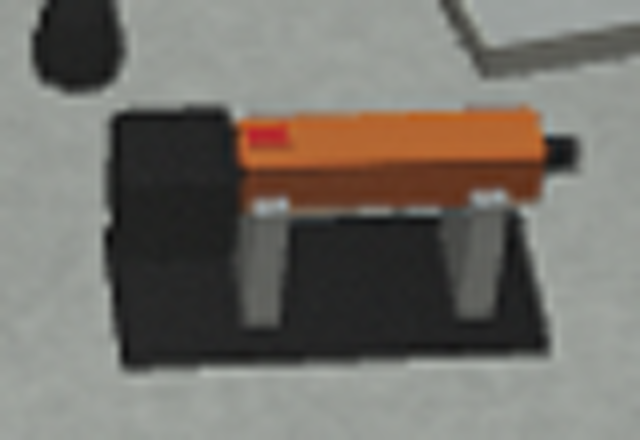

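The crops show the nests, ticket, scanner and labels clearly. The scanner head points up-left in the top view, and the ticket's yellow strip is on its far edge. Next I'll compute positions.

```bash
cat > meas.py <<'E'
from h import *
COL=("blue","yellow","green","red")
def strips(c,name,box):
    m=mask(c,name); k,l,st,ce=cv2.connectedComponentsWithStats(m)
    x0,x1,y0,y1=box
    r=[(st[i][4],ce[i]) for i in range(1,k) if x0<ce[i][0]<x1 and y0<ce[i][1]<y1 and st[i][4]>15]
    r=sorted(r,key=lambda a:-a[0])[:2]; return [b for a,b in r]
def cass(c,name,z=0.024,box=(140,320,290,400),vm=None):
    # top face: brightest colour part + enclosed label
    h=cv2.cvtColor(c["bgr"],cv2.COLOR_BGR2HSV)
    m=mask(c,name,90,40); x0,x1,y0,y1=box; w=np.zeros_like(m); w[y0:y1,x0:x1]=1; m&=w
    k,l,st,ce=cv2.connectedComponentsWithStats(m,connectivity=8)
    if k<2: return None
    i=1+np.argmax(st[1:,4]); x,y,ww,hh,_=st[i]
    sub=(slice(y-2,y+hh+2),slice(x-2,x+ww+2))
    m2=np.zeros_like(m); m2[sub]=m[sub]
    V=h[...,2]; t=vm or 0.72*np.percentile(V[m2>0],85)
    m2&=(V>t).astype(np.uint8)
    cs,_=cv2.findContours(m2,cv2.RETR_EXTERNAL,cv2.CHAIN_APPROX_NONE)
    pts=np.vstack([q.reshape(-1,2) for q in cs]); hull=cv2.convexHull(pts).reshape(-1,2)
    P=onplane(c,hull,z)[:,:2]
    (cx,cy),(a,b),an=cv2.minAreaRect((P*1000).astype(np.float32))
    bx=cv2.boxPoints(((cx,cy),(a,b),an)); e=bx[1]-bx[0],bx[2]-bx[1]
    L=max(e,key=np.linalg.norm); ang=np.degrees(np.arctan2(L[1],L[0]))%180
    return np.array([cx,cy]),sorted((a,b)),ang  # centre mm, sizes (1px short), heading of long axis(y)
E
cat > m1.py <<'E'
from meas import *
t=cam("top");s=cam("side")
for n in COL:
    a=strips(t,n,(240,340,198,235)); b=strips(s,n,(265,300,175,265))
    pa=onplane(t,a,.038);pb=onplane(s,b,.038)
    # x-dir
    d=(pa[0]-pa[1]); d*=np.sign(d[0]); d2=(pb[0]-pb[1]); d2*=np.sign(d2[0])
    print(n,"top",(pa.mean(0)*1e3).round(1),np.linalg.norm(d).round(4),np.degrees(np.arctan2(d[1],d[0])).round(1),"side",(pb.mean(0)*1e3).round(1),np.linalg.norm(d2).round(4),np.degrees(np.arctan2(d2[1],d2[0])).round(1),
     "tri",tri(t,np.mean(a,0),s,np.mean(b,0)))
for n in COL:
    print(n,"cass side",cass(s,n),"\n top",cass(t,n,box=(140,230,185,270)))
E
python3 m1.py
```

```text
blue top [516.   51.2  38. ] 0.0464 10.5 side [516.2  50.8  38. ] 0.0471 10.4 tri (array([0.51601612, 0.05119074, 0.03849976]), np.float64(0.00013394053346960265))
yellow top [527.4 -15.2  38. ] 0.0464 9.9 side [527.3 -15.9  38. ] 0.0471 10.5 tri (array([ 0.52722309, -0.0152299 ,  0.03883141]), np.float64(0.00010350225503372425))
green top [538.7 -83.3  38. ] 0.0463 9.6 side [539.  -83.8  38. ] 0.0473 9.4 tri (array([ 0.53875379, -0.08331978,  0.03853656]), np.float64(0.00020958688627156164))
red top [ 550.  -149.9   38. ] 0.0463 10.7 side [ 549.9 -150.7   38. ] 0.0469 9.1 tri (array([ 0.54982439, -0.1498442 ,  0.03886394]), np.float64(0.00019572142887152173))
blue cass side (array([582.44311523, 318.17315674]), [29.350854873657227, 39.14281463623047], np.float32(50.92029)) 
 top (array([581.83874512, 317.41882324]), [28.79641342163086, 39.27861785888672], np.float32(50.22067))
yellow cass side (array([541.42687988, 223.51434326]), [29.427412033081055, 39.77397155761719], np.float32(89.06076)) 
 top (array([542.08428955, 223.22479248]), [28.436033248901367, 38.46440505981445], np.float32(89.55669))
green cass side (array([427.98052979, 346.72003174]), [27.377513885498047, 38.15937042236328], np.float32(103.78406)) 
 top (array([429.02288818, 345.16314697]), [27.52763557434082, 37.82297134399414], np.float32(103.6951))
red cass side (array([436.22866821, 197.14698792]), [29.149085998535156, 39.73224639892578], np.float32(129.16037)) 
 top (array([436.73403931, 197.09500122]), [29.814075469970703, 38.61845779418945], np.float32(129.44127))
```

Both views agree to about 1 mm. Next: the ticket and scanner, plus a planner helper.

```bash
cat > plan.py <<'E'
from h import *
from scipy.spatial.transform import Rotation as Ro
def psi(o): 
    x=Ro.from_quat(o["eef_rot"]).as_matrix()[:,0]; return np.degrees(np.arctan2(x[1],x[0]))
def to(x,y,z,ps=None,o=None):
    "mm, deg -> tool shift & yaw"
    o=o or arm.get_obs(); R=Ro.from_quat(o["eef_rot"]).as_matrix()
    d=np.array([x,y,z])-o["eef_pos"]*1e3
    yaw=None
    if ps is not None:
        a=psi(o); yaw=-((ps-a+90)%180-90)
    print("tcp",(o["eef_pos"]*1e3).round(1),"psi",round(psi(o),2),"q6",np.degrees(o["joint_pos"][5]).round(0),"F",o["ft_force"].round(1),"gap",round(o["finger_gap"],3),"t",round(o["t"],1),"| shift",(R.T@d).round(1),"yaw",yaw)
E
python3 - <<'E'
from plan import *
t=cam("top");s=cam("side")
# ticket bars: dark pixels within card
def bars(c,box,th):
    x0,x1,y0,y1=box; g=cv2.cvtColor(c["bgr"],cv2.COLOR_BGR2GRAY)[y0:y1,x0:x1]
    m=(g<th); ys,xs=np.nonzero(m); return np.array([(xs.min()+xs.max())/2+x0,(ys.min()+ys.max())/2+y0]),m.sum()
b1=bars(t,(300,315,171,180),85); b2=bars(s,(233,246,183,199),110)
print(b1,b2,tri(t,b1[0],s,b2[0]))
# yellow strip ends by hue
hs=[]
for c,box in((t,(296,320,163,171)),(s,(225,240,176,200))):
    h=cv2.cvtColor(c["bgr"],cv2.COLOR_BGR2HSV);x0,x1,y0,y1=box
    sub=h[y0:y1,x0:x1]; ys,xs=np.nonzero((sub[...,1]>100)&(sub[...,0]>12)&(sub[...,0]<40))
    p=np.c_[xs+x0,ys+y0].astype(float); m=p.mean(0); v=np.linalg.svd(p-m)[2][0]; q=(p-m)@v
    hs.append((m,v)); print(m,v,q.min(),q.max(),len(p))
print("strip",tri(t,hs[0][0],s,hs[1][0]))
# card corners by hand from crops (top crop 8x off 240,155; side crop 5x off 215,170)
T=[(240+438/8,155+85/8),(240+640/8,155+88/8),(240+645/8,155+238/8),(240+443/8,155+240/8)]
S=[(215+45/5,170+140/5),(215+92/5,170+30/5),(215+197/5,170+90/5),(215+157/5,170+197/5)]
c=[]
for a,b in zip(T,S): r=tri(t,a,s,b); c.append(r[0]); print(r)
c=np.array(c); print("mean",c.mean(0)); n=np.cross(c[1]-c[2],c[0]-c[1]);n/=np.linalg.norm(n);print("n",n)
# scanner handle top plane z=.074
for nme,cc,box in(("top",t,(380,405,228,272)),("side",s,(325,372,125,145))):
    x0,x1,y0,y1=box;m=np.zeros((420,560),np.uint8);mm=mask(cc,"orange",100,120 if nme=="side" else 60)|mask(cc,"red",100,60);m[y0:y1,x0:x1]=mm[y0:y1,x0:x1]
    ys,xs=np.nonzero(m);V=cv2.cvtColor(cc["bgr"],cv2.COLOR_BGR2HSV)[...,2]
    print(nme,len(xs),np.percentile(V[ys,xs],[5,25,50,75,95]))
    if nme=="side": m&=(V>160).astype(np.uint8)
    ys,xs=np.nonzero(m)
    P=onplane(cc,cv2.convexHull(np.c_[xs,ys]).reshape(-1,2),.074)[:,:2]*1e3
    r=cv2.minAreaRect(P.astype(np.float32));print(r,cv2.boxPoints(r).round(1).tolist())
E
```

```text
(array([306.5, 175. ]), np.int64(31)) (array([239., 192.]), np.int64(48)) (array([ 0.66507348, -0.10642105,  0.03819771]), np.float64(0.0005901434722525304))
[307.   167.75] [-0.99838947  0.05673154] -8.02966441000199 8.999688107845959 20
[231.20689655 187.4137931 ] [-0.35879258  0.93341732] -8.855724964149823 8.23170756145058 29
strip (array([ 0.68574357, -0.10790871,  0.048324  ]), np.float64(3.361474464940644e-05))
(array([ 0.69292492, -0.07006866,  0.04677671]), np.float64(0.00038340719592790974))
(array([ 0.69162732, -0.14815343,  0.048525  ]), np.float64(0.001599983171003827))
(array([ 0.63798233, -0.15176982,  0.0138265 ]), np.float64(0.0011782679772857835))
(array([ 0.63674715, -0.07171703,  0.01751429]), np.float64(5.8536417084252975e-05))
mean [ 0.66482043 -0.11042724  0.03166062]
n [-0.54421939  0.02781698  0.83848165]
top 321 [ 74. 128. 132. 133. 135.]
((430.9939880371094, -362.0058288574219), (105.30502319335938, 27.798879623413086), 17.227651596069336) [[376.6000061035156, -364.29998779296875], [384.79998779296875, -390.8999938964844], [485.3999938964844, -359.70001220703125], [477.20001220703125, -333.1000061035156]]
side 247 [146.5 175.  180.  181.  183. ]
((430.09588623046875, -363.381591796875), (102.42469787597656, 24.829259872436523), 17.204687118530273) [[377.5, -366.70001220703125], [384.79998779296875, -390.3999938964844], [482.70001220703125, -360.1000061035156], [475.29998779296875, -336.3999938964844]]
```

Run:
```python
from plan import *
to(582,317.8,120,50.5)
```

```text
tcp [214.2 451.7 204.1] psi 154.63 q6 90.0 F [-0.3 -0.3 -0.2] gap 1.0 t 0.4 | shift [-389.7   36.6   84.1] yaw -75.86862137309345
```

Call:
step_arm --commands '[{"grip": 1,"translation": [-390,36.5,84],"yaw": -76},{"grip": 1,"translation": [-390,36.5,84],"yaw": -76},{"grip": 1,"translation": [-390,36.5,84],"yaw": -76},{"grip": 1,"translation": [-390,36.5,84],"yaw": -76},{"grip": 1,"translation": [-390,36.5,84],"yaw": -76},{"grip": 1,"translation": [-390,36.5,84],"yaw": -76},{"grip": 1,"translation": [-390,36.5,84],"yaw": -76},{"grip": 1,"translation": [-390,36.5,84],"yaw": -76},{"grip": 1,"translation": [-390,36.5,84],"yaw": -76},{"grip": 1,"translation": [-390,36.5,84],"yaw": -76},{"grip": 1,"translation": [-390,36.5,84],"yaw": -76},{"grip": 1,"translation": [-390,36.5,84],"yaw": -76},{"grip": 1,"translation": [-390,36.5,84],"yaw": -76},{"grip": 1,"translation": [-390,36.5,84],"yaw": -76}]' --squeeze 30

```text
t: 1.8
eef_pos: [0.5818, 0.3183, 0.1207]
eef_rot: [-0.428, 0.904, 0.0, 0.0]
ft_force: [0.5, -0.3, -0.5]
finger_gap: 1.002
```

Run:
```python
from plan import *
to(582,317.8,12,50.5)
s=cam("side");cv2.imwrite("pics/b1.png",s["bgr"])
```

```text
tcp [581.8 318.3 120.7] psi -129.32 q6 -22.0 F [ 0.5 -0.3 -0.5] gap 1.002 t 1.8 | shift [  0.3  -0.5 108.7] yaw 0.17533439437164589
```

View pics/b1.png

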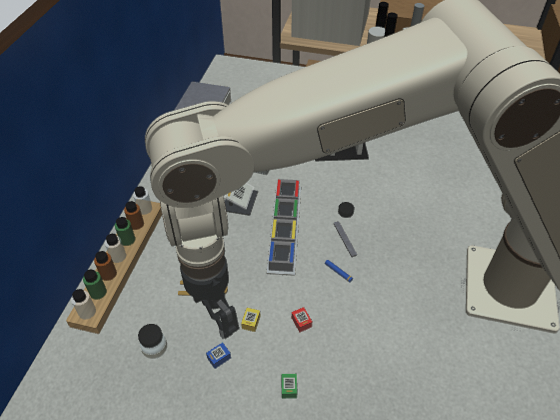

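The gripper is straight over the blue cassette at (218,354). Now I'll descend and grip.

Call:
step_arm --commands '[{"grip": 1,"translation": [0,-0.5,40]},{"grip": 1,"translation": [0,-0.5,80]},{"grip": 1,"translation": [0,-0.5,100]},{"grip": 1,"translation": [0,-0.5,108.5]},{"grip": 1,"translation": [0,-0.5,108.5]},{"grip": -1,"translation": [0,-0.5,108.5]},{"grip": -1,"translation": [0,-0.5,108.5]},{"grip": -1,"translation": [0,-0.5,108.5]},{"grip": -1,"translation": [0,-0.5,108.5]},{"grip": -1,"translation": [0,-0.5,108.5]},{"grip": -1,"translation": [0,-0.5,108.5]},{"grip": -1,"translation": [0,-0.5,108.5]},{"grip": -1,"translation": [0,-0.5,108.5]}]' --squeeze 30

```text
invalid input
```

Call:
step_arm --commands '[{"grip": -1,"translation": [0,0,-30]},{"grip": -1,"translation": [0,0,-80]},{"grip": -1,"translation": [0,0,-80]},{"grip": -1,"translation": [0,0,-80]}]'

```text
invalid input
```

Run:
```python
from plan import *
to(516,51.2,100,99.6)
s=cam("side");crop(s,160,280,120,100,"pics/b2.png",6)
```

```text
tcp [581.9 318.2 120.7] psi -129.33 q6 -22.0 F [-0.1  0.3 -0. ] gap 0.997 t 1.9 | shift [ 248.3 -118.3   20.6] yaw -48.92663163373635
```

View pics/b2.png

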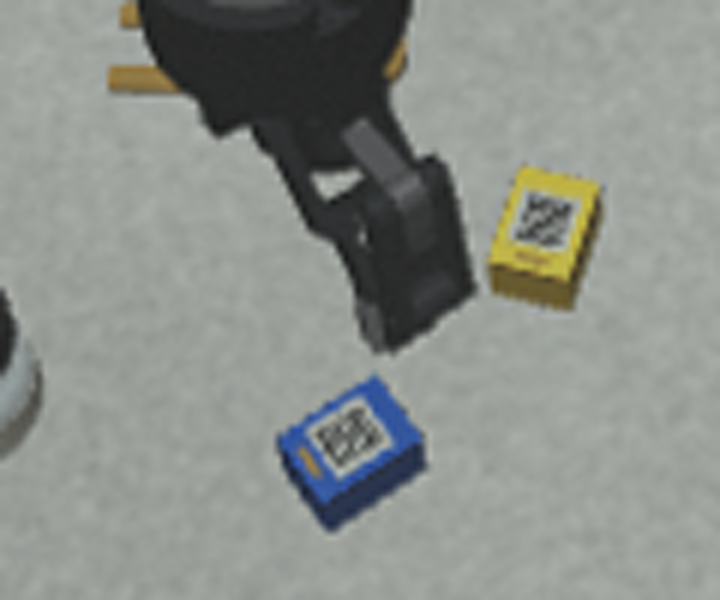

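The move was refused because the rows need a yaw, so nothing moved. I'll include it from now on.

Call:
step_arm --commands '[{"grip": 1,"translation": [0,-0.5,40],"yaw": 0},{"grip": 1,"translation": [0,-0.5,80],"yaw": 0},{"grip": 1,"translation": [0,-0.5,100],"yaw": 0},{"grip": 1,"translation": [0,-0.5,108.5],"yaw": 0},{"grip": 1,"translation": [0,-0.5,108.5],"yaw": 0},{"grip": -1,"translation": [0,-0.5,108.5],"yaw": 0},{"grip": -1,"translation": [0,-0.5,108.5],"yaw": 0},{"grip": -1,"translation": [0,-0.5,108.5],"yaw": 0},{"grip": -1,"translation": [0,-0.5,108.5],"yaw": 0},{"grip": -1,"translation": [0,-0.5,108.5],"yaw": 0},{"grip": -1,"translation": [0,-0.5,108.5],"yaw": 0},{"grip": -1,"translation": [0,-0.5,108.5],"yaw": 0},{"grip": -1,"translation": [0,-0.5,108.5],"yaw": 0}]' --squeeze 30

```text
t: 3.2
eef_pos: [0.5826, 0.3173, 0.0116]
eef_rot: [-0.428, 0.904, 0.0, -0.0]
ft_force: [-0.1, -0.6, 0.3]
finger_gap: 0.004
```

Call:
step_arm --commands '[{"grip": -1,"translation": [0,0,-30],"yaw": 0},{"grip": -1,"translation": [0,0,-80],"yaw": 0},{"grip": -1,"translation": [0,0,-80],"yaw": 0},{"grip": -1,"translation": [0,0,-80],"yaw": 0}]'

```text
t: 3.6
eef_pos: [0.5841, 0.3181, 0.0941]
eef_rot: [-0.428, 0.904, 0.0, 0.002]
ft_force: [0.3, -0.9, 0.0]
finger_gap: -0.003
```

Run:
```python
from plan import *
to(516,51.2,100,99.6)
s=cam("side");crop(s,160,250,120,100,"pics/b3.png",6)
```

```text
tcp [584.1 318.1  94.1] psi -129.37 q6 -22.0 F [ 0.3 -0.9  0. ] gap -0.003 t 3.6 | shift [ 249.5 -116.7   -6.8] yaw -48.97022981935902
```

View pics/b3.png

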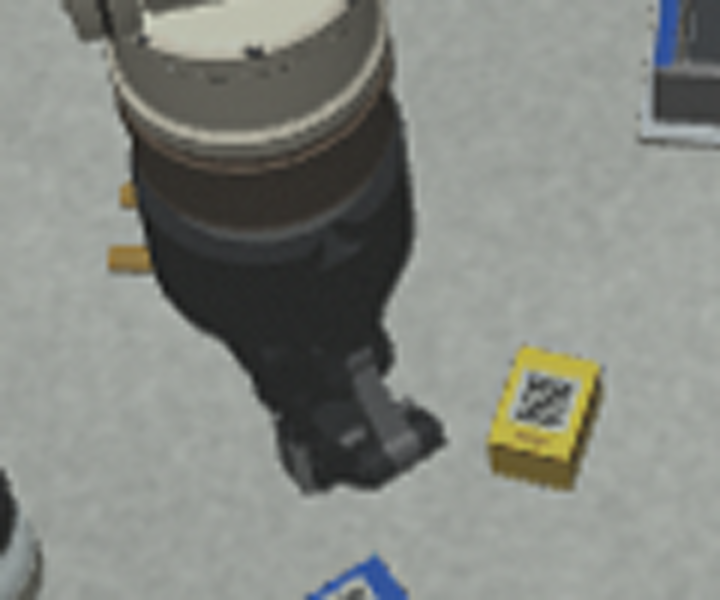

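The fingers closed on nothing (gap 0). I need to see where blue is now.

Run:
```python
from meas import *
s=cam("side");t=cam("top");crop(s,160,300,140,100,"pics/b4.png",5)
for n in COL: print(n,cass(s,n),cass(t,n,box=(140,230,185,270)))
```

```text
blue (array([582.44311523, 318.17315674]), [29.350854873657227, 39.14281463623047], np.float32(50.92029)) (array([581.64837646, 317.12664795]), [28.656208038330078, 39.24042510986328], np.float32(51.708298))
yellow (array([541.39752197, 223.48052979]), [29.549636840820312, 39.52753448486328], np.float32(88.31615)) (array([542.08624268, 223.22479248]), [28.4399471282959, 38.46440505981445], np.float32(89.55669))
green (array([427.98052979, 346.72003174]), [27.377513885498047, 38.15937042236328], np.float32(103.78406)) (array([432.34576416, 333.60647583]), [13.188620567321777, 26.829851150512695], np.float32(15.047391))
red (array([436.22866821, 197.14698792]), [29.149085998535156, 39.73224639892578], np.float32(129.16037)) (array([436.73403931, 197.09500122]), [29.814075469970703, 38.61845779418945], np.float32(129.44127))
```

View pics/b4.png

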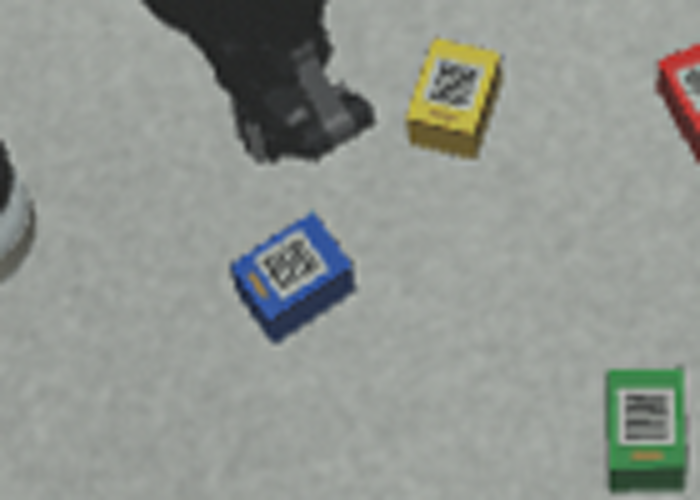

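Run:
```python
from plan import *
o=arm.get_obs();print(o["eef_pos"],o["joint_pos"])
R=Ro.from_quat(o["eef_rot"]).as_matrix()
for n in("top","side"):
    c=cam(n); P=[o["eef_pos"],o["eef_pos"]-R[:,2]*.019,o["eef_pos"]*[1,1,0]+[0,0,.024]]
    p=proj(c,P);print(n,p.round(1).tolist()); im=c["bgr"]
    for q,col in zip(p,[(0,0,255),(0,255,0),(255,0,255)]): cv2.circle(im,tuple(int(round(v)) for v in q),1,col,-1)
    x,y=p[0].astype(int); x0=max(0,x-50);y0=max(0,y-40);crop(c,x0,y0,100,90,f"pics/c_{n}.png",7)
```

```text
[0.58162083 0.31676718 0.09016594] [ 4.98738055e-01  6.28700316e-01  3.03387104e-01  1.24837102e+00
 -5.67234248e-05 -3.84954843e-01]
top [[166.6, 201.0], [164.6, 200.2], [173.0, 203.3]]
side [[215.4, 335.8], [214.4, 330.9], [218.3, 352.0]]
```

View pics/c_side.png

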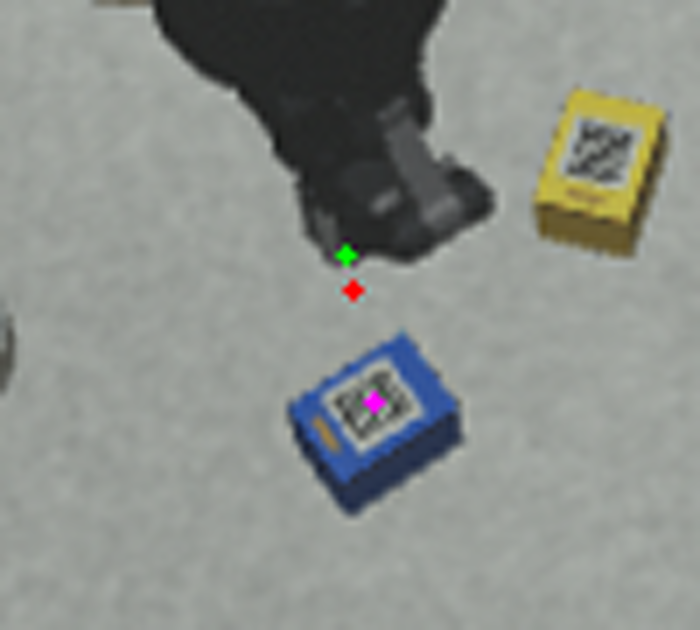

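View pics/c_top.png

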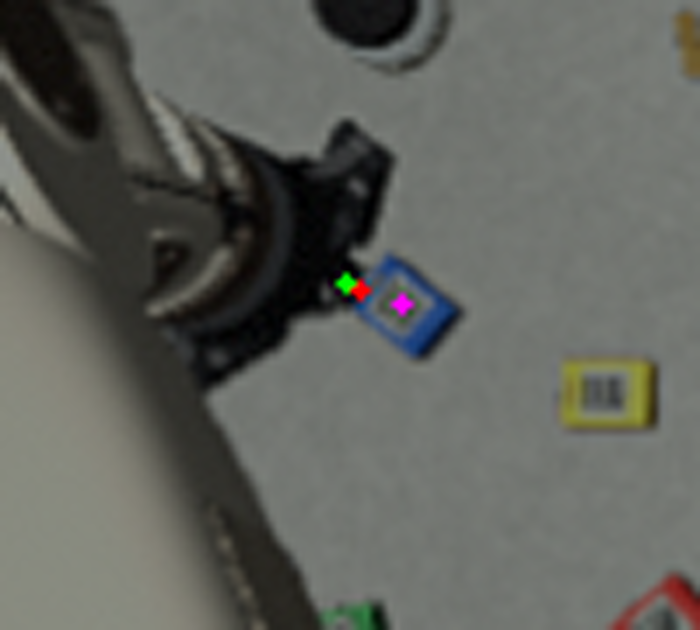

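The picture looks as if the fingers are open although the gap reads 0. I'll test the gripper here in free air.

Call:
step_arm --commands '[{"grip": 1,"translation": [0,0,-40],"yaw": 0},{"grip": 1,"translation": [0,0,-40],"yaw": 0},{"grip": 1,"translation": [0,0,-40],"yaw": 0},{"grip": 1,"translation": [0,0,-40],"yaw": 0},{"grip": 1,"translation": [0,0,-40],"yaw": 0},{"grip": 1,"translation": [0,0,-40],"yaw": 0},{"grip": 1,"translation": [0,0,-40],"yaw": 0},{"grip": 1,"translation": [0,0,-40],"yaw": 0}]'

```text
t: 4.65
eef_pos: [0.5825, 0.3172, 0.1313]
eef_rot: [-0.428, 0.904, -0.0, -0.0]
ft_force: [0.7, 0.5, -0.5]
finger_gap: 1.001
```

```bash
cat > view.py <<'E'
import sys
from plan import *
o=arm.get_obs();print(o["t"],o["eef_pos"].round(4),o["finger_gap"],o["ft_force"].round(1))
ims=[]
for n in("side","top"):
    c=cam(n); p=proj(c,[o["eef_pos"]])[0]; im=c["bgr"]
    if len(sys.argv)>2: p=proj(c,[[float(v) for v in sys.argv[2].split(",")]])[0]
    x,y=p.astype(int);x0=min(max(0,x-40),480);y0=min(max(0,y-40),340)
    q=cv2.resize(im[y0:y0+80,x0:x0+80],(400,400),interpolation=cv2.INTER_CUBIC)
    if len(sys.argv)<=2: cv2.circle(q,tuple(int(v*5) for v in (p-[x0,y0])),2,(0,0,255),-1)
    ims.append(q); print(n,x0,y0)
cv2.imwrite(sys.argv[1],np.hstack(ims))
E
python3 view.py pics/d1.png
```

```text
4.65 [0.5825 0.3172 0.1313] 1.0012059442852272 [ 0.7  0.5 -0.5]
side 172 285
top 122 159
```

View pics/d1.png

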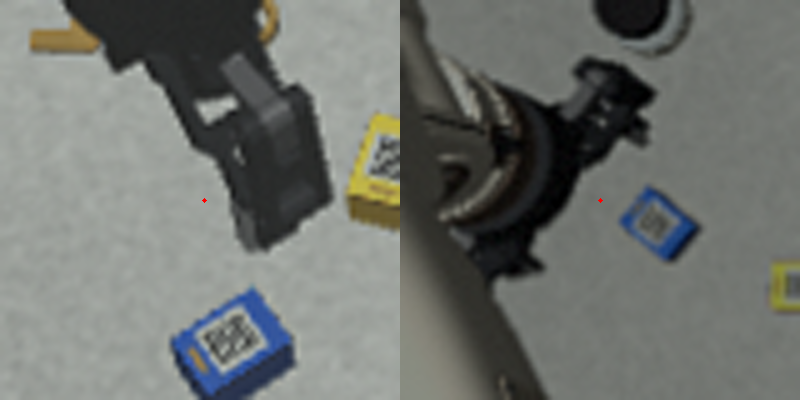

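Call:
step_arm --commands '[{"grip": -1,"translation": [0,0,0],"yaw": 0},{"grip": -1,"translation": [0,0,0],"yaw": 0},{"grip": -1,"translation": [0,0,0],"yaw": 0},{"grip": -1,"translation": [0,0,0],"yaw": 0},{"grip": -1,"translation": [0,0,0],"yaw": 0},{"grip": -1,"translation": [0,0,0],"yaw": 0},{"grip": -1,"translation": [0,0,0],"yaw": 0},{"grip": -1,"translation": [0,0,0],"yaw": 0}]'

```text
t: 5.55
eef_pos: [0.5827, 0.3174, 0.1317]
eef_rot: [-0.428, 0.904, 0.0, 0.0]
ft_force: [0.6, -0.3, -0.6]
finger_gap: 0.0
```

```bash
python3 view.py pics/d2.png
```

```text
5.55 [0.5827 0.3174 0.1317] 0.0004750964823698355 [ 0.6 -0.3 -0.6]
side 172 285
top 122 158
```

View pics/d2.png

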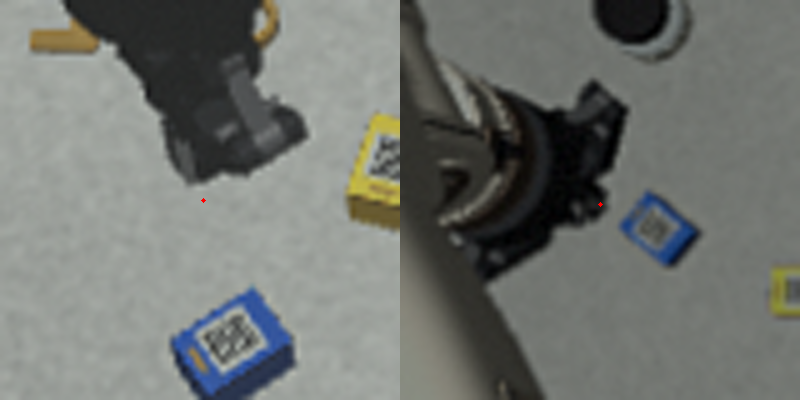

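Run:
```python
from plan import *
o=arm.get_obs();R=Ro.from_quat(o["eef_rot"]).as_matrix();t=cam("top");s=cam("side")
for p,q in(((160.5,199.5),(211,321.4)),((161.5,200.5),(211.5,321.6))): print(tri(t,p,s,q))
for l in([0,0,0],[0,0,-14],[0,0,-19],[0,42,-13],[0,-42,-13],[0,42,-27],[0,-42,-27]):
    P=o["eef_pos"]+R@np.array(l)/1e3; print(l,(proj(s,[P])-[172,285])*5,(proj(t,[P])-[122,158])*5+[400,0])
crop(s,180,285,60,50,"pics/e1.png",12);crop(t,130,165,60,50,"pics/e2.png",12)
```

```text
(array([0.5819187 , 0.31794926, 0.14566512]), np.float64(0.0048696883781461))
(array([0.58056948, 0.31629993, 0.14241223]), np.float64(0.007279906756352576))
[0, 0, 0] [[203.72432939 200.13571219]] [[600.39017787 204.9228139 ]]
[0, 0, -14] [[200.20914206 180.95780313]] [[592.69020022 202.0532496 ]]
[0, 0, -19] [[198.93593709 174.01135707]] [[589.89592353 201.01175247]]
[0, 42, -13] [[262.0972124  264.82218944]] [[546.80575113 258.90245258]]
[0, -42, -13] [[141.5459465  103.48852016]] [[639.76144523 145.74329706]]
[0, 42, -27] [[259.09275512 245.70283669]] [[538.37513136 256.65161814]]
[0, -42, -27] [[137.43692614  83.56000137]] [[632.45580265 142.12915552]]
```

View pics/e1.png

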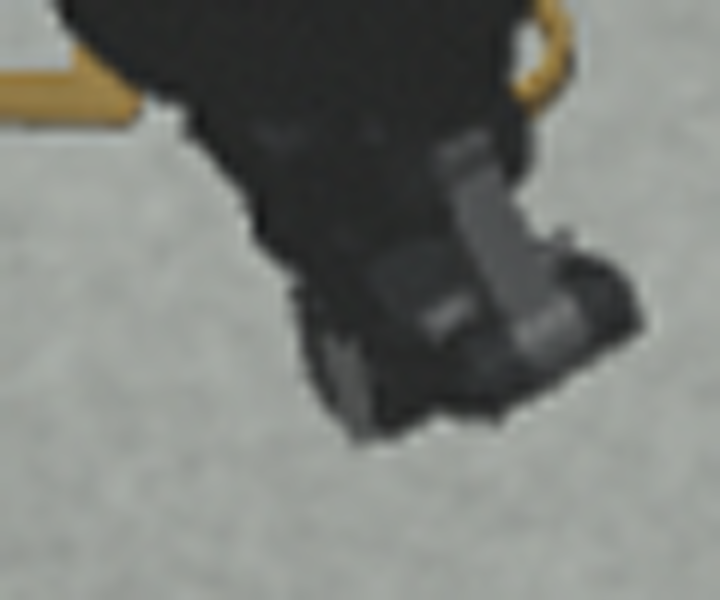

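View pics/e2.png

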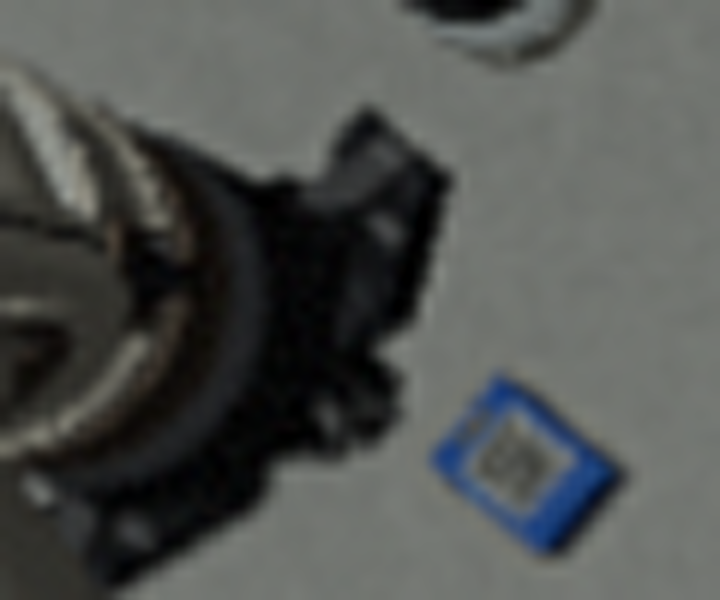

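The pictures put the real fingertips about 14 mm above the reported TCP. I'll check by touching the blue cassette's top (24 mm) gently with the shut fingers.

Call:
step_arm --commands '[{"grip": -1,"translation": [0,0,50],"yaw": 0},{"grip": -1,"translation": [0,0,90],"yaw": 0},{"grip": -1,"translation": [0,0,110],"yaw": 0},{"grip": -1,"translation": [0,0,118],"yaw": 0},{"grip": -1,"translation": [0,0,118],"yaw": 0},{"grip": -1,"translation": [0,0,118],"yaw": 0}]'

```text
t: 6.35
eef_pos: [0.5838, 0.318, 0.0153]
eef_rot: [-0.428, 0.904, 0.0, 0.001]
ft_force: [-0.2, -0.1, 0.9]
finger_gap: -0.001
```

Call:
step_arm --commands '[{"grip": -1,"translation": [0,0,1],"yaw": 0},{"grip": -1,"translation": [0,0,2],"yaw": 0},{"grip": -1,"translation": [0,0,2],"yaw": 0}]'

```text
t: 6.65
eef_pos: [0.5832, 0.3176, 0.0127]
eef_rot: [-0.428, 0.904, 0.0, 0.001]
ft_force: [0.5, 0.3, -0.1]
finger_gap: 0.002
```

Call:
step_arm --commands '[{"grip": -1,"translation": [0,0,1],"yaw": 0},{"grip": -1,"translation": [0,0,1],"yaw": 0}]'

```text
t: 6.85
eef_pos: [0.5826, 0.3174, 0.0108]
eef_rot: [-0.428, 0.904, 0.0, 0.0]
ft_force: [-0.9, -0.3, -0.2]
finger_gap: 0.001
```

Call:
step_arm --commands '[{"grip": -1,"translation": [0,0,1],"yaw": 0},{"grip": -1,"translation": [0,0,1],"yaw": 0}]'

```text
t: 7.05
eef_pos: [0.5825, 0.3173, 0.0095]
eef_rot: [-0.428, 0.904, 0.0, -0.0]
ft_force: [-0.2, 0.4, -0.3]
finger_gap: 0.0
```

Call:
step_arm --commands '[{"grip": -1,"translation": [0,0,1],"yaw": 0},{"grip": -1,"translation": [0,0,1],"yaw": 0}]'

```text
t: 7.25
eef_pos: [0.5825, 0.3172, 0.0084]
eef_rot: [-0.428, 0.904, -0.0, -0.0]
ft_force: [-0.4, 0.1, -0.8]
finger_gap: -0.003
```

```bash
python3 view.py pics/f1.png
```

```text
7.25 [0.5825 0.3172 0.0084] -0.0028919302384066204 [-0.4  0.1 -0.8]
side 178 315
top 134 163
```

View pics/f1.png

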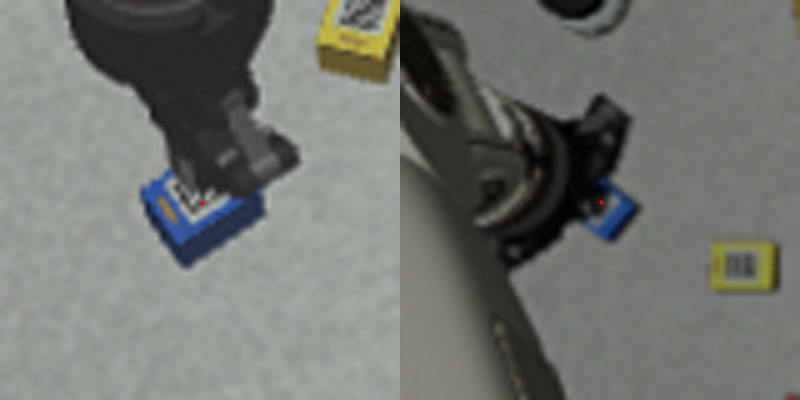

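The shut tips hover just over the label. I'll continue down.

Call:
step_arm --commands '[{"grip": -1,"translation": [0,0,1],"yaw": 0},{"grip": -1,"translation": [0,0,1],"yaw": 0}]'

```text
t: 7.55
eef_pos: [0.5826, 0.3173, 0.0075]
eef_rot: [-0.428, 0.904, -0.0, -0.0]
ft_force: [0.1, 0.5, 0.4]
finger_gap: -0.0
```

Call:
step_arm --commands '[{"grip": -1,"translation": [0,0,1],"yaw": 0},{"grip": -1,"translation": [0,0,1],"yaw": 0}]'

```text
t: 7.75
eef_pos: [0.5825, 0.3173, 0.0065]
eef_rot: [-0.428, 0.904, -0.0, -0.0]
ft_force: [-1.1, -0.8, -0.3]
finger_gap: -0.0
```

Call:
step_arm --commands '[{"grip": -1,"translation": [0,0,1],"yaw": 0},{"grip": -1,"translation": [0,0,1],"yaw": 0}]'

```text
t: 7.95
eef_pos: [0.5825, 0.3173, 0.0055]
eef_rot: [-0.428, 0.904, 0.0, -0.0]
ft_force: [1.2, 0.4, -0.8]
finger_gap: 0.003
```

Call:
step_arm --commands '[{"grip": -1,"translation": [0,0,1],"yaw": 0},{"grip": -1,"translation": [0,0,1],"yaw": 0}]'

```text
t: 8.15
eef_pos: [0.5825, 0.3172, 0.0045]
eef_rot: [-0.428, 0.904, -0.0, -0.0]
ft_force: [-0.2, 0.6, -0.2]
finger_gap: 0.002
```

Call:
step_arm --commands '[{"grip": -1,"translation": [0,0,1],"yaw": 0},{"grip": -1,"translation": [0,0,1],"yaw": 0}]'

```text
t: 8.35
eef_pos: [0.5826, 0.3173, 0.0035]
eef_rot: [-0.428, 0.904, -0.0, -0.0]
ft_force: [-0.2, -0.1, 0.5]
finger_gap: 0.001
```

Call:
step_arm --commands '[{"grip": -1,"translation": [0,0,1],"yaw": 0},{"grip": -1,"translation": [0,0,1],"yaw": 0}]'

```text
t: 8.55
eef_pos: [0.5826, 0.3173, 0.0025]
eef_rot: [-0.428, 0.904, -0.0, -0.0]
ft_force: [0.0, 0.3, -0.3]
finger_gap: -0.001
```

Call:
step_arm --commands '[{"grip": -1,"translation": [0,0,1],"yaw": 0},{"grip": -1,"translation": [0,0,1],"yaw": 0}]'

```text
t: 8.75
eef_pos: [0.5826, 0.3173, 0.0015]
eef_rot: [-0.428, 0.904, -0.0, -0.0]
ft_force: [-0.0, -0.9, 0.2]
finger_gap: -0.001
```

```bash
python3 view.py pics/f2.png
```

```text
8.75 [0.5826 0.3173 0.0015] -0.0008859209006473628 [-0.  -0.9  0.2]
side 178 317
top 134 163
```

View pics/f2.png

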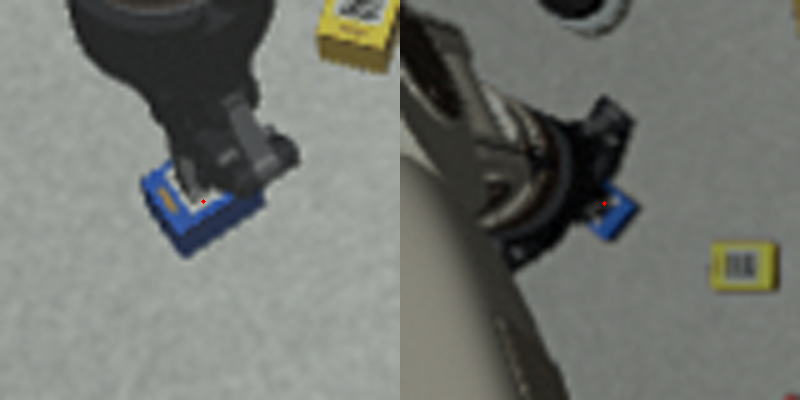

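Call:
step_arm --commands '[{"grip": -1,"translation": [0,0,1],"yaw": 0},{"grip": -1,"translation": [0,0,1],"yaw": 0}]'

```text
t: 9.05
eef_pos: [0.5826, 0.3173, 0.0005]
eef_rot: [-0.428, 0.904, 0.0, -0.0]
ft_force: [-0.2, -0.2, -0.7]
finger_gap: -0.001
```

Call:
step_arm --commands '[{"grip": -1,"translation": [0,0,1],"yaw": 0},{"grip": -1,"translation": [0,0,1],"yaw": 0}]'

```text
t: 9.25
eef_pos: [0.5825, 0.3173, -0.0005]
eef_rot: [-0.428, 0.904, -0.0, -0.0]
ft_force: [-1.0, 0.1, 0.0]
finger_gap: 0.0
```

Call:
step_arm --commands '[{"grip": -1,"translation": [0,0,1],"yaw": 0},{"grip": -1,"translation": [0,0,1],"yaw": 0}]'

```text
t: 9.45
eef_pos: [0.5825, 0.3173, -0.0015]
eef_rot: [-0.428, 0.904, 0.0, -0.0]
ft_force: [-0.3, -0.6, -0.4]
finger_gap: 0.002
```

```bash
python3 view.py pics/f3.png
```

```text
9.45 [ 0.5825  0.3173 -0.0015] 0.002373356794097525 [-0.3 -0.6 -0.4]
side 178 317
top 135 163
```

View pics/f3.png

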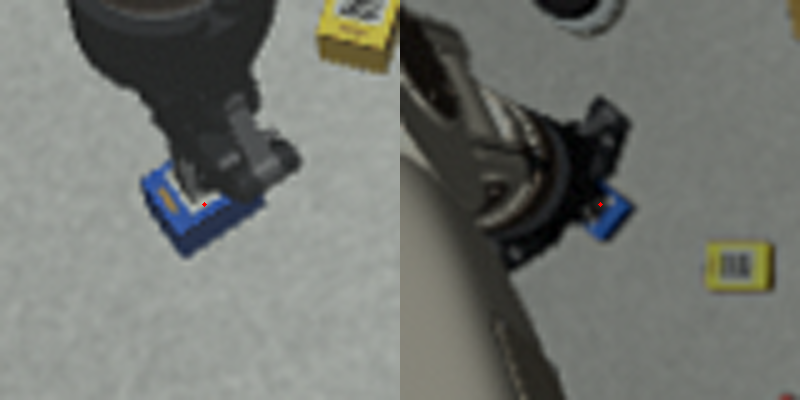

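Run:
```python
from plan import *
s=cam("side");crop(s,190,325,60,50,"pics/g1.png",12)
o=arm.get_obs();print(o["effort"].round(2),o["ft_force"],o["eef_pos"])
```

```text
[ -0.   -55.14  22.72   0.    -0.     0.  ] [-0.16548542 -1.17581185 -0.60401722] [ 0.58264991  0.31732224 -0.0013079 ]
```

View pics/g1.png

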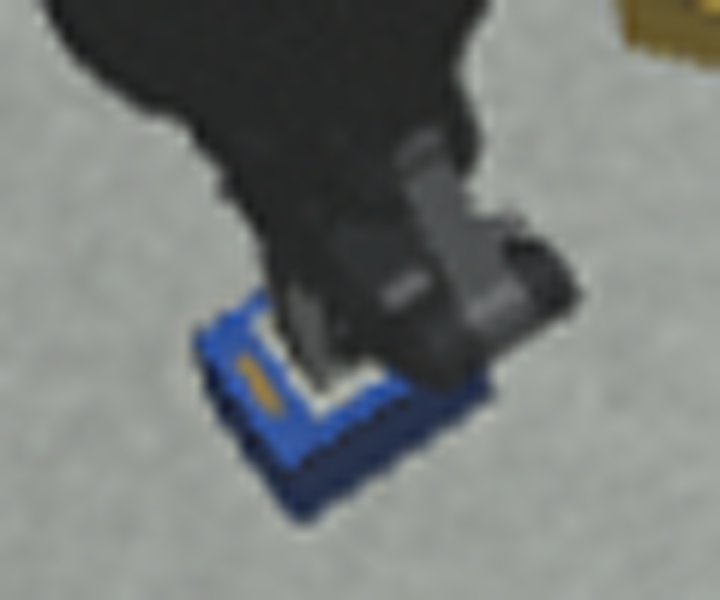

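Run:
```python
from plan import *
s=cam("side");o=arm.get_obs();R=Ro.from_quat(o["eef_rot"]).as_matrix()
for h in(0,-10,-20,-25,-30):
  for l in([-11,0,h],[-11,8,h],[-11,-8,h],[11,0,h]):
    print(l,((proj(s,[o["eef_pos"]+R@np.array(l)/1e3])-[190,325])*12).round(0))
```

```text
[-11, 0, 0] [[290. 431.]]
[-11, 8, 0] [[315. 466.]]
[-11, -8, 0] [[265. 396.]]
[11, 0, 0] [[399. 359.]]
[-11, 0, -10] [[285. 404.]]
[-11, 8, -10] [[310. 439.]]
[-11, -8, -10] [[260. 368.]]
[11, 0, -10] [[395. 331.]]
[-11, 0, -20] [[279. 376.]]
[-11, 8, -20] [[305. 412.]]
[-11, -8, -20] [[254. 341.]]
[11, 0, -20] [[390. 304.]]
[-11, 0, -25] [[277. 362.]]
[-11, 8, -25] [[302. 398.]]
[-11, -8, -25] [[251. 327.]]
[11, 0, -25] [[388. 290.]]
[-11, 0, -30] [[274. 348.]]
[-11, 8, -30] [[299. 384.]]
[-11, -8, -30] [[248. 313.]]
[11, 0, -30] [[385. 276.]]
```

Accounting for finger width, the tips are about 25 mm above the reported TCP. I'll keep stepping to contact.

Call:
step_arm --commands '[{"grip": -1,"translation": [0,0,1],"yaw": 0},{"grip": -1,"translation": [0,0,1],"yaw": 0}]'

```text
t: 9.85
eef_pos: [0.5826, 0.3173, -0.0024]
eef_rot: [-0.428, 0.904, -0.0, -0.0]
ft_force: [-0.1, 0.6, 0.4]
finger_gap: 0.002
```

Call:
step_arm --commands '[{"grip": -1,"translation": [0,0,1],"yaw": 0},{"grip": -1,"translation": [0,0,1],"yaw": 0}]'

```text
t: 10.05
eef_pos: [0.5828, 0.3174, -0.0029]
eef_rot: [-0.428, 0.904, 0.0, 0.0]
ft_force: [-0.4, -0.1, 2.1]
finger_gap: 0.001
```

Call:
step_arm --commands '[{"grip": -1,"translation": [0,0,1],"yaw": 0},{"grip": -1,"translation": [0,0,1],"yaw": 0}]'

```text
t: 10.25
eef_pos: [0.5828, 0.3174, -0.0029]
eef_rot: [-0.428, 0.904, 0.0, 0.0]
ft_force: [-1.8, -1.9, 6.2]
finger_gap: 0.001
```

Call:
step_arm --commands '[{"grip": -1,"translation": [0,0,1],"yaw": 0},{"grip": -1,"translation": [0,0,1],"yaw": 0}]'

```text
t: 10.45
eef_pos: [0.5828, 0.3174, -0.003]
eef_rot: [-0.428, 0.904, 0.0, 0.001]
ft_force: [-4.4, -2.0, 10.4]
finger_gap: -0.002
```

Contact is at reported z = −3 mm with the cassette top at 24 mm, so the tips are 27 mm above the reported TCP. I'll use true tip z = reported + 27. Lift, open, and re-grasp.

Call:
step_arm --commands '[{"grip": -1,"translation": [0,0,-20],"yaw": 0},{"grip": 1,"translation": [0,0,-40],"yaw": 0},{"grip": 1,"translation": [0,0,-40],"yaw": 0},{"grip": 1,"translation": [0,0,-40],"yaw": 0},{"grip": 1,"translation": [0,0,-40],"yaw": 0},{"grip": 1,"translation": [0,0,-40],"yaw": 0},{"grip": 1,"translation": [0,0,-40],"yaw": 0},{"grip": 1,"translation": [0,0,-40],"yaw": 0}]'

```text
t: 11.25
eef_pos: [0.5823, 0.3171, 0.034]
eef_rot: [-0.428, 0.904, -0.0, -0.001]
ft_force: [-0.5, -0.4, 0.1]
finger_gap: 0.998
```

Run:
```python
from plan import *
from meas import *
to(582,317.5,-16,50.8)
s=cam("side");print(cass(s,"blue"))
```

```text
tcp [582.3 317.1  34. ] psi -129.37 q6 -22.0 F [-0.5 -0.4  0.1] gap 0.998 t 11.2 | shift [-0.1  0.4 50. ] yaw -0.16972594640469651
(array([585.09082031, 321.50152588]), [29.52845001220703, 30.37686538696289], np.float32(50.3678))
```

Call:
step_arm --commands '[{"grip": 1,"translation": [0,0.5,25],"yaw": 0},{"grip": 1,"translation": [0,0.5,50],"yaw": 0},{"grip": 1,"translation": [0,0.5,50],"yaw": 0},{"grip": -1,"translation": [0,0.5,50],"yaw": 0},{"grip": -1,"translation": [0,0.5,50],"yaw": 0},{"grip": -1,"translation": [0,0.5,50],"yaw": 0},{"grip": -1,"translation": [0,0.5,50],"yaw": 0},{"grip": -1,"translation": [0,0.5,50],"yaw": 0},{"grip": -1,"translation": [0,0.5,50],"yaw": 0},{"grip": -1,"translation": [0,0.5,50],"yaw": 0}]' --squeeze 30

```text
t: 12.3
eef_pos: [0.5834, 0.3182, -0.0137]
eef_rot: [-0.428, 0.904, 0.0, 0.001]
ft_force: [0.3, -0.8, 6.2]
finger_gap: 0.339
```

Call:
step_arm --commands '[{"grip": -1,"translation": [0,0,-30],"yaw": 0},{"grip": -1,"translation": [0,0,-80],"yaw": 0},{"grip": -1,"translation": [0,0,-110],"yaw": 0},{"grip": -1,"translation": [0,0,-110],"yaw": 0},{"grip": -1,"translation": [0,0,-110],"yaw": 0}]'

```text
t: 12.8
eef_pos: [0.5826, 0.3178, 0.0955]
eef_rot: [-0.428, 0.904, 0.0, 0.001]
ft_force: [-0.1, -0.1, 0.3]
finger_gap: 0.339
```

```bash
python3 - <<'E'
from plan import *
to(516,51,60,99.6)
E
python3 view.py pics/h1.png
```

```text
tcp [582.6 317.8  95.5] psi -129.37 q6 -22.0 F [-0.1 -0.1  0.3] gap 0.339 t 12.8 | shift [ 248.6 -117.8   35.2] yaw -48.96931961789676
12.8 [0.5826 0.3178 0.0955] 0.33903003682810845 [-0.1 -0.1  0.3]
side 174 294
top 125 160
```

View pics/h1.png

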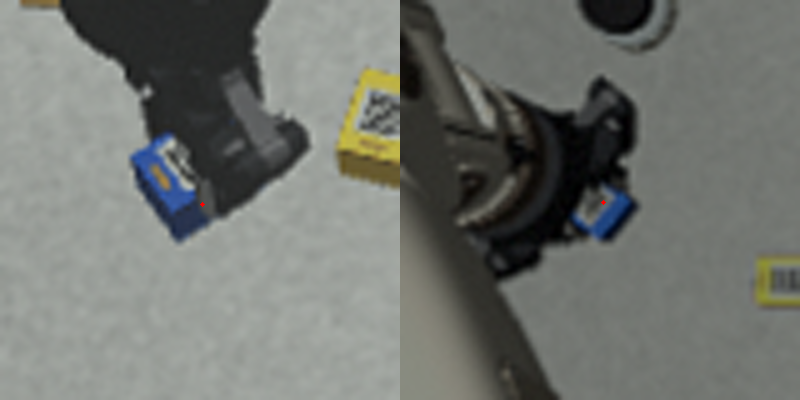

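The blue cassette is held (gap 0.339, about 29 mm). Moving over its nest.

Call:
step_arm --commands '[{"grip": -1,"translation": [40,-19,0],"yaw": -8},{"grip": -1,"translation": [80,-38,0],"yaw": -16},{"grip": -1,"translation": [120,-57,0],"yaw": -24},{"grip": -1,"translation": [160,-76,0],"yaw": -32},{"grip": -1,"translation": [200,-95,10],"yaw": -40},{"grip": -1,"translation": [230,-109,20],"yaw": -46},{"grip": -1,"translation": [248.5,-118,35],"yaw": -49},{"grip": -1,"translation": [248.5,-118,35],"yaw": -49},{"grip": -1,"translation": [248.5,-118,35],"yaw": -49},{"grip": -1,"translation": [248.5,-118,35],"yaw": -49}]'

```text
t: 13.9
eef_pos: [0.5161, 0.0515, 0.0595]
eef_rot: [0.764, -0.645, -0.0, -0.0]
ft_force: [0.0, -0.3, -0.9]
finger_gap: 0.345
```

```bash
python3 - <<'E'
from plan import *
to(516,51,15,99.6)
E
python3 view.py pics/h2.png
```

```text
tcp [516.1  51.5  59.5] psi -80.35 q6 -94.0 F [ 0.  -0.3 -0.9] gap 0.345 t 13.9 | shift [ 0.5  0.2 44.5] yaw 0.05296799284434428
13.9 [0.5161 0.0515 0.0595] 0.3452819637839865 [ 0.  -0.3 -0.9]
side 241 206
top 215 182
```

View pics/h2.png

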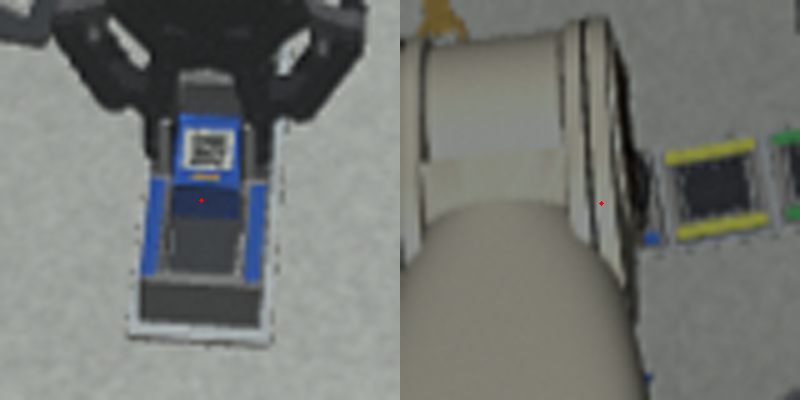

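The cassette is held straight above the nest, and the side view shows it well. I'll measure its offset.

```bash
cat > held.py <<'E'
import sys
from plan import *
from meas import *
o=arm.get_obs(); s=cam("side"); c=sys.argv[1]; zt=o["eef_pos"][2]+.0377
p=proj(s,[[o["eef_pos"][0],o["eef_pos"][1],zt]])[0].astype(int)
print("held",cass(s,c,z=zt,box=(p[0]-16,p[0]+16,p[1]-16,p[1]+14)),"tcp",(o["eef_pos"]*1e3).round(1),p)
E
python3 held.py blue
```

```text
held (array([515.91461182,  59.95887756]), [32.889404296875, 53.78750991821289], np.float32(103.35623)) tcp [516.5  51.8  59.9] [281 235]
```

Run:
```python
from plan import *
s=cam("side")
P=onplane(s,np.array([(178,115),(240,115),(241,186),(175,186)])/5+[241,206],.097)*1e3
print(P.round(1),P.mean(0),np.linalg.norm(np.diff(P,axis=0),axis=1))
L=onplane(s,np.array([(209,150)])/5+[241,206],.097)*1e3;print(L)
```

```text
[[531.   35.6  97. ]
 [504.1  28.9  97. ]
 [494.4  68.1  97. ]
 [522.4  75.   97. ]] [512.98633442  51.88633562  97.        ] [27.78074273 40.32340913 28.91026598]
[[512.78778249  51.77999611  97.        ]]
```

```bash
cat > lab.py <<'E'
from plan import *
def label(c,p,r=10,z=.024,vth=120):
    "white label centre by bounding quad near pixel p, cast on plane z"
    x,y=[int(round(v)) for v in p]; h=cv2.cvtColor(c["bgr"],cv2.COLOR_BGR2HSV)[y-r:y+r+1,x-r:x+r+1]
    m=((h[...,1]<70)&(h[...,2]>vth)).astype(np.uint8); m=cv2.morphologyEx(m,cv2.MORPH_CLOSE,np.ones((5,5)))
    k,l,st,ce=cv2.connectedComponentsWithStats(m); d=[np.hypot(*(ce[i]-r)) if st[i][4]>12 else 99 for i in range(1,k)]
    i=1+int(np.argmin(d)); ys,xs=np.nonzero(l==i)
    q=cv2.minAreaRect(np.c_[xs,ys].astype(np.float32)); pc=np.array(q[0])+[x-r,y-r]
    return pc,onplane(c,[pc],z)[0]*1e3,st[i].tolist()
E
python3 - <<'E'
from lab import *
s=cam("side")
print(label(s,(282.6,235.6),9,.0975))
# reference: same method on the resting cassettes vs hull measurement
for n,p in(("yellow",(250.5,316)),("red",(301.5,317)),("green",(289,383))): print(n,label(s,p,9,.024))
E
```

```text
(array([282. , 235.5]), array([514.75187314,  51.21731778,  97.5       ]), [3, 5, 11, 8, 78])
yellow (array([250., 316.]), array([542.38922072, 222.2581852 ,  24.        ]), [0, 0, 19, 19, 269])
red (array([302., 317.]), array([434.92305217, 198.27347513,  24.        ]), [0, 0, 19, 19, 216])
green (array([289., 383.]), array([428.30210201, 346.00566209,  24.        ]), [0, 0, 19, 19, 361])
```

Call:
step_arm --commands '[{"grip": -1,"translation": [0.5,-0.5,20],"yaw": 0},{"grip": -1,"translation": [0.5,-0.5,30],"yaw": 0},{"grip": -1,"translation": [0.5,-0.5,36],"yaw": 0},{"grip": -1,"translation": [0.5,-0.5,40],"yaw": 0},{"grip": -1,"translation": [0.5,-0.5,43.5],"yaw": 0},{"grip": -1,"translation": [0.5,-0.5,43.5],"yaw": 0}]'

```text
t: 14.75
eef_pos: [0.5163, 0.0503, 0.016]
eef_rot: [0.764, -0.645, -0.0, 0.0]
ft_force: [-0.4, 0.8, -0.4]
finger_gap: 0.339
```

```bash
python3 view.py pics/h3.png
```

```text
14.75 [0.5163 0.0503 0.016 ] 0.3392479715071425 [-0.4  0.8 -0.4]
side 241 217
top 216 183
```

View pics/h3.png

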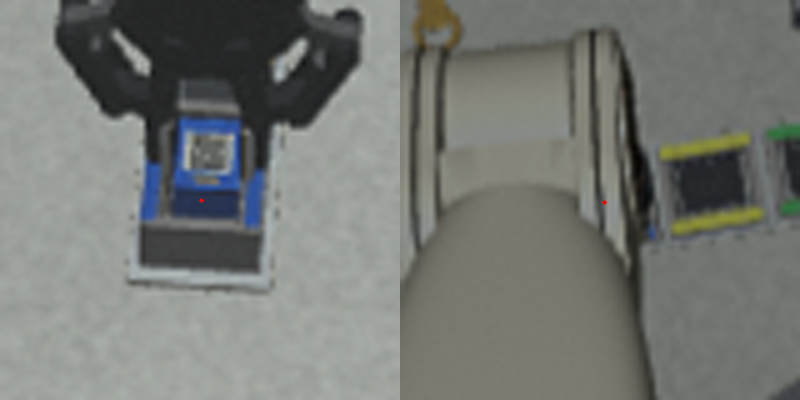

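It's in the recess without force. I'll lower 3 mm, release, rise, shut the fingers and press.

Call:
step_arm --commands '[{"grip": -1,"translation": [0,0,3],"yaw": 0},{"grip": -1,"translation": [0,0,3],"yaw": 0},{"grip": 0.2,"translation": [0,0,3],"yaw": 0},{"grip": 0.2,"translation": [0,0,3],"yaw": 0},{"grip": 0.2,"translation": [0,0,3],"yaw": 0},{"grip": 0.2,"translation": [0,0,3],"yaw": 0},{"grip": 0.2,"translation": [0,0,-20],"yaw": 0},{"grip": -1,"translation": [0,0,-30],"yaw": 0},{"grip": -1,"translation": [0,0,-30],"yaw": 0},{"grip": -1,"translation": [0,0,-30],"yaw": 0},{"grip": -1,"translation": [0,0,-30],"yaw": 0},{"grip": -1,"translation": [0,0,-30],"yaw": 0},{"grip": -1,"translation": [0,0,-30],"yaw": 0}]'

```text
t: 16.15
eef_pos: [0.516, 0.0502, 0.0456]
eef_rot: [0.764, -0.645, -0.0, 0.0]
ft_force: [-1.6, 0.3, 0.3]
finger_gap: 0.002
```

```bash
python3 view.py pics/h4.png; python3 -c "
from lab import *
s=cam('side');to(515.5,51,15,99.6)
for z in(.048,.05):
  p=proj(s,[[.516,.051,z]])[0];print(label(s,p,8,z))"
```

```text
16.15 [0.516  0.0502 0.0456] 0.002136237007060616 [-1.6  0.3  0.3]
side 241 209
top 216 182
tcp [516.3  50.3  45.9] psi -80.37 q6 -94.0 F [-0.   0.1  0.5] gap -0.001 t 16.3 | shift [-0.8  0.6 30.9] yaw 0.029804981949212106
(array([283.5, 247.5]), array([512.42336033,  45.79727594,  48.        ]), [5, 0, 12, 14, 105])
(array([283.5, 248. ]), array([511.72741713,  48.69470457,  50.        ]), [5, 0, 12, 17, 116])
```

View pics/h4.png

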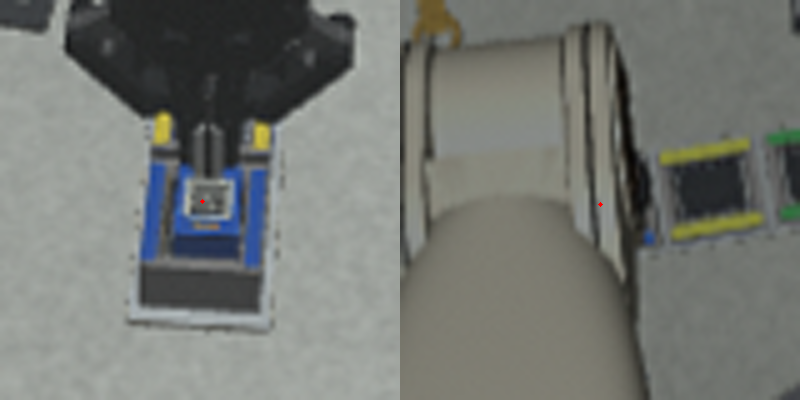

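The cassette sits proud in the nest. Pressing.

Call:
step_arm --commands '[{"grip": -1,"translation": [0,0,15],"yaw": 0},{"grip": -1,"translation": [0,0,22],"yaw": 0},{"grip": -1,"translation": [0,0,25],"yaw": 0},{"grip": -1,"translation": [0,0,28],"yaw": 0},{"grip": -1,"translation": [0,0,31],"yaw": 0},{"grip": -1,"translation": [0,0,34],"yaw": 0},{"grip": -1,"translation": [0,0,36],"yaw": 0}]'

```text
t: 17.0
eef_pos: [0.5162, 0.0502, 0.0108]
eef_rot: [0.764, -0.645, -0.0, 0.0]
ft_force: [-9.6, -0.3, 22.8]
finger_gap: 0.002
```

Call:
step_arm --commands '[{"grip": -1,"translation": [0,0,1],"yaw": 0},{"grip": -1,"translation": [0,0,2],"yaw": 0},{"grip": -1,"translation": [0,0,2],"yaw": 0}]'

```text
t: 17.3
eef_pos: [0.5162, 0.0503, 0.0108]
eef_rot: [0.764, -0.645, 0.0, -0.0]
ft_force: [-8.3, -1.4, 23.3]
finger_gap: -0.0
```

Bottomed at reported 10.8, which is flush. Lift and check.

Call:
step_arm --commands '[{"grip": -1,"translation": [0,0,-20],"yaw": 0},{"grip": 1,"translation": [0,0,-60],"yaw": 0},{"grip": 1,"translation": [0,0,-90],"yaw": 0},{"grip": 1,"translation": [0,0,-90],"yaw": 0},{"grip": 1,"translation": [0,0,-90],"yaw": 0}]'

```text
t: 17.8
eef_pos: [0.5176, 0.0504, 0.0987]
eef_rot: [0.764, -0.645, 0.001, -0.001]
ft_force: [-0.6, 0.1, -0.2]
finger_gap: 0.682
```

```bash
python3 view.py pics/h5.png 0.516,0.051,0.038; python3 -c "
from meas import *
from plan import *
s=cam('side')
for n in COL[1:]: print(n,cass(s,n))
to(541.8,223.3,30,89.2)"
```

```text
17.8 [0.5176 0.0504 0.0987] 0.6816810997991782 [-0.6  0.1 -0.2]
side 241 211
top 216 183
yellow (array([541.42687988, 223.51434326]), [29.427412033081055, 39.77397155761719], np.float32(89.06076))
green (array([378.98294067, 350.12677002]), [21.286415100097656, 32.22825241088867], np.float32(101.93355))
red (array([436.22866821, 197.14698792]), [29.149085998535156, 39.73224639892578], np.float32(129.16037))
tcp [515.4  50.2  96.6] psi -80.37 q6 -94.0 F [-0.5  0.2 -0.9] gap 0.925 t 17.9 | shift [-166.2  -55.2   66.5] yaw 10.430134026784344
```

View pics/h5.png

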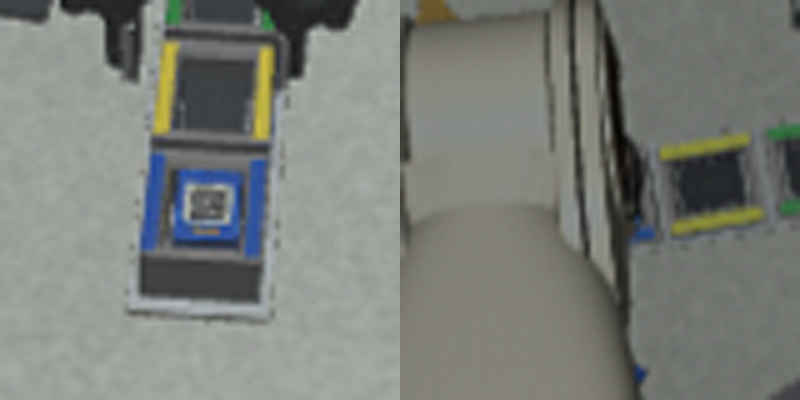

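Blue is flush. Green has been knocked to about (379,350) and I'll re-measure it later. Yellow next.

Call:
step_arm --commands '[{"grip": 1,"translation": [-50,-17,0],"yaw": 5},{"grip": 1,"translation": [-95,-32,20],"yaw": 10.4},{"grip": 1,"translation": [-140,-46,45],"yaw": 10.4},{"grip": 1,"translation": [-166,-55,60],"yaw": 10.4},{"grip": 1,"translation": [-166,-55,60],"yaw": 10.4},{"grip": 1,"translation": [-166,-55,60],"yaw": 10.4}]'

```text
t: 18.55
eef_pos: [0.5412, 0.2232, 0.0359]
eef_rot: [-0.703, 0.711, 0.001, -0.002]
ft_force: [0.6, 0.1, -0.4]
finger_gap: 0.998
```

```bash
python3 -c "
from plan import *
to(541.8,223.3,-16,89.2)"
```

```text
tcp [541.2 223.2  35.9] psi -90.67 q6 -67.0 F [ 0.6  0.1 -0.4] gap 0.998 t 18.6 | shift [-0.3 -0.8 51.9] yaw 0.13250000217715296
```

Call:
step_arm --commands '[{"grip": 1,"translation": [0,-0.5,25],"yaw": 0},{"grip": 1,"translation": [0,-0.5,51],"yaw": 0},{"grip": 1,"translation": [0,-0.5,51],"yaw": 0},{"grip": -1,"translation": [0,-0.5,51],"yaw": 0},{"grip": -1,"translation": [0,-0.5,51],"yaw": 0},{"grip": -1,"translation": [0,-0.5,51],"yaw": 0},{"grip": -1,"translation": [0,-0.5,51],"yaw": 0},{"grip": -1,"translation": [0,-0.5,51],"yaw": 0},{"grip": -1,"translation": [0,-0.5,51],"yaw": 0},{"grip": -1,"translation": [0,-0.5,51],"yaw": 0}]' --squeeze 30

```text
t: 19.55
eef_pos: [0.5445, 0.2235, -0.0112]
eef_rot: [-0.702, 0.712, -0.001, 0.001]
ft_force: [-0.3, -1.0, 5.8]
finger_gap: 0.338
```

Call:
step_arm --commands '[{"grip": -1,"translation": [0,0,-30],"yaw": 0},{"grip": -1,"translation": [0,0,-75],"yaw": 0},{"grip": -1,"translation": [0,0,-90],"yaw": 0},{"grip": -1,"translation": [0,0,-90],"yaw": 0},{"grip": -1,"translation": [0,0,-90],"yaw": 0}]'

```text
t: 20.05
eef_pos: [0.5429, 0.2231, 0.0767]
eef_rot: [-0.702, 0.712, 0.0, -0.0]
ft_force: [0.8, -1.2, -0.3]
finger_gap: 0.343
```

```bash
python3 -c "
from plan import *
to(527.3,-15.5,65,99.6)"
```

```text
tcp [542.9 223.1  76.7] psi -90.76 q6 -67.0 F [ 0.8 -1.2 -0.3] gap 0.343 t 20.1 | shift [238.7  12.4  11.7] yaw -10.363082974227154
```

Call:
step_arm --commands '[{"grip": -1,"translation": [45,2,0],"yaw": -4},{"grip": -1,"translation": [90,5,0],"yaw": -8},{"grip": -1,"translation": [135,7,0],"yaw": -10.3},{"grip": -1,"translation": [180,9,5],"yaw": -10.3},{"grip": -1,"translation": [220,11.5,10],"yaw": -10.3},{"grip": -1,"translation": [238.7,12.4,12],"yaw": -10.3},{"grip": -1,"translation": [238.7,12.4,12],"yaw": -10.3},{"grip": -1,"translation": [238.7,12.4,12],"yaw": -10.3}]'

```text
t: 20.85
eef_pos: [0.5263, -0.0155, 0.0635]
eef_rot: [0.763, -0.646, -0.002, 0.001]
ft_force: [0.4, 0.1, -0.4]
finger_gap: 0.343
```

```bash
python3 -c "
from lab import *
to(527.3,-15.5,18,99.6)
o=arm.get_obs();s=cam('side');z=o['eef_pos'][2]+.036
p=proj(s,[[.5273,-.0155,z]])[0];print(p,label(s,p,9,z))";python3 view.py pics/i1.png
```

```text
tcp [526.3 -15.5  63.5] psi -80.53 q6 -101.0 F [ 0.4  0.1 -0.4] gap 0.343 t 20.9 | shift [ 0.2 -1.1 45.5] yaw -0.13433872809014247
[283.61669939 211.96535574] (array([284.5, 212. ]), array([525.3049538 , -15.88449938,  99.47919697]), [5, 6, 10, 7, 54])
20.9 [ 0.5269 -0.0148  0.0639] 0.33415929735628214 [-0.3  0.1 -0.6]
side 243 182
top 237 178
```

View pics/i1.png

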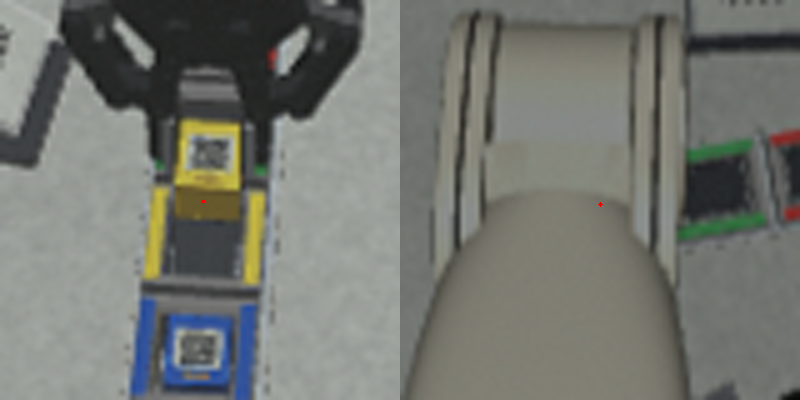

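Call:
step_arm --commands '[{"grip": -1,"translation": [0,-0.8,20],"yaw": 0},{"grip": -1,"translation": [0,-0.8,30],"yaw": 0},{"grip": -1,"translation": [0,-0.8,36],"yaw": 0},{"grip": -1,"translation": [0,-0.8,40],"yaw": 0},{"grip": -1,"translation": [0,-0.8,44],"yaw": 0},{"grip": -1,"translation": [0,-0.8,48],"yaw": 0},{"grip": -1,"translation": [0,-0.8,48],"yaw": 0}]'

```text
t: 21.7
eef_pos: [0.5283, -0.0153, 0.0169]
eef_rot: [0.763, -0.646, -0.0, 0.0]
ft_force: [-0.6, -0.1, -0.1]
finger_gap: 0.34
```

```bash
python3 view.py pics/i2.png
```

```text
21.7 [ 0.5283 -0.0153  0.0169] 0.3402663932712831 [-0.6 -0.1 -0.1]
side 243 194
top 237 179
```

View pics/i2.png

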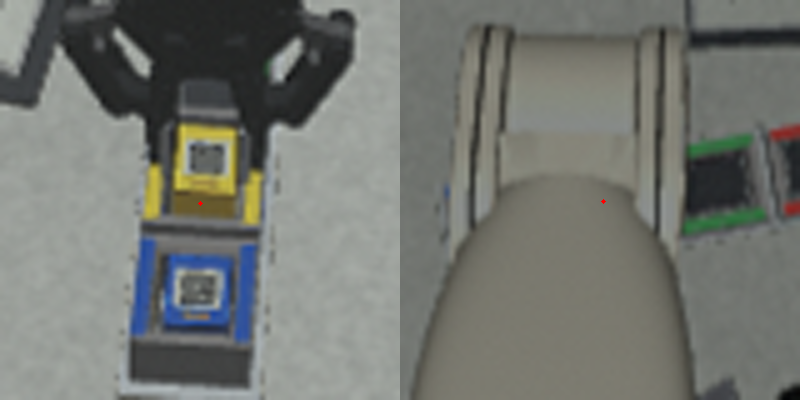

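Yellow is entering cleanly with no force. Release and press as before.

Call:
step_arm --commands '[{"grip": -1,"translation": [0,0,3],"yaw": 0},{"grip": -1,"translation": [0,0,3],"yaw": 0},{"grip": 0.2,"translation": [0,0,3],"yaw": 0},{"grip": 0.2,"translation": [0,0,3],"yaw": 0},{"grip": 0.2,"translation": [0,0,3],"yaw": 0},{"grip": 0.2,"translation": [0,0,3],"yaw": 0},{"grip": 0.2,"translation": [0,0,-20],"yaw": 0},{"grip": -1,"translation": [0,0,-30],"yaw": 0},{"grip": -1,"translation": [0,0,-30],"yaw": 0},{"grip": -1,"translation": [0,0,-30],"yaw": 0},{"grip": -1,"translation": [0,0,-30],"yaw": 0},{"grip": -1,"translation": [0,0,-30],"yaw": 0},{"grip": -1,"translation": [0,0,-30],"yaw": 0}]'

```text
t: 23.1
eef_pos: [0.5281, -0.0152, 0.0466]
eef_rot: [0.763, -0.646, -0.0, 0.0]
ft_force: [0.0, -0.4, 0.5]
finger_gap: -0.004
```

Call:
step_arm --commands '[{"grip": -1,"translation": [0,0.5,15],"yaw": 0},{"grip": -1,"translation": [0,0.5,22],"yaw": 0},{"grip": -1,"translation": [0,0.5,25],"yaw": 0},{"grip": -1,"translation": [0,0.5,28],"yaw": 0},{"grip": -1,"translation": [0,0.5,31],"yaw": 0},{"grip": -1,"translation": [0,0.5,34],"yaw": 0},{"grip": -1,"translation": [0,0.5,36],"yaw": 0},{"grip": -1,"translation": [0,0.5,37.5],"yaw": 0},{"grip": -1,"translation": [0,0.5,38.5],"yaw": 0},{"grip": -1,"translation": [0,0.5,38.5],"yaw": 0}]'

```text
t: 24.1
eef_pos: [0.5282, -0.0153, 0.0108]
eef_rot: [0.763, -0.646, 0.0, -0.0]
ft_force: [-7.9, -0.9, 17.6]
finger_gap: -0.001
```

Flush at 10.8 again. Lift, check, and find red and green.

Call:
step_arm --commands '[{"grip": -1,"translation": [0,0,-20],"yaw": 0},{"grip": 1,"translation": [0,0,-60],"yaw": 0},{"grip": 1,"translation": [0,0,-90],"yaw": 0},{"grip": 1,"translation": [0,0,-90],"yaw": 0},{"grip": 1,"translation": [0,0,-90],"yaw": 0},{"grip": 1,"translation": [0,0,-90],"yaw": 0}]'

```text
t: 24.7
eef_pos: [0.5274, -0.0153, 0.0974]
eef_rot: [0.763, -0.646, -0.001, 0.001]
ft_force: [-0.3, -0.4, -0.3]
finger_gap: 0.844
```

```bash
python3 view.py pics/i3.png 0.527,-0.015,0.038; python3 -c "
from meas import *
from plan import *
s=cam('side');cv2.imwrite('pics/i4.png',s['bgr'])
print(cass(s,'red'),cass(s,'green',box=(240,400,330,420)))
to(436.4,197.1,36,129.3)"
```

```text
24.7 [ 0.5274 -0.0153  0.0974] 0.8439133749247582 [-0.3 -0.4 -0.3]
side 243 189
top 237 179
(array([436.39349365, 197.26931763]), [29.576383590698242, 39.72580337524414], np.float32(129.2254)) (array([375.56533813, 352.25811768]), [27.092519760131836, 38.18837356567383], np.float32(101.93365))
tcp [527.1 -15.3  97.2] psi -80.47 q6 -101.0 F [-0.1  0.5 -0.3] gap 1.002 t 24.9 | shift [-224.4   54.1   61.5] yaw -29.771419591117592
```

View pics/i3.png

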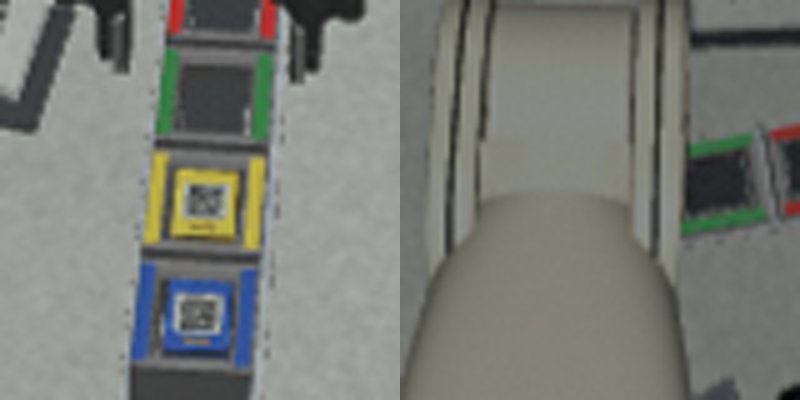

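View pics/i4.png

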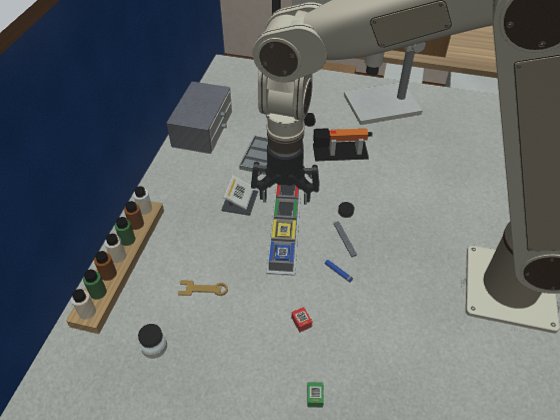

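Blue and yellow are flush. Green now rests at about (375.6,352). Red next.

Call:
step_arm --commands '[{"grip": 1,"translation": [-45,11,0],"yaw": -8},{"grip": 1,"translation": [-90,22,0],"yaw": -16},{"grip": 1,"translation": [-135,33,10],"yaw": -24},{"grip": 1,"translation": [-180,44,30],"yaw": -29.8},{"grip": 1,"translation": [-224.4,54,61],"yaw": -29.8},{"grip": 1,"translation": [-224.4,54,61],"yaw": -29.8},{"grip": 1,"translation": [-224.4,54,61],"yaw": -29.8},{"grip": 1,"translation": [-224.4,54,61],"yaw": -29.8}]'

```text
t: 25.65
eef_pos: [0.4383, 0.1965, 0.0378]
eef_rot: [0.904, -0.428, 0.0, 0.0]
ft_force: [0.2, -0.0, -0.1]
finger_gap: 0.999
```

```bash
python3 -c "
from plan import *
to(436.4,197.2,-15,129.3)"
```

```text
tcp [438.3 196.5  37.8] psi -50.7 q6 -105.0 F [ 0.2 -0.  -0.1] gap 0.999 t 25.6 | shift [-1.7  1.  52.8] yaw -0.004436874359157628
```

Call:
step_arm --commands '[{"grip": 1,"translation": [-1.2,0.7,25],"yaw": 0},{"grip": 1,"translation": [-1.2,0.7,53],"yaw": 0},{"grip": 1,"translation": [-1.2,0.7,53],"yaw": 0},{"grip": -1,"translation": [-1.2,0.7,53],"yaw": 0},{"grip": -1,"translation": [-1.2,0.7,53],"yaw": 0},{"grip": -1,"translation": [-1.2,0.7,53],"yaw": 0},{"grip": -1,"translation": [-1.2,0.7,53],"yaw": 0},{"grip": -1,"translation": [-1.2,0.7,53],"yaw": 0},{"grip": -1,"translation": [-1.2,0.7,53],"yaw": 0},{"grip": -1,"translation": [-1.2,0.7,53],"yaw": 0}]' --squeeze 30

```text
t: 26.65
eef_pos: [0.4376, 0.1979, -0.0139]
eef_rot: [0.904, -0.428, 0.001, -0.001]
ft_force: [-1.0, -0.4, 6.8]
finger_gap: 0.338
```

Call:
step_arm --commands '[{"grip": -1,"translation": [0,0,-30],"yaw": 0},{"grip": -1,"translation": [0,0,-75],"yaw": 0},{"grip": -1,"translation": [0,0,-95],"yaw": 0},{"grip": -1,"translation": [0,0,-95],"yaw": 0},{"grip": -1,"translation": [0,0,-95],"yaw": 0}]'

```text
t: 27.15
eef_pos: [0.4363, 0.1976, 0.0798]
eef_rot: [0.904, -0.428, 0.0, -0.0]
ft_force: [-0.3, -0.3, -2.1]
finger_gap: 0.344
```

```bash
python3 -c "
from plan import *
to(550,-150.2,65,99.6)"; python3 view.py pics/j0.png
```

```text
tcp [436.3 197.6  79.8] psi -50.66 q6 -105.0 F [-0.3 -0.3 -2.1] gap 0.344 t 27.1 | shift [341.1 132.6  14.8] yaw 29.740247633130195
27.15 [0.4363 0.1976 0.0798] 0.34374906320311704 [-0.3 -0.3 -2.1]
side 262 262
top 166 209
```

View pics/j0.png

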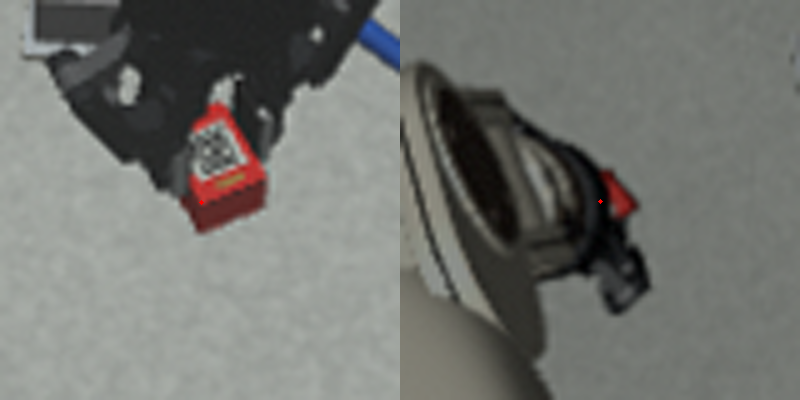

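Call:
step_arm --commands '[{"grip": -1,"translation": [42,16,0],"yaw": 4},{"grip": -1,"translation": [84,32,0],"yaw": 8},{"grip": -1,"translation": [126,49,0],"yaw": 12},{"grip": -1,"translation": [168,65,0],"yaw": 16},{"grip": -1,"translation": [210,81,0],"yaw": 20},{"grip": -1,"translation": [252,98,5],"yaw": 24},{"grip": -1,"translation": [294,114,10],"yaw": 28},{"grip": -1,"translation": [325,126,15],"yaw": 29.7},{"grip": -1,"translation": [341.1,132.6,15],"yaw": 29.7},{"grip": -1,"translation": [341.1,132.6,15],"yaw": 29.7},{"grip": -1,"translation": [341.1,132.6,15],"yaw": 29.7},{"grip": -1,"translation": [341.1,132.6,15],"yaw": 29.7}]'

```text
t: 28.45
eef_pos: [0.5493, -0.1488, 0.0644]
eef_rot: [0.765, -0.645, -0.001, 0.0]
ft_force: [0.4, 0.2, -0.8]
finger_gap: 0.343
```

```bash
python3 -c "
from lab import *
to(550,-150.2,17,99.6)
o=arm.get_obs();s=cam('side');z=o['eef_pos'][2]+.038
p=proj(s,[[.55,-.150,z]])[0];print(p,label(s,p,9,z))";python3 view.py pics/j1.png
```

```text
tcp [ 549.3 -148.8   64.4] psi -80.26 q6 -115.0 F [ 0.4  0.2 -0.8] gap 0.343 t 28.4 | shift [ 1.6 -0.5 47.4] yaw 0.14150195337117566
[287.57090693 169.77189654] (array([288.78000069, 165.54000044]), array([ 550.57357256, -165.37228864,  102.35799298]), [0, 0, 19, 12, 114])
28.5 [ 0.5495 -0.1487  0.0646] 0.3411670176427508 [ 0.4  0.7 -0.5]
side 247 140
top 281 170
```

View pics/j1.png

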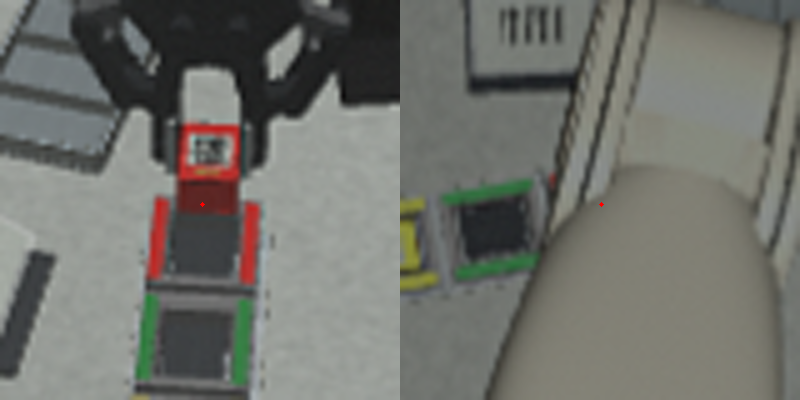

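Call:
step_arm --commands '[{"grip": -1,"translation": [1.2,-0.8,20],"yaw": 0},{"grip": -1,"translation": [1.2,-0.8,30],"yaw": 0},{"grip": -1,"translation": [1.2,-0.8,36],"yaw": 0},{"grip": -1,"translation": [1.2,-0.8,40],"yaw": 0},{"grip": -1,"translation": [1.2,-0.8,44],"yaw": 0},{"grip": -1,"translation": [1.2,-0.8,48],"yaw": 0},{"grip": -1,"translation": [1.2,-0.8,48],"yaw": 0}]'

```text
t: 29.3
eef_pos: [0.5507, -0.1514, 0.0163]
eef_rot: [0.764, -0.645, -0.0, 0.0]
ft_force: [-0.4, -0.5, 0.1]
finger_gap: 0.342
```

```bash
python3 view.py pics/j2.png
```

```text
29.3 [ 0.5507 -0.1514  0.0163] 0.3420098841975212 [-0.4 -0.5  0.1]
side 247 153
top 280 171
```

View pics/j2.png

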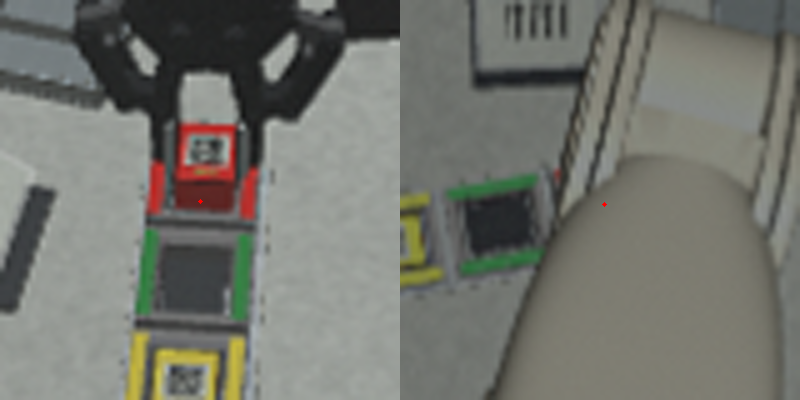

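Red is in the recess with no force. Release and press.

Call:
step_arm --commands '[{"grip": -1,"translation": [0,0,3],"yaw": 0},{"grip": -1,"translation": [0,0,3],"yaw": 0},{"grip": 0.2,"translation": [0,0,3],"yaw": 0},{"grip": 0.2,"translation": [0,0,3],"yaw": 0},{"grip": 0.2,"translation": [0,0,3],"yaw": 0},{"grip": 0.2,"translation": [0,0,3],"yaw": 0},{"grip": 0.2,"translation": [0,0,-20],"yaw": 0},{"grip": -1,"translation": [0,0,-30],"yaw": 0},{"grip": -1,"translation": [0,0,-30],"yaw": 0},{"grip": -1,"translation": [0,0,-30],"yaw": 0},{"grip": -1,"translation": [0,0,-30],"yaw": 0},{"grip": -1,"translation": [0,0,-30],"yaw": 0},{"grip": -1,"translation": [0,0,-30],"yaw": 0}]'

```text
t: 30.7
eef_pos: [0.5505, -0.1513, 0.046]
eef_rot: [0.764, -0.645, -0.001, 0.0]
ft_force: [0.5, -0.5, 0.2]
finger_gap: -0.004
```

Call:
step_arm --commands '[{"grip": -1,"translation": [0,0.5,15],"yaw": 0},{"grip": -1,"translation": [0,0.5,22],"yaw": 0},{"grip": -1,"translation": [0,0.5,25],"yaw": 0},{"grip": -1,"translation": [0,0.5,28],"yaw": 0},{"grip": -1,"translation": [0,0.5,31],"yaw": 0},{"grip": -1,"translation": [0,0.5,34],"yaw": 0},{"grip": -1,"translation": [0,0.5,36],"yaw": 0},{"grip": -1,"translation": [0,0.5,37.5],"yaw": 0},{"grip": -1,"translation": [0,0.5,38.5],"yaw": 0},{"grip": -1,"translation": [0,0.5,38.5],"yaw": 0}]'

```text
t: 31.7
eef_pos: [0.5506, -0.1515, 0.0108]
eef_rot: [0.764, -0.645, 0.001, -0.0]
ft_force: [-7.3, 2.3, 18.9]
finger_gap: 0.001
```

Call:
step_arm --commands '[{"grip": -1,"translation": [0,0,-20],"yaw": 0},{"grip": 1,"translation": [0,0,-60],"yaw": 0},{"grip": 1,"translation": [0,0,-100],"yaw": 0},{"grip": 1,"translation": [0,0,-110],"yaw": 0},{"grip": 1,"translation": [0,0,-110],"yaw": 0},{"grip": 1,"translation": [0,0,-110],"yaw": 0}]'

```text
t: 32.3
eef_pos: [0.5502, -0.1514, 0.1171]
eef_rot: [0.764, -0.645, -0.0, 0.0]
ft_force: [-0.1, -0.5, 0.3]
finger_gap: 0.851
```

```bash
python3 view.py pics/j3.png 0.55,-0.15,0.038; python3 -c "
from meas import *
from plan import *
s=cam('side');t=cam('top')
print(cass(s,'green',box=(240,400,330,420)),cass(t,'green',box=(140,240,235,310)))
to(375.5,352,38,101.9)"
```

```text
32.3 [ 0.5502 -0.1514  0.1171] 0.8506951609510199 [-0.1 -0.5  0.3]
side 247 147
top 281 171
(array([375.56533813, 352.25811768]), [27.092519760131836, 38.18837356567383], np.float32(101.93365)) (array([376.22103882, 350.96047974]), [28.908498764038086, 37.05622863769531], np.float32(102.36105))
tcp [ 549.4 -151.2  116.3] psi -80.37 q6 -115.0 F [0.1 0.3 0.3] gap 1.0 t 32.5 | shift [-525.1   87.    79.3] yaw -2.267738985286087
```

View pics/j3.png

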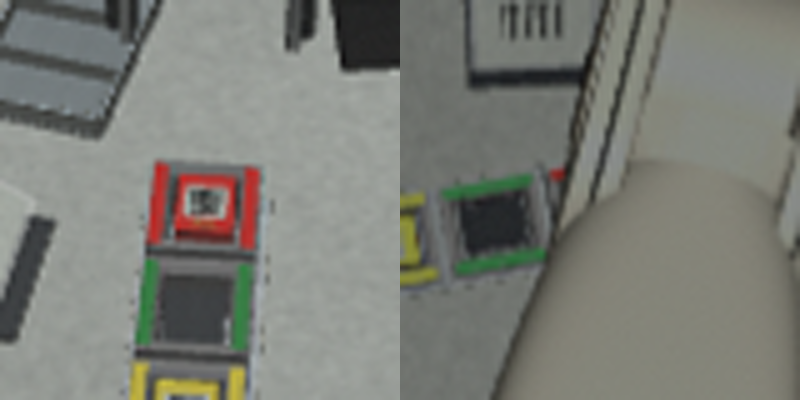

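Red is flush. Now green at (375.8,351.7).

Call:
step_arm --commands '[{"grip": 1,"translation": [-50,8,0],"yaw": 0},{"grip": 1,"translation": [-100,17,0],"yaw": 0},{"grip": 1,"translation": [-150,25,0],"yaw": 0},{"grip": 1,"translation": [-200,33,0],"yaw": 0},{"grip": 1,"translation": [-250,41,0],"yaw": 0},{"grip": 1,"translation": [-300,50,0],"yaw": -1},{"grip": 1,"translation": [-350,58,0],"yaw": -2},{"grip": 1,"translation": [-400,66,10],"yaw": -2.3},{"grip": 1,"translation": [-450,75,30],"yaw": -2.3},{"grip": 1,"translation": [-500,83,50],"yaw": -2.3},{"grip": 1,"translation": [-525,87,78],"yaw": -2.3},{"grip": 1,"translation": [-525,87,78],"yaw": -2.3},{"grip": 1,"translation": [-525,87,78],"yaw": -2.3},{"grip": 1,"translation": [-525,87,78],"yaw": -2.3},{"grip": 1,"translation": [-525,87,78],"yaw": -2.3}]'

```text
t: 34.0
eef_pos: [0.378, 0.3509, 0.0411]
eef_rot: [0.776, -0.631, 0.0, -0.001]
ft_force: [0.2, 0.1, 0.2]
finger_gap: 1.0
```

```bash
python3 -c "
from plan import *
to(375.8,351.7,-15,102)"
```

```text
tcp [378.  350.9  41.1] psi -78.18 q6 -59.0 F [0.2 0.1 0.2] gap 1.0 t 34.0 | shift [-1.2  2.  56.1] yaw -0.18251811242794247
```

Call:
step_arm --commands '[{"grip": 1,"translation": [-0.8,1.6,25],"yaw": 0},{"grip": 1,"translation": [-0.8,1.6,56],"yaw": 0},{"grip": 1,"translation": [-0.8,1.6,56],"yaw": 0},{"grip": -1,"translation": [-0.8,1.6,56],"yaw": 0},{"grip": -1,"translation": [-0.8,1.6,56],"yaw": 0},{"grip": -1,"translation": [-0.8,1.6,56],"yaw": 0},{"grip": -1,"translation": [-0.8,1.6,56],"yaw": 0},{"grip": -1,"translation": [-0.8,1.6,56],"yaw": 0},{"grip": -1,"translation": [-0.8,1.6,56],"yaw": 0},{"grip": -1,"translation": [-0.8,1.6,56],"yaw": 0}]' --squeeze 30

```text
t: 35.0
eef_pos: [0.3762, 0.3528, -0.0143]
eef_rot: [0.777, -0.63, 0.0, -0.001]
ft_force: [-1.3, 0.1, 5.5]
finger_gap: 0.342
```

Call:
step_arm --commands '[{"grip": -1,"translation": [0,0,-30],"yaw": 0},{"grip": -1,"translation": [0,0,-75],"yaw": 0},{"grip": -1,"translation": [0,0,-95],"yaw": 0},{"grip": -1,"translation": [0,0,-95],"yaw": 0},{"grip": -1,"translation": [0,0,-95],"yaw": 0}]'

```text
t: 35.5
eef_pos: [0.3751, 0.3521, 0.0793]
eef_rot: [0.777, -0.63, 0.0, -0.0]
ft_force: [0.6, 0.7, -1.4]
finger_gap: 0.338
```

```bash
python3 -c "
from plan import *
to(539.2,-83.6,65,99.6)"; python3 view.py pics/k0.png
```

```text
tcp [375.1 352.1  79.3] psi -78.06 q6 -59.0 F [ 0.6  0.7 -1.4] gap 0.338 t 35.5 | shift [460.2 -70.5  14.2] yaw 2.337432487474871
35.5 [0.3751 0.3521 0.0793] 0.3376991738134791 [ 0.6  0.7 -1.4]
side 276 339
top 115 229
```

View pics/k0.png

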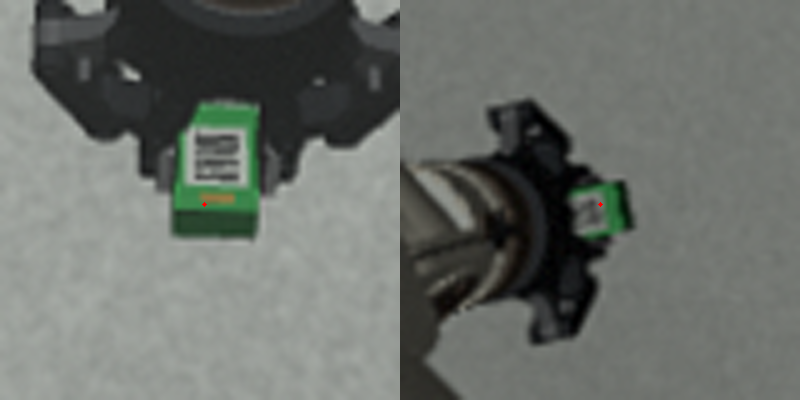

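Call:
step_arm --commands '[{"grip": -1,"translation": [45,-7,0],"yaw": 0},{"grip": -1,"translation": [90,-14,0],"yaw": 0},{"grip": -1,"translation": [135,-21,0],"yaw": 0},{"grip": -1,"translation": [180,-28,0],"yaw": 0},{"grip": -1,"translation": [225,-34,0],"yaw": 1},{"grip": -1,"translation": [270,-41,0],"yaw": 2},{"grip": -1,"translation": [315,-48,0],"yaw": 2.3},{"grip": -1,"translation": [360,-55,0],"yaw": 2.3},{"grip": -1,"translation": [405,-62,5],"yaw": 2.3},{"grip": -1,"translation": [440,-67,14],"yaw": 2.3},{"grip": -1,"translation": [460.2,-71,14],"yaw": 2.3},{"grip": -1,"translation": [460.2,-71,14],"yaw": 2.3},{"grip": -1,"translation": [460.2,-71,14],"yaw": 2.3},{"grip": -1,"translation": [460.2,-71,14],"yaw": 2.3}]'

```text
t: 37.0
eef_pos: [0.5386, -0.0825, 0.0643]
eef_rot: [0.764, -0.645, -0.001, 0.0]
ft_force: [-0.8, 0.8, -0.6]
finger_gap: 0.339
```

```bash
python3 -c "
from plan import *
to(539.4,-83.8,16.5,99.6)";python3 view.py pics/k1.png
```

```text
tcp [538.6 -82.5  64.3] psi -80.31 q6 -108.0 F [-0.8  0.8 -0.6] gap 0.339 t 37.0 | shift [ 1.4 -0.6 47.8] yaw 0.09109062061833129
37.0 [ 0.5386 -0.0825  0.0643] 0.338690428821642 [-0.8  0.8 -0.6]
side 245 160
top 259 174
```

View pics/k1.png

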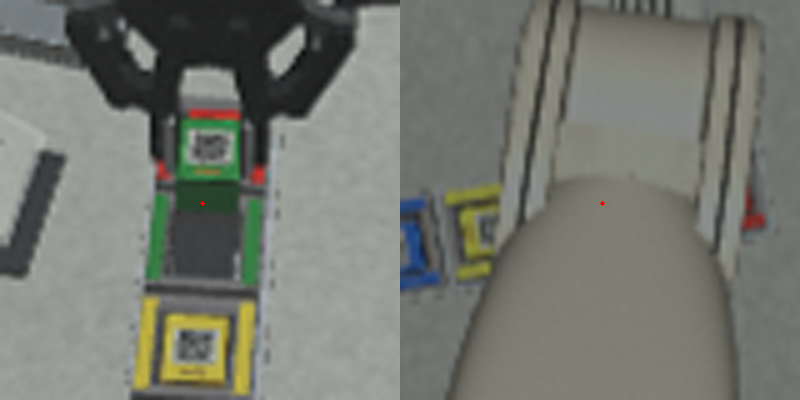

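```bash
python3 -c "
from lab import *
s=cam('side');o=arm.get_obs();z=o['eef_pos'][2]+.038
m=mask(s,'green',90,60);k,l,st,ce=cv2.connectedComponentsWithStats(m[170:206,270:300]);print([(a.tolist(),b.round(1).tolist()) for a,b in zip(st,ce)])
print(proj(s,[[.5390,-.0836,z]]),onplane(s,[[286.2,189]],z)*1e3)
crop(s,270,170,40,40,'pics/k2.png',14)"
```

```text
[([0, 0, 30, 36, 903], [14.3, 16.0]), ([10, 13, 13, 19, 144], [15.7, 23.6]), ([5, 29, 4, 7, 18], [6.5, 32.1]), ([24, 30, 3, 6, 15], [25.2, 32.8])]
[[285.61010379 189.20274085]] [[537.79396805 -84.58749203 103.17414487]]
```

View pics/k2.png

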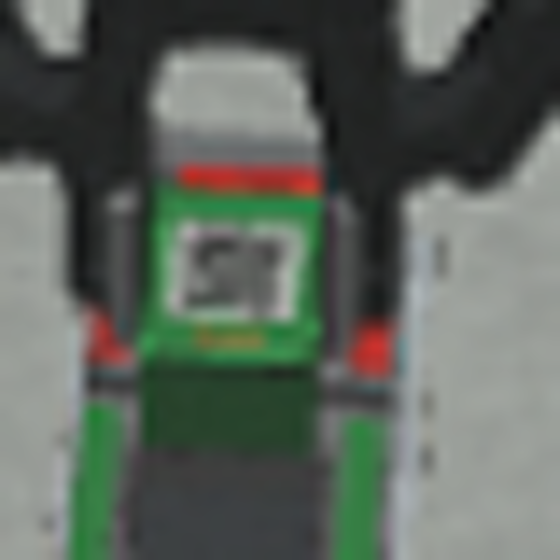

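The green label projects to (537.8,−84.6) against the nest at (539,−83.6). I'll shift about 1 mm in x only, then insert.

Call:
step_arm --commands '[{"grip": -1,"translation": [-0.3,-0.8,20],"yaw": 0},{"grip": -1,"translation": [-0.3,-0.8,30],"yaw": 0},{"grip": -1,"translation": [-0.3,-0.8,36],"yaw": 0},{"grip": -1,"translation": [-0.3,-0.8,40],"yaw": 0},{"grip": -1,"translation": [-0.3,-0.8,44],"yaw": 0},{"grip": -1,"translation": [-0.3,-0.8,48],"yaw": 0},{"grip": -1,"translation": [-0.3,-0.8,48],"yaw": 0}]'

```text
t: 37.85
eef_pos: [0.5402, -0.0832, 0.0169]
eef_rot: [0.764, -0.645, -0.0, 0.0]
ft_force: [0.0, -0.5, -0.7]
finger_gap: 0.338
```

```bash
python3 view.py pics/k3.png
```

```text
37.85 [ 0.5402 -0.0832  0.0169] 0.3379394735545978 [ 0.  -0.5 -0.7]
side 244 173
top 259 175
```

View pics/k3.png

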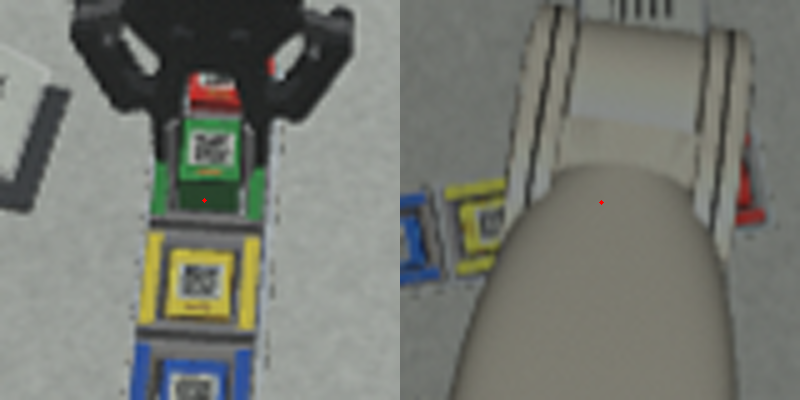

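Call:
step_arm --commands '[{"grip": -1,"translation": [0,0,3],"yaw": 0},{"grip": -1,"translation": [0,0,3],"yaw": 0},{"grip": 0.2,"translation": [0,0,3],"yaw": 0},{"grip": 0.2,"translation": [0,0,3],"yaw": 0},{"grip": 0.2,"translation": [0,0,3],"yaw": 0},{"grip": 0.2,"translation": [0,0,3],"yaw": 0},{"grip": 0.2,"translation": [0,0,-20],"yaw": 0},{"grip": -1,"translation": [0,0,-30],"yaw": 0},{"grip": -1,"translation": [0,0,-30],"yaw": 0},{"grip": -1,"translation": [0,0,-30],"yaw": 0},{"grip": -1,"translation": [0,0,-30],"yaw": 0},{"grip": -1,"translation": [0,0,-30],"yaw": 0},{"grip": -1,"translation": [0,0,-30],"yaw": 0}]'

```text
t: 39.25
eef_pos: [0.54, -0.0831, 0.0466]
eef_rot: [0.764, -0.645, -0.001, 0.0]
ft_force: [0.1, -0.1, 0.2]
finger_gap: 0.0
```

Call:
step_arm --commands '[{"grip": -1,"translation": [0,0.5,15],"yaw": 0},{"grip": -1,"translation": [0,0.5,22],"yaw": 0},{"grip": -1,"translation": [0,0.5,25],"yaw": 0},{"grip": -1,"translation": [0,0.5,28],"yaw": 0},{"grip": -1,"translation": [0,0.5,31],"yaw": 0},{"grip": -1,"translation": [0,0.5,34],"yaw": 0},{"grip": -1,"translation": [0,0.5,36],"yaw": 0},{"grip": -1,"translation": [0,0.5,37.5],"yaw": 0},{"grip": -1,"translation": [0,0.5,38.5],"yaw": 0},{"grip": -1,"translation": [0,0.5,38.5],"yaw": 0}]'

```text
t: 40.25
eef_pos: [0.54, -0.0833, 0.0108]
eef_rot: [0.764, -0.645, 0.0, -0.0]
ft_force: [-7.4, 0.8, 18.0]
finger_gap: 0.003
```

Call:
step_arm --commands '[{"grip": -1,"translation": [0,0,-20],"yaw": 0},{"grip": 1,"translation": [0,0,-60],"yaw": 0},{"grip": 1,"translation": [0,0,-100],"yaw": 0},{"grip": 1,"translation": [0,0,-130],"yaw": 0},{"grip": 1,"translation": [0,0,-130],"yaw": 0},{"grip": 1,"translation": [0,0,-130],"yaw": 0}]'

```text
t: 40.85
eef_pos: [0.5412, -0.0834, 0.1392]
eef_rot: [0.764, -0.645, 0.001, -0.001]
ft_force: [-0.5, 0.2, 0.2]
finger_gap: 0.845
```

```bash
python3 view.py pics/k4.png 0.533,-0.05,0.038; python3 -c "
from plan import *
to(442.6,-358.9,110,17.2)"
```

```text
40.85 [ 0.5412 -0.0834  0.1392] 0.8446942319689332 [-0.5  0.2  0.2]
side 244 177
top 248 177
tcp [539.3 -83.1 137.2] psi -80.37 q6 -108.0 F [-0.4  0.1 -0.1] gap 0.993 t 41.0 | shift [255.8 141.4  27.3] yaw 82.43017054715614
```

View pics/k4.png

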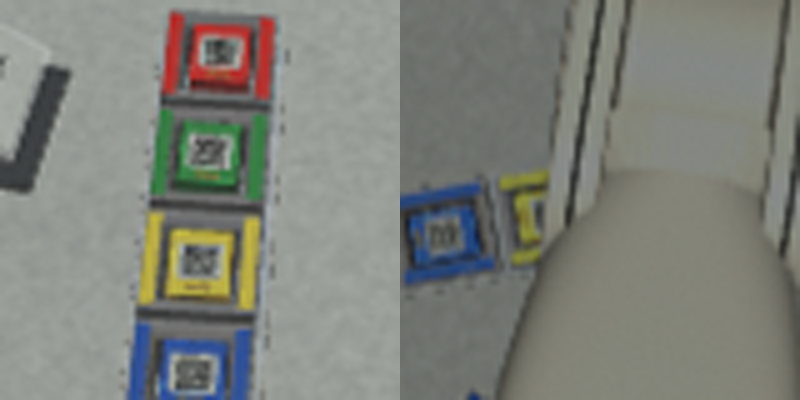

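All four are flush. Now to the scanner.

Call:
step_arm --commands '[{"grip": 1,"translation": [26,14,0],"yaw": 8},{"grip": 1,"translation": [52,28,0],"yaw": 16},{"grip": 1,"translation": [78,42,0],"yaw": 24},{"grip": 1,"translation": [104,57,0],"yaw": 32},{"grip": 1,"translation": [130,71,0],"yaw": 40},{"grip": 1,"translation": [156,85,5],"yaw": 48},{"grip": 1,"translation": [182,99,10],"yaw": 56},{"grip": 1,"translation": [208,113,15],"yaw": 64},{"grip": 1,"translation": [234,127,20],"yaw": 72},{"grip": 1,"translation": [255.8,141,27],"yaw": 80},{"grip": 1,"translation": [255.8,141,27],"yaw": 82.4},{"grip": 1,"translation": [255.8,141,27],"yaw": 82.4},{"grip": 1,"translation": [255.8,141,27],"yaw": 82.4},{"grip": 1,"translation": [255.8,141,27],"yaw": 82.4}]'

```text
t: 42.35
eef_pos: [0.4438, -0.3583, 0.1111]
eef_rot: [-0.151, 0.989, 0.0, -0.0]
ft_force: [0.3, 0.8, 0.9]
finger_gap: 1.0
```

```bash
python3 -c "
from plan import *
to(442.6,-358.9,16,17.2)
s=cam('side');crop(s,290,95,90,75,'pics/l1.png',8)"
```

```text
tcp [ 443.8 -358.3  111.1] psi -162.68 q6 -56.0 F [0.3 0.8 0.9] gap 1.0 t 42.4 | shift [ 1.3 -0.3 95.1] yaw 0.12011512401733171
```

View pics/l1.png

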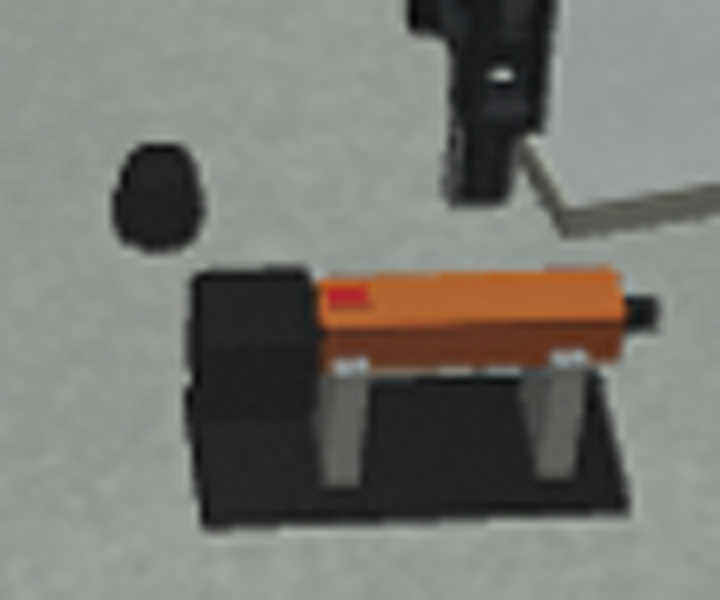

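Call:
step_arm --commands '[{"grip": 1,"translation": [1,0,30],"yaw": 0},{"grip": 1,"translation": [1,0,50],"yaw": 0},{"grip": 1,"translation": [1,0,50],"yaw": 0},{"grip": 1,"translation": [1,0,50],"yaw": 0}]'

```text
t: 42.8
eef_pos: [0.443, -0.3589, 0.0619]
eef_rot: [-0.15, 0.989, 0.0, -0.0]
ft_force: [0.4, -0.1, 0.1]
finger_gap: 0.993
```

```bash
python3 -c "
from plan import *
to(442.6,-358.9,16,17.2)
s=cam('side');crop(s,290,95,90,75,'pics/l2.png',8)"
```

```text
tcp [ 443.  -358.9   61.9] psi -162.72 q6 -56.0 F [ 0.4 -0.1  0.1] gap 0.993 t 42.8 | shift [ 0.4  0.1 45.9] yaw 0.08201480353568513
```

View pics/l2.png

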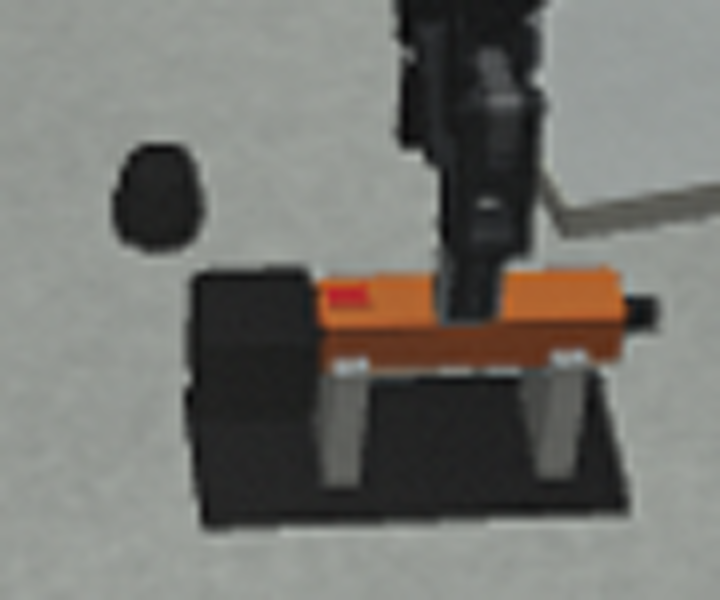

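```bash
python3 -c "
from plan import *
s=cam('side');o=arm.get_obs();c=np.array([.4426,-.3589,0]);a=np.radians(17.2);X=np.array([np.cos(a),np.sin(a),0]);Y=np.array([-np.sin(a),np.cos(a),0]);Z=np.array([0,0,1])
f=lambda P:((proj(s,[P])-[290,95])*8).round(0)
for x in(-65,0,40,82): print(x,f(c+X*x/1e3+Z*.074+Y*.013))
p=o['eef_pos'];print('finger tip corners',[f(p+Z*.04+Y*.042+X*d/1e3) for d in(-11,11)])
for x in(-45,30): print('post',x,f(c+X*x/1e3+Z*.06+Y*.022))"
```

```text
-65 [[624. 314.]]
0 [[434. 321.]]
40 [[316. 325.]]
82 [[193. 330.]]
finger tip corners [array([[483., 307.]]), array([[417., 309.]])]
post -45 [[565. 365.]]
post 30 [[346. 373.]]
```

```bash
python3 -c "
from plan import *
s=cam('side');o=arm.get_obs();a=np.radians(17.2);X=np.array([np.cos(a),np.sin(a),0]);Y=np.array([-np.sin(a),np.cos(a),0]);Z=np.array([0,0,1])
f=lambda P:((proj(s,[P])-[290,95])*8).round(0)
p=o['eef_pos']
for y in(.042,.05,.057):
  for z in(.03,.04): print(y,z,[f(p+Z*z+Y*y+X*d/1e3) for d in(-11,11)])"
```

```text
0.042 0.03 [array([[480., 329.]]), array([[414., 332.]])]
0.042 0.04 [array([[483., 306.]]), array([[417., 309.]])]
0.05 0.03 [array([[484., 345.]]), array([[418., 348.]])]
0.05 0.04 [array([[487., 322.]]), array([[420., 324.]])]
0.057 0.03 [array([[487., 359.]]), array([[420., 362.]])]
0.057 0.04 [array([[490., 336.]]), array([[423., 338.]])]
```

The model projects exactly onto the scanner image. The finger appears about 5 mm toward the tail, so I'll shift 4 mm toward the head, descend and grip.

Call:
step_arm --commands '[{"grip": 1,"translation": [-4,0,20],"yaw": 0},{"grip": 1,"translation": [-4,0,46],"yaw": 0},{"grip": 1,"translation": [-4,0,46],"yaw": 0},{"grip": 1,"translation": [-4,0,46],"yaw": 0}]'

```text
t: 43.35
eef_pos: [0.4467, -0.3582, 0.0164]
eef_rot: [-0.15, 0.989, -0.0, 0.0]
ft_force: [-0.1, 0.2, 1.0]
finger_gap: 0.999
```

```bash
python3 -c "
from plan import *
to(446.5,-357.7,16,17.2)
s=cam('side');crop(s,290,95,90,75,'pics/l3.png',8)"
```

```text
tcp [ 446.7 -358.2   16.4] psi -162.77 q6 -56.0 F [-0.1  0.2  1. ] gap 0.999 t 43.4 | shift [0.1 0.6 0.4] yaw 0.029746870406256676
```

View pics/l3.png

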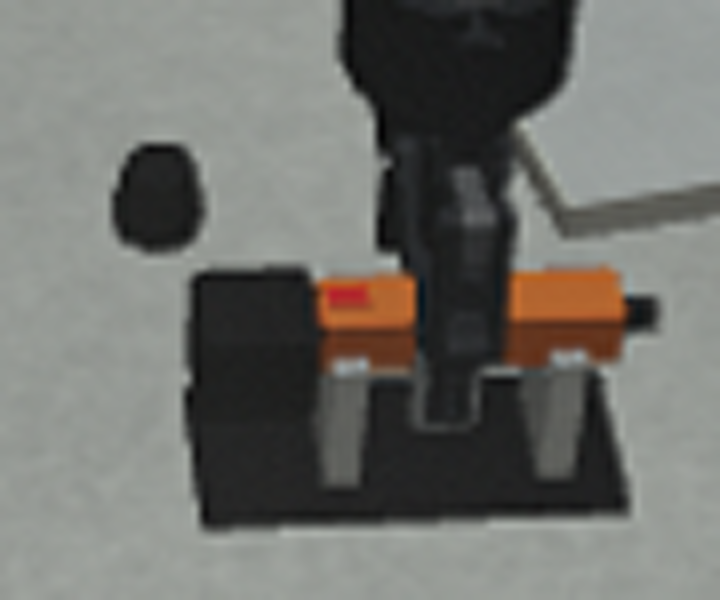

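Fingers are between the posts. Close and lift.

Call:
step_arm --commands '[{"grip": -1,"translation": [0,0,0],"yaw": 0},{"grip": -1,"translation": [0,0,0],"yaw": 0},{"grip": -1,"translation": [0,0,0],"yaw": 0},{"grip": -1,"translation": [0,0,0],"yaw": 0},{"grip": -1,"translation": [0,0,0],"yaw": 0},{"grip": -1,"translation": [0,0,0],"yaw": 0},{"grip": -1,"translation": [0,0,0],"yaw": 0},{"grip": -1,"translation": [0,0,0],"yaw": 0}]' --squeeze 60

```text
t: 44.2
eef_pos: [0.447, -0.3584, 0.0163]
eef_rot: [-0.15, 0.989, -0.0, 0.0]
ft_force: [0.4, 0.4, 4.6]
finger_gap: 0.294
```

Call:
step_arm --commands '[{"grip": -1,"translation": [0,0,-15],"yaw": 0},{"grip": -1,"translation": [0,0,-40],"yaw": 0},{"grip": -1,"translation": [0,0,-70],"yaw": 0},{"grip": -1,"translation": [0,0,-80],"yaw": 0},{"grip": -1,"translation": [0,0,-80],"yaw": 0}]'

```text
t: 44.7
eef_pos: [0.4474, -0.3588, 0.0967]
eef_rot: [-0.15, 0.989, -0.001, 0.001]
ft_force: [0.9, 0.3, -1.3]
finger_gap: 0.297
```

```bash
python3 -c "
from plan import *
to(442.6,-358.9,96,17.2)
s=cam('side');crop(s,290,75,90,75,'pics/l4.png',8)"
```

```text
tcp [ 447.4 -358.8   96.7] psi -162.77 q6 -56.0 F [ 0.9  0.3 -1.3] gap 0.297 t 44.7 | shift [4.7 1.3 0.7] yaw 0.027588136066924562
```

View pics/l4.png

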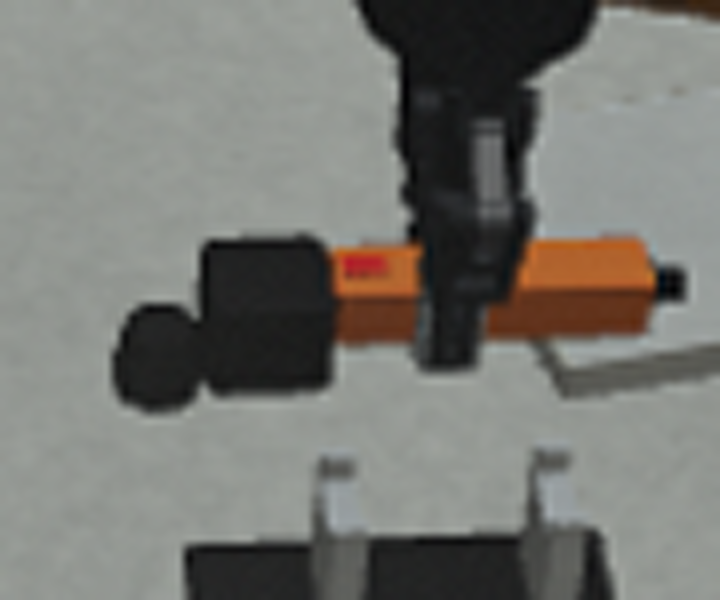

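```bash
python3 -c "
from plan import *
t=cam('top');s=cam('side');cv2.imwrite('pics/m0.png',t['bgr']);cv2.imwrite('pics/m1.png',s['bgr'])
print((onplane(t,[(429,257),(466,233),(461,310),(419,209)],.015)*1e3).round(0))"
```

```text
[[ 405. -490.   15.]
 [ 479. -613.   15.]
 [ 238. -588.   15.]
 [ 557. -463.   15.]]
```

View pics/m1.png

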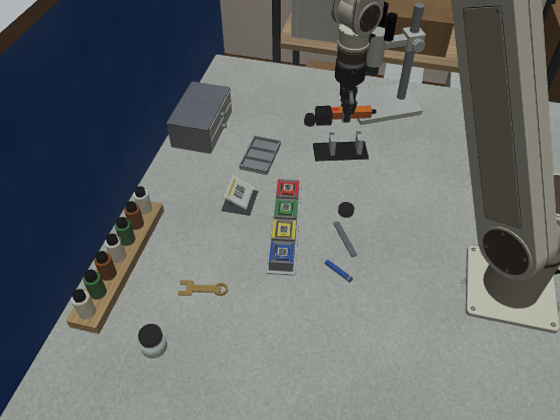

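View pics/m0.png

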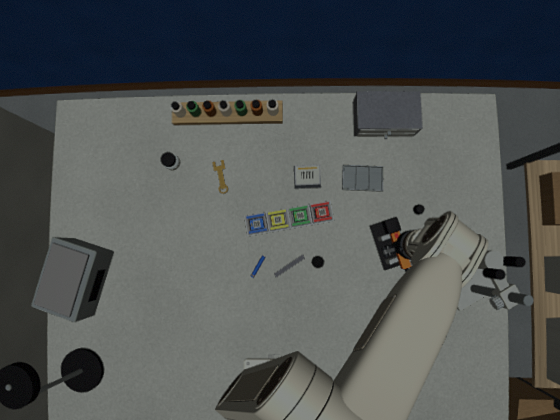

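The scanner is held level. The tool can only point down, so I must pitch the scanner head-up in the grip by about 0.4 rad for the slanted ticket. I'll press the head's underside gently on the cradle's front post with a low squeeze, with the scanner turned across the cradle on its free side.

```bash
python3 -c "
from plan import *
to(449.1,-278.6,97)"
```

```text
tcp [ 445.6 -357.3   93.8] psi -162.77 q6 -56.0 F [-0.6 -0.7 -1.7] gap 0.296 t 44.9 | shift [-26.7  74.1  -3.1] yaw None
```

Call:
step_arm --commands '[{"grip": -1,"translation": [-5,14,-5],"yaw": 8},{"grip": -1,"translation": [-10,28,-10],"yaw": 16},{"grip": -1,"translation": [-15,42,-10],"yaw": 24},{"grip": -1,"translation": [-20,56,-10],"yaw": 32},{"grip": -1,"translation": [-25,70,-10],"yaw": 40},{"grip": -1,"translation": [-27,74,-10],"yaw": 48},{"grip": -1,"translation": [-27,74,-10],"yaw": 56},{"grip": -1,"translation": [-27,74,-10],"yaw": 64},{"grip": -1,"translation": [-27,74,-10],"yaw": 72},{"grip": -1,"translation": [-27,74,-5],"yaw": 80},{"grip": -1,"translation": [-27,74,-3],"yaw": 87},{"grip": -1,"translation": [-27,74,-3],"yaw": 90},{"grip": -1,"translation": [-27,74,-3],"yaw": 90},{"grip": -1,"translation": [-27,74,-3],"yaw": 90}]'

```text
t: 46.25
eef_pos: [0.4497, -0.279, 0.0974]
eef_rot: [0.593, 0.805, -0.0, -0.001]
ft_force: [0.1, -0.0, -1.1]
finger_gap: 0.295
```

```bash
python3 -c "
from plan import *
to(449.1,-278.6,50)
s=cam('side');crop(s,270,65,110,100,'pics/n1.png',7)"
```

```text
tcp [ 449.7 -279.    97.4] psi 107.3 q6 41.0 F [ 0.1 -0.  -1.1] gap 0.295 t 46.2 | shift [ 0.5 -0.4 47.4] yaw None
```

View pics/n1.png

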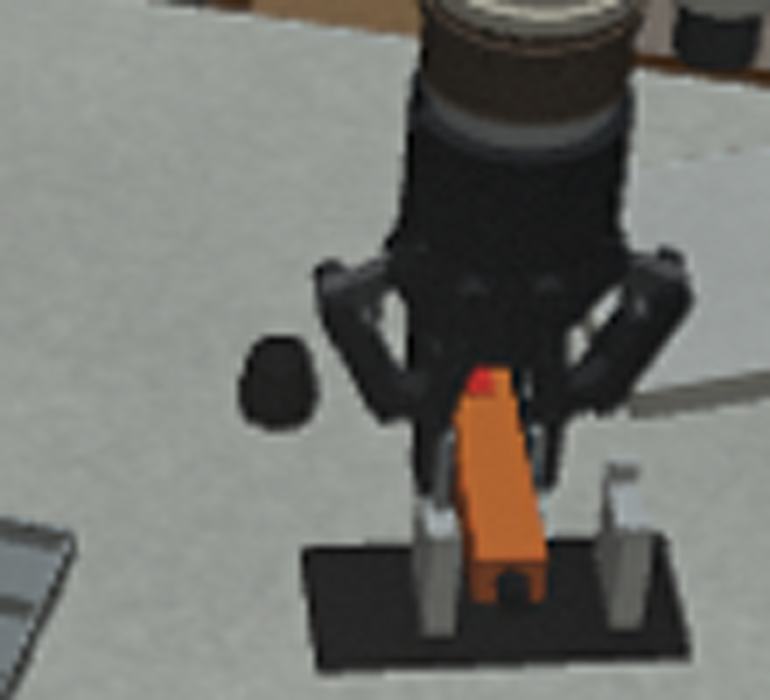

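Call:
step_arm --commands '[{"grip": -1,"translation": [0,0,30],"yaw": 0},{"grip": -1,"translation": [0,0,45],"yaw": 0},{"grip": -1,"translation": [0,0,52],"yaw": 0},{"grip": -1,"translation": [0,0,52],"yaw": 0}]' --squeeze 20

```text
t: 46.7
eef_pos: [0.4496, -0.2789, 0.0456]
eef_rot: [0.593, 0.805, -0.0, -0.001]
ft_force: [0.2, 0.7, -1.3]
finger_gap: 0.294
```

Call:
step_arm --commands '[{"grip": -1,"translation": [0,0,3],"yaw": 0},{"grip": -1,"translation": [0,0,6],"yaw": 0},{"grip": -1,"translation": [0,0,9],"yaw": 0},{"grip": -1,"translation": [0,0,9],"yaw": 0}]'

```text
t: 47.1
eef_pos: [0.4513, -0.2795, 0.0392]
eef_rot: [0.593, 0.805, 0.0, 0.001]
ft_force: [-1.7, 3.3, 4.9]
finger_gap: 0.296
```

```bash
python3 -c "
from plan import *
to(449.1,-278.6,17)
s=cam('side');crop(s,270,65,110,100,'pics/n2.png',7);t=cam('top');crop(t,340,200,80,70,'pics/n2t.png',7)"
```

```text
tcp [ 451.3 -279.5   39.2] psi 107.25 q6 41.0 F [-1.7  3.3  4.9] gap 0.296 t 47.1 | shift [ 1.6 -1.9 22.2] yaw None
```

View pics/n2.png

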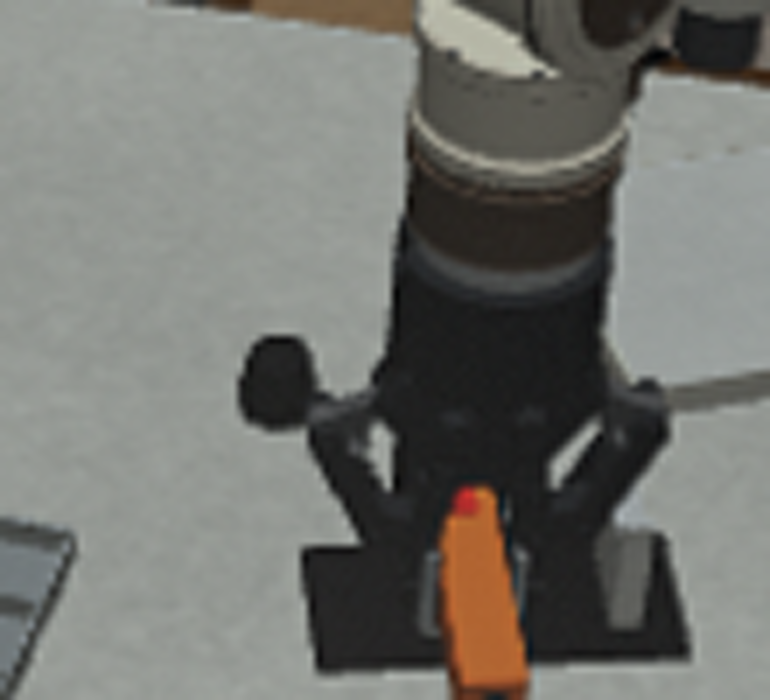

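View pics/n2t.png

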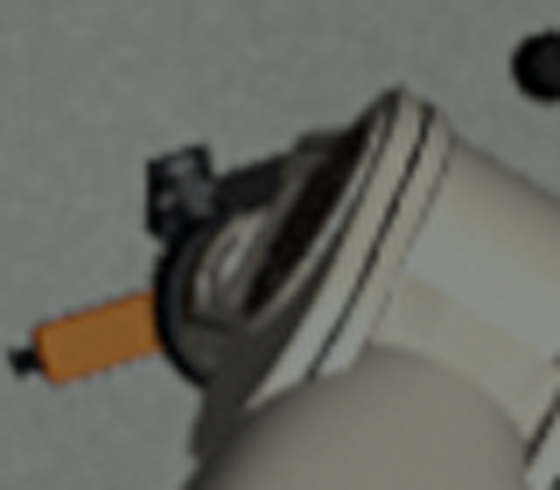

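Contact on the post as expected (reported 39). I'll keep lowering in steps to pitch it.

Call:
step_arm --commands '[{"grip": -1,"translation": [0,0,1],"yaw": 0},{"grip": -1,"translation": [0,0,2],"yaw": 0},{"grip": -1,"translation": [0,0,3],"yaw": 0},{"grip": -1,"translation": [0,0,4],"yaw": 0},{"grip": -1,"translation": [0,0,4],"yaw": 0}]'

```text
t: 47.7
eef_pos: [0.451, -0.2785, 0.0362]
eef_rot: [0.593, 0.805, 0.001, 0.001]
ft_force: [-2.9, 7.2, 13.7]
finger_gap: 0.292
```

Call:
step_arm --commands '[{"grip": -1,"translation": [0,0,1],"yaw": 0},{"grip": -1,"translation": [0,0,2],"yaw": 0},{"grip": -1,"translation": [0,0,3],"yaw": 0},{"grip": -1,"translation": [0,0,4],"yaw": 0},{"grip": -1,"translation": [0,0,4],"yaw": 0}]'

```text
t: 48.2
eef_pos: [0.4509, -0.2776, 0.0322]
eef_rot: [0.593, 0.805, 0.001, 0.0]
ft_force: [-5.6, 9.0, 14.5]
finger_gap: 0.292
```

```bash
python3 -c "
from plan import *
to(449.1,-278.6,17)
s=cam('side');crop(s,290,95,90,75,'pics/n3.png',8)"
```

```text
tcp [ 450.9 -277.6   32.2] psi 107.31 q6 41.0 F [-5.6  9.  14.5] gap 0.292 t 48.2 | shift [-0.5 -2.  15.2] yaw None
```

View pics/n3.png

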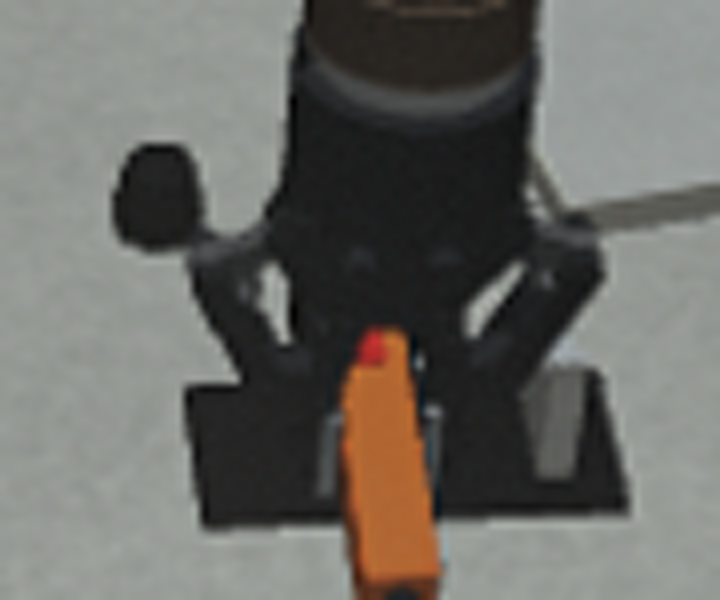

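Call:
step_arm --commands '[{"grip": -1,"translation": [0,0,1],"yaw": 0},{"grip": -1,"translation": [0,0,2],"yaw": 0},{"grip": -1,"translation": [0,0,3],"yaw": 0},{"grip": -1,"translation": [0,0,4],"yaw": 0},{"grip": -1,"translation": [0,0,5],"yaw": 0},{"grip": -1,"translation": [0,0,6],"yaw": 0},{"grip": -1,"translation": [0,0,7],"yaw": 0},{"grip": -1,"translation": [0,0,8],"yaw": 0},{"grip": -1,"translation": [0,0,8],"yaw": 0}]'

```text
t: 49.15
eef_pos: [0.4506, -0.2765, 0.0238]
eef_rot: [0.592, 0.806, 0.002, -0.001]
ft_force: [-2.9, 10.9, 13.8]
finger_gap: 0.298
```

```bash
python3 -c "
from plan import *
to(449.1,-278.6,17)
s=cam('side');crop(s,290,95,90,75,'pics/n4.png',8)"
```

```text
tcp [ 450.6 -276.5   23.8] psi 107.34 q6 41.0 F [-2.9 10.9 13.8] gap 0.298 t 49.1 | shift [-1.5 -2.1  6.8] yaw None
```

View pics/n4.png

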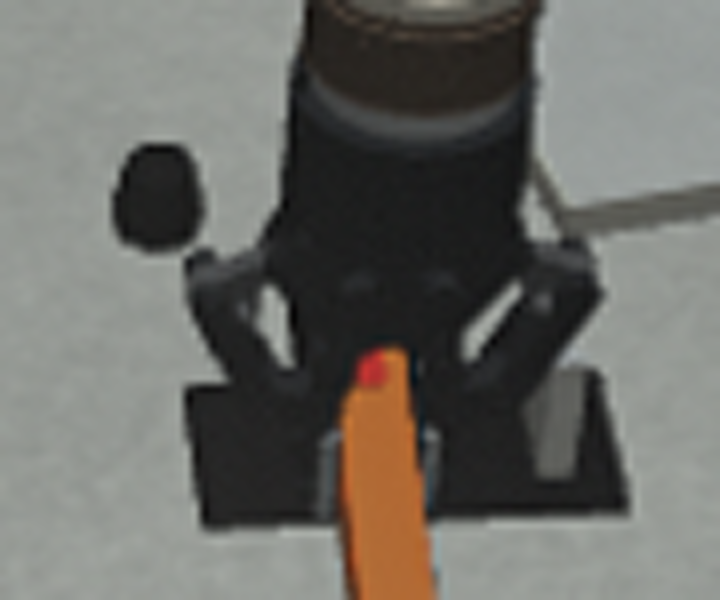

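It's pitching up. A last 7 mm, then lift and measure the pitch.

Call:
step_arm --commands '[{"grip": -1,"translation": [0,0,1],"yaw": 0},{"grip": -1,"translation": [0,0,2],"yaw": 0},{"grip": -1,"translation": [0,0,3],"yaw": 0},{"grip": -1,"translation": [0,0,4],"yaw": 0},{"grip": -1,"translation": [0,0,5],"yaw": 0},{"grip": -1,"translation": [0,0,6],"yaw": 0},{"grip": -1,"translation": [0,0,6],"yaw": 0}]'

```text
t: 49.9
eef_pos: [0.4505, -0.2763, 0.0176]
eef_rot: [0.592, 0.806, 0.002, -0.001]
ft_force: [-4.2, 12.8, 13.8]
finger_gap: 0.293
```

Call:
step_arm --commands '[{"grip": -1,"translation": [0,0,0],"yaw": 0},{"grip": -1,"translation": [0,0,0],"yaw": 0},{"grip": -1,"translation": [0,0,0],"yaw": 0},{"grip": -1,"translation": [0,0,-40],"yaw": 0},{"grip": -1,"translation": [0,0,-80],"yaw": 0},{"grip": -1,"translation": [0,0,-110],"yaw": 0},{"grip": -1,"translation": [0,0,-110],"yaw": -8},{"grip": -1,"translation": [0,0,-110],"yaw": -16},{"grip": -1,"translation": [0,0,-110],"yaw": -24},{"grip": -1,"translation": [0,0,-110],"yaw": -32},{"grip": -1,"translation": [0,0,-110],"yaw": -40},{"grip": -1,"translation": [0,0,-110],"yaw": -48},{"grip": -1,"translation": [0,0,-110],"yaw": -56},{"grip": -1,"translation": [0,0,-110],"yaw": -64},{"grip": -1,"translation": [0,0,-110],"yaw": -72.7},{"grip": -1,"translation": [0,0,-110],"yaw": -72.7},{"grip": -1,"translation": [0,0,-110],"yaw": -72.7}]' --squeeze 80

```text
t: 51.6
eef_pos: [0.4506, -0.2795, 0.1259]
eef_rot: [0.002, 1.0, -0.0, 0.0]
ft_force: [1.0, -0.9, -0.9]
finger_gap: 0.292
```

```bash
python3 -c "
from plan import *
to(449.1,-278.6,17,0)
s=cam('side');o=arm.get_obs();p=proj(s,[o['eef_pos']])[0].astype(int);print(p);crop(s,p[0]-50,p[1]-50,100,80,'pics/n5.png',8)"
```

```text
tcp [ 450.6 -279.5  125.9] psi 179.76 q6 -32.0 F [ 1.  -0.9 -0.9] gap 0.292 t 51.6 | shift [  1.5   1.  108.9] yaw -0.24289501314353856
[337 135]
```

View pics/n5.png

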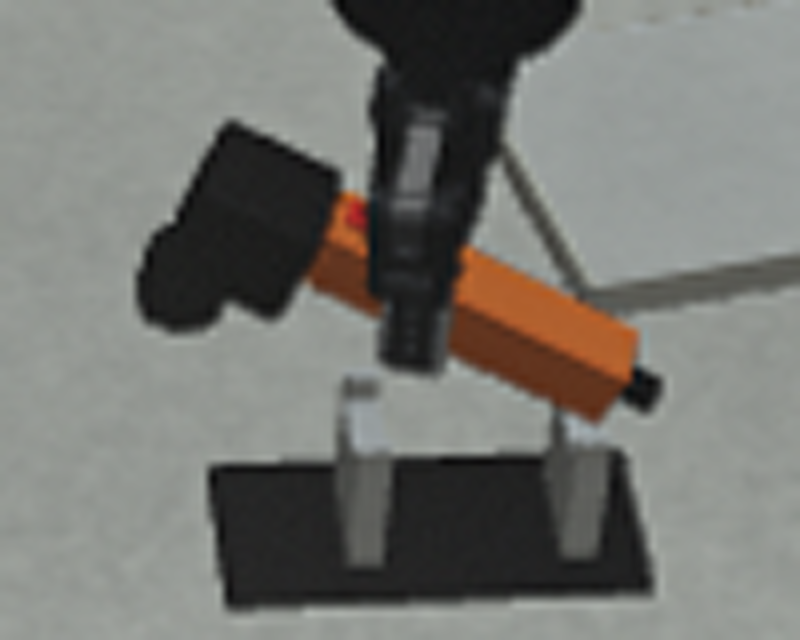

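```bash
cat > tilt.py <<'E'
from plan import *
def side_pts(s,o,yoff,pts,org,k):
    a=(np.array(pts,float)+.5)/k-.5+np.array(org); d=rays(s,a); y=o["eef_pos"][1]+yoff
    t=(y-s["C"][1])/d[:,1]; return (s["C"]+d*t[:,None])*1e3
E
python3 -c "
from tilt import *
s=cam('side');o=arm.get_obs()
P=side_pts(s,o,.013,[(315,288),(600,420),(318,246),(606,380)],(287,85),8)
print(P.round(1));
for a,b in((0,1),(2,3)): d=P[a]-P[b];print(np.arctan2(d[2],d[0]),np.linalg.norm(d))
print(o['eef_pos'])
crop(s,287,85,60,60,'pics/n6.png',13)"
```

```text
[[ 480.7 -266.5  178.6]
 [ 388.  -266.5  144.3]
 [ 480.8 -266.5  194.9]
 [ 387.9 -266.5  160.5]]
0.3543266711604932 98.85341970715123
0.35523627303111704 99.05282900712955
[ 0.45052787 -0.27947943  0.12581125]
```

View pics/n6.png

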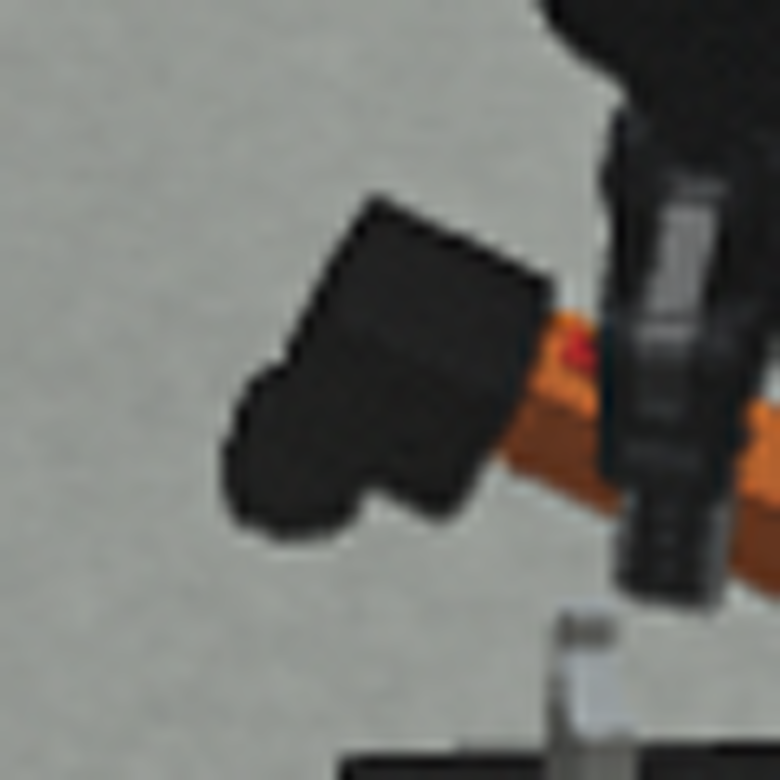

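```bash
python3 -c "
from tilt import *
s=cam('side');o=arm.get_obs();th=.355
X=np.array([np.cos(th),np.sin(th)]);Z=np.array([-np.sin(th),np.cos(th)])
for pt,yo,l in(((440,522),.020,(40,-26)),((378,195),-.020,(82,12)),((552,278),-.020,(40,12))):
    P=side_pts(s,o,yo,[pt],(287,85),13)[0][[0,2]]; print(P, 'origin',P-l[0]*X-l[1]*Z)
P=side_pts(s,o,.013,[(606,380)],(287,85),8)[0][[0,2]];print('tail',P+65*X-12*Z); 
P=side_pts(s,o,-.013,[(635,333)],(287,85),8)[0][[0,2]];print('tailfar',P+65*X-12*Z); print(o['eef_pos'])"
```

```text
[492.79894712 168.63601488] origin [446.25573808 179.11120898]
[515.11079464 212.31430296] origin [442.39486694 172.56013514]
[480.45813684 199.08767963] origin [447.12336167 173.93230715]
tail [453.05939973 171.83654775]
tailfar [447.47861175 170.80753974]
[ 0.45053253 -0.2794742   0.12577643]
```

Pitch is ≈0.355 rad, within tolerance of 0.5 ± 0.3. Now to the ticket.

```bash
python3 -c "
from plan import *
to(579.7,-108,54,0)"
```

```text
tcp [ 450.5 -279.5  125.8] psi 179.84 q6 -32.0 F [-0.   0.2 -1.5] gap 0.293 t 51.8 | shift [-128.7  171.8   71.8] yaw -0.16229086258533698
```

Call:
step_arm --commands '[{"grip": -1,"translation": [-22,30,0],"yaw": 0},{"grip": -1,"translation": [-46,62,0],"yaw": 0},{"grip": -1,"translation": [-70,94,0],"yaw": 0},{"grip": -1,"translation": [-94,126,0],"yaw": 0},{"grip": -1,"translation": [-115,155,15],"yaw": 0},{"grip": -1,"translation": [-129,172,35],"yaw": 0},{"grip": -1,"translation": [-129,172,55],"yaw": 0},{"grip": -1,"translation": [-129,172,55],"yaw": 0},{"grip": -1,"translation": [-129,172,55],"yaw": 0}]'

```text
t: 52.65
eef_pos: [0.5792, -0.1076, 0.0705]
eef_rot: [0.001, 1.0, 0.0, -0.001]
ft_force: [-0.2, -1.3, -0.9]
finger_gap: 0.292
```

```bash
python3 -c "
from plan import *
to(579.7,-108,54,0)
s=cam('side');crop(s,210,120,100,80,'pics/o1.png',8)"
```

```text
tcp [ 579.2 -107.6   70.5] psi 179.89 q6 -10.0 F [-0.2 -1.3 -0.9] gap 0.292 t 52.6 | shift [-0.5 -0.4 16.5] yaw -0.11144828343944368
```

View pics/o1.png

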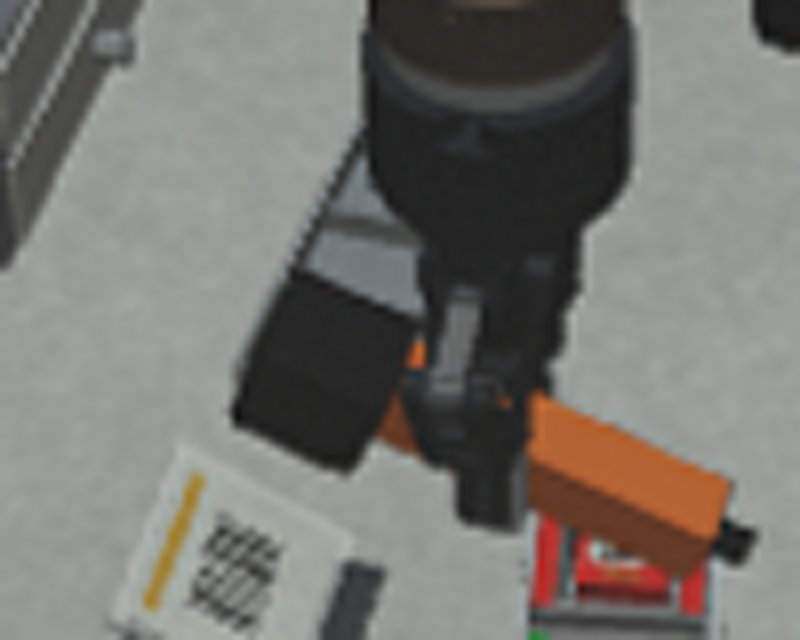

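```bash
python3 -c "
from tilt import *
s=cam('side');o=arm.get_obs()
P=side_pts(s,o,.020,[(235,413),(347,473)],(210,120),8);print(P.round(1),o['eef_pos']);d=P[0]-P[1];th=np.arctan2(d[2],d[0]);print(th,np.linalg.norm(d))
w=P.mean(0);print('window',w,'rel tcp',w-o['eef_pos']*1e3)
tk=np.array([665,-108,36.5]);Z=np.array([-np.sin(.355),0,np.cos(.355)]);X=np.array([np.cos(.355),0,np.sin(.355)])
print('ticket in window x,z',(tk-w)@X,(tk-w)@Z)
w2=o['eef_pos']*1e3+[62.7,0,43.3];print('model',(tk-w2)@X,(tk-w2)@Z)"
```

```text
[[654.6 -88.3 131.3]
 [620.6 -88.3 114.2]] [ 0.58034201 -0.1083413   0.07199519]
0.46558269933835966 37.97292166606065
window [637.59463548 -88.34129761 122.76085814] rel tcp [57.2526244  20.         50.76567286]
ticket in window x,z -4.2868993649788045 -90.40803141704698
model -6.799616011607358 -81.51441420281735
```

Both estimates agree within 3 mm. Lower 16 mm and hold.

Call:
step_arm --commands '[{"grip": -1,"translation": [0,0,6],"yaw": 0},{"grip": -1,"translation": [0,0,12],"yaw": 0},{"grip": -1,"translation": [0,0,16],"yaw": 0},{"grip": -1,"translation": [0,0,16],"yaw": 0},{"grip": -1,"translation": [0,0,16],"yaw": 0},{"grip": -1,"translation": [0,0,16],"yaw": 0},{"grip": -1,"translation": [0,0,16],"yaw": 0},{"grip": -1,"translation": [0,0,16],"yaw": 0},{"grip": -1,"translation": [0,0,16],"yaw": 0},{"grip": -1,"translation": [0,0,16],"yaw": 0},{"grip": -1,"translation": [0,0,16],"yaw": 0},{"grip": -1,"translation": [0,0,16],"yaw": 0},{"grip": -1,"translation": [0,0,16],"yaw": 0},{"grip": -1,"translation": [0,0,16],"yaw": 0},{"grip": -1,"translation": [0,0,16],"yaw": 0},{"grip": -1,"translation": [0,0,16],"yaw": 0},{"grip": -1,"translation": [0,0,16],"yaw": 0},{"grip": -1,"translation": [0,0,16],"yaw": 0}]'

```text
t: 54.55
eef_pos: [0.5797, -0.1076, 0.0547]
eef_rot: [0.001, 1.0, -0.0, 0.0]
ft_force: [0.7, 0.0, -1.5]
finger_gap: 0.295
```

```bash
python3 -c "
from plan import *
to(579.7,-108,54,0)
s=cam('side');crop(s,210,130,80,75,'pics/o2.png',8);t=cam('top');crop(t,280,150,60,50,'pics/o3.png',10);print(arm.get_obs()['eef_rot'])"
```

```text
tcp [ 579.7 -107.6   54.7] psi 179.93 q6 -10.0 F [ 0.7  0.  -1.5] gap 0.295 t 54.5 | shift [ 0.  -0.4  0.7] yaw -0.06897594461648282
[ 6.59514633e-04  9.99999782e-01 -4.86288813e-06 -2.03413472e-05]
```

View pics/o2.png

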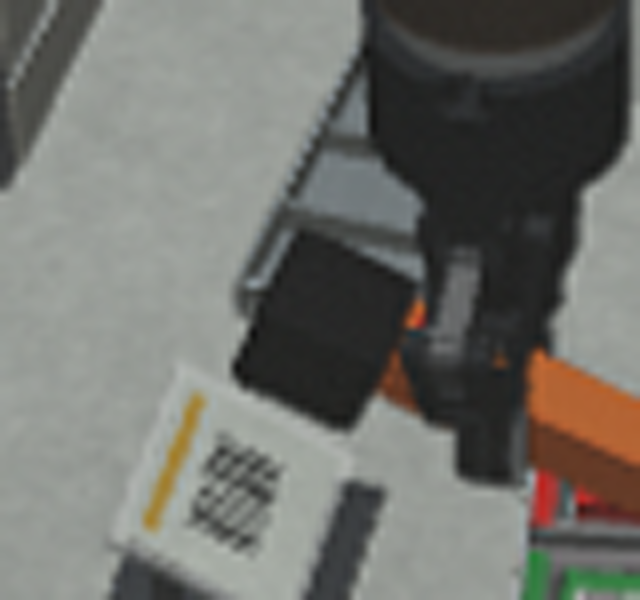

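View pics/o3.png

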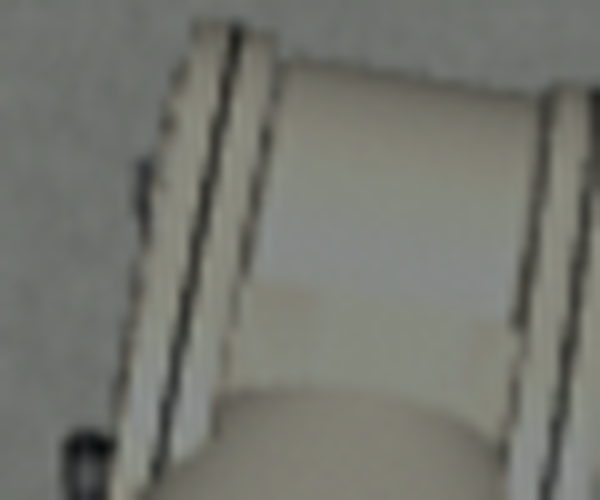

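```bash
python3 -c "
from tilt import *
s=cam('side');o=arm.get_obs()
P=side_pts(s,o,.020,[(235,372),(347,430)],(210,130),8);d=P[0]-P[1];print(P.round(1),np.arctan2(d[2],d[0]))
w=P.mean(0);tk=np.array([665,-108,36.5])
for th in(.355,.43):
  Z=np.array([-np.sin(th),0,np.cos(th)]);X=np.array([np.cos(th),0,np.sin(th)]);print((tk-w)@X,(tk-w)@Z)
  # forward: where does the axis land, project to image
  for h in(.0,.065): print(((proj(s,[(w+[0,-20,0]-Z*h*1e3)/1e3])-[210,130])*8).round(0))"
```

```text
[[655.3 -87.6 115.5]
 [621.  -87.6  99.1]] 0.44703738185524283
0.5778357972438617 -75.71473033168816
[[306. 352.]]
[[246. 478.]]
-5.097071184271489 -75.5451795202798
[[306. 352.]]
[[232. 472.]]
```

The axis lands at about (240,475) in this crop, against the bar centre at (237,490): good. I'll do a short second hold 3 mm nearer the robot as a hedge, then head back to the cradle to level the scanner.

Call:
step_arm --commands '[{"grip": -1,"translation": [3,0,0],"yaw": 0},{"grip": -1,"translation": [3,0,0],"yaw": 0},{"grip": -1,"translation": [3,0,0],"yaw": 0},{"grip": -1,"translation": [3,0,0],"yaw": 0},{"grip": -1,"translation": [3,0,0],"yaw": 0},{"grip": -1,"translation": [3,0,0],"yaw": 0},{"grip": -1,"translation": [3,0,0],"yaw": 0},{"grip": -1,"translation": [3,0,0],"yaw": 0},{"grip": -1,"translation": [3,0,0],"yaw": 0},{"grip": -1,"translation": [3,0,0],"yaw": 0},{"grip": -1,"translation": [3,0,0],"yaw": 0},{"grip": -1,"translation": [3,0,0],"yaw": 0},{"grip": -1,"translation": [3,0,0],"yaw": 0},{"grip": -1,"translation": [3,0,-40],"yaw": 0},{"grip": -1,"translation": [3,0,-80],"yaw": 0},{"grip": -1,"translation": [3,0,-80],"yaw": 0}]'

```text
t: 56.3
eef_pos: [0.5811, -0.1084, 0.1413]
eef_rot: [0.001, 1.0, -0.001, 0.006]
ft_force: [0.5, -0.2, -0.2]
finger_gap: 0.29
```

```bash
python3 -c "
from plan import *
to(448.5,-357.8,80,17.2)"
```

```text
tcp [ 581.1 -108.4  141.3] psi 179.93 q6 -10.0 F [ 0.5 -0.2 -0.2] gap 0.29 t 56.3 | shift [ 133.  -249.4   60.3] yaw -17.27093637715265
```

Call:
step_arm --commands '[{"grip": -1,"translation": [22,-41,0],"yaw": -3},{"grip": -1,"translation": [44,-83,0],"yaw": -6},{"grip": -1,"translation": [66,-125,0],"yaw": -9},{"grip": -1,"translation": [88,-166,0],"yaw": -12},{"grip": -1,"translation": [110,-207,0],"yaw": -15},{"grip": -1,"translation": [133,-249,0],"yaw": -17.2},{"grip": -1,"translation": [133,-249,25],"yaw": -17.2},{"grip": -1,"translation": [133,-249,45],"yaw": -17.2},{"grip": -1,"translation": [133,-249,45],"yaw": -17.2},{"grip": -1,"translation": [133,-249,45],"yaw": -17.2}]'

```text
t: 57.3
eef_pos: [0.4431, -0.3561, 0.0894]
eef_rot: [-0.149, 0.989, 0.0, -0.0]
ft_force: [0.6, -0.8, -1.5]
finger_gap: 0.292
```

```bash
python3 -c "
from plan import *
to(448.5,-357.8,45,17.2)
s=cam('side');crop(s,290,75,90,75,'pics/p1.png',8)"
```

```text
tcp [ 443.1 -356.1   89.4] psi -162.86 q6 -56.0 F [ 0.6 -0.8 -1.5] gap 0.292 t 57.3 | shift [-4.7 -3.3 44.4] yaw -0.06364103293367407
```

View pics/p1.png

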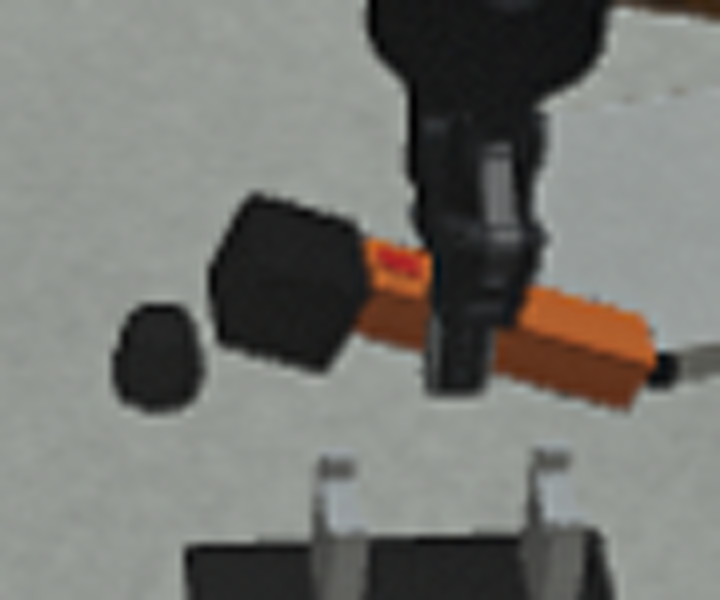

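Call:
step_arm --commands '[{"grip": -1,"translation": [-4.7,-3.3,0],"yaw": 0},{"grip": -1,"translation": [-4.7,-3.3,20],"yaw": 0},{"grip": -1,"translation": [-4.7,-3.3,30],"yaw": 0},{"grip": -1,"translation": [-4.7,-3.3,36],"yaw": 0},{"grip": -1,"translation": [-4.7,-3.3,36],"yaw": 0},{"grip": -1,"translation": [-4.7,-3.3,36],"yaw": 0}]'

```text
t: 57.95
eef_pos: [0.4492, -0.3583, 0.0541]
eef_rot: [-0.149, 0.989, -0.0, 0.0]
ft_force: [-0.0, -0.8, -1.1]
finger_gap: 0.294
```

```bash
python3 -c "
from plan import *
to(448.8,-357.7,16.4,17.2)
s=cam('side');crop(s,290,95,90,75,'pics/p2.png',8)"
```

```text
tcp [ 449.2 -358.3   54.1] psi -162.86 q6 -56.0 F [-0.  -0.8 -1.1] gap 0.294 t 58.0 | shift [ 0.2  0.7 37.7] yaw -0.05874789309780226
```

View pics/p2.png

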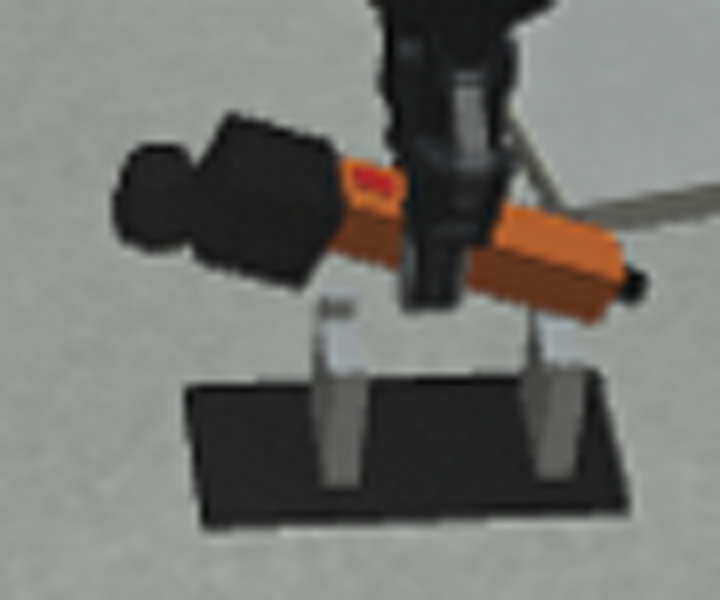

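Aligned over the saddles, head clear of the front post. I'll lower with squeeze 20; the rear post will lift the tail level.

Call:
step_arm --commands '[{"grip": -1,"translation": [0,0.3,10],"yaw": 0},{"grip": -1,"translation": [0,0.3,16],"yaw": 0},{"grip": -1,"translation": [0,0.3,19],"yaw": 0},{"grip": -1,"translation": [0,0.3,22],"yaw": 0},{"grip": -1,"translation": [0,0.3,24],"yaw": 0},{"grip": -1,"translation": [0,0.3,26],"yaw": 0},{"grip": -1,"translation": [0,0.3,28],"yaw": 0},{"grip": -1,"translation": [0,0.3,28],"yaw": 0}]' --squeeze 20

```text
t: 58.8
eef_pos: [0.4515, -0.3589, 0.0285]
eef_rot: [-0.149, 0.989, -0.002, 0.003]
ft_force: [2.3, 2.1, 9.7]
finger_gap: 0.292
```

```bash
python3 -c "
from plan import *
to(448.8,-357.7,16.4,17.2)
s=cam('side');crop(s,290,95,90,75,'pics/p3.png',8)"
```

```text
tcp [ 451.5 -358.9   28.5] psi -162.83 q6 -56.0 F [2.3 2.1 9.7] gap 0.292 t 58.8 | shift [ 2.3  2.  12.1] yaw -0.03186536771499959
```

View pics/p3.png

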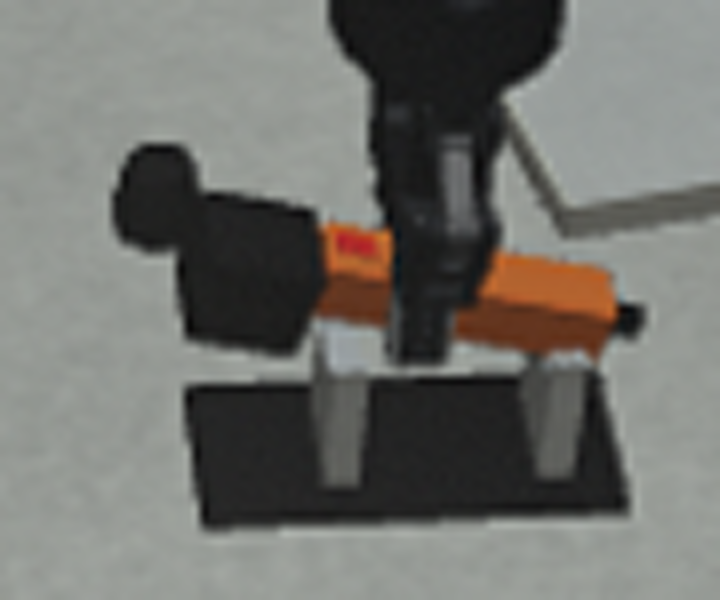

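Tail is on the rear saddle and the scanner is levelling. Continue.

Call:
step_arm --commands '[{"grip": -1,"translation": [0,0,2],"yaw": 0},{"grip": -1,"translation": [0,0,4],"yaw": 0},{"grip": -1,"translation": [0,0,6],"yaw": 0},{"grip": -1,"translation": [0,0,8],"yaw": 0},{"grip": -1,"translation": [0,0,10],"yaw": 0},{"grip": -1,"translation": [0,0,12],"yaw": 0},{"grip": -1,"translation": [0,0,12],"yaw": 0}]'

```text
t: 59.55
eef_pos: [0.4537, -0.3594, 0.0175]
eef_rot: [-0.15, 0.989, -0.003, 0.005]
ft_force: [5.0, 2.0, 12.3]
finger_gap: 0.294
```

```bash
python3 -c "
from plan import *
to(448.8,-357.7,16.4,17.2)
s=cam('side');crop(s,290,95,90,75,'pics/p4.png',8)"
```

```text
tcp [ 453.7 -359.4   17.5] psi -162.77 q6 -56.0 F [ 5.   2.  12.3] gap 0.294 t 59.5 | shift [4.2 3.1 1. ] yaw 0.026517138521796824
```

View pics/p4.png

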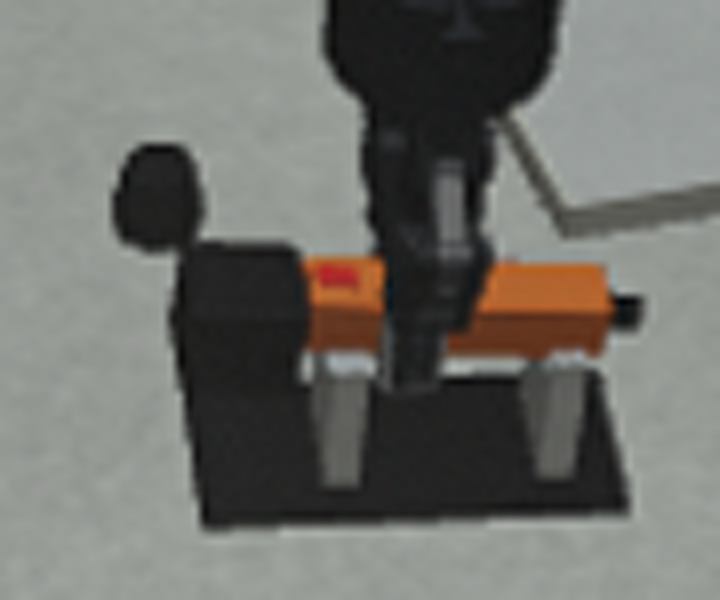

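Nearly level. Release to let it settle, then re-grip.

Call:
step_arm --commands '[{"grip": 1,"translation": [0,0,0],"yaw": 0},{"grip": 1,"translation": [0,0,0],"yaw": 0},{"grip": 1,"translation": [0,0,0],"yaw": 0},{"grip": 1,"translation": [0,0,0],"yaw": 0},{"grip": 1,"translation": [0,0,0],"yaw": 0},{"grip": 1,"translation": [0,0,0],"yaw": 0},{"grip": 1,"translation": [0,0,0],"yaw": 0},{"grip": 1,"translation": [0,0,0],"yaw": 0}]'

```text
t: 60.4
eef_pos: [0.4487, -0.3579, 0.0136]
eef_rot: [-0.149, 0.989, 0.0, -0.0]
ft_force: [0.3, -0.3, -0.0]
finger_gap: 1.001
```

```bash
python3 -c "
from plan import *
to(448.8,-357.7,16.4,17.2)
s=cam('side');crop(s,290,95,90,75,'pics/p5.png',8)"
```

```text
tcp [ 448.7 -357.9   13.6] psi -162.88 q6 -56.0 F [ 0.3 -0.3 -0. ] gap 1.001 t 60.4 | shift [-0.1  0.2 -2.8] yaw -0.07511462496518106
```

View pics/p5.png

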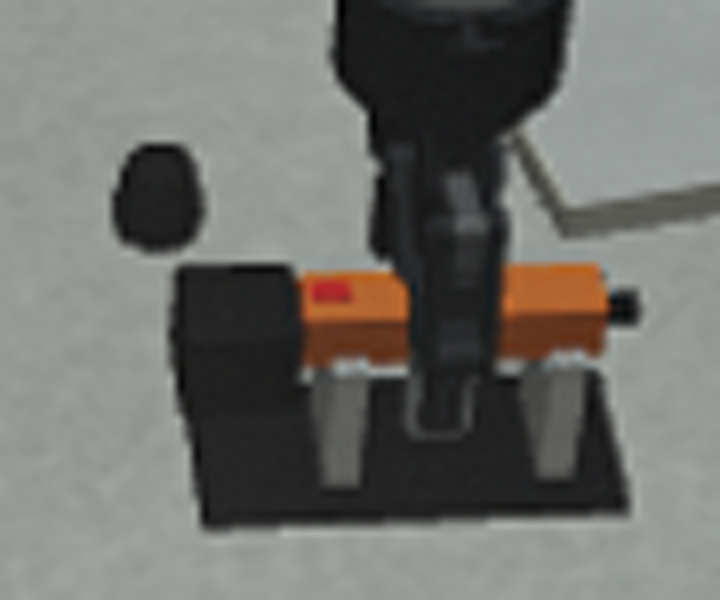

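Settled level, about 6 mm toward the head. I'll raise 3 mm, shift 3 mm to the head, and grip at 80 N.

Call:
step_arm --commands '[{"grip": 1,"translation": [-3,0,-2.5],"yaw": 0},{"grip": 1,"translation": [-3,0,-2.5],"yaw": 0},{"grip": 1,"translation": [-3,0,-2.5],"yaw": 0},{"grip": -1,"translation": [-3,0,-2.5],"yaw": 0},{"grip": -1,"translation": [-3,0,-2.5],"yaw": 0},{"grip": -1,"translation": [-3,0,-2.5],"yaw": 0},{"grip": -1,"translation": [-3,0,-2.5],"yaw": 0},{"grip": -1,"translation": [-3,0,-2.5],"yaw": 0},{"grip": -1,"translation": [-3,0,-2.5],"yaw": 0},{"grip": -1,"translation": [-3,0,-2.5],"yaw": 0},{"grip": -1,"translation": [-3,0,-2.5],"yaw": 0}]' --squeeze 80

```text
t: 61.55
eef_pos: [0.4519, -0.3572, 0.0165]
eef_rot: [-0.149, 0.989, -0.0, 0.0]
ft_force: [0.4, -0.1, 2.6]
finger_gap: 0.292
```

```bash
python3 -c "
from plan import *
to(448.8,-357.7,16.4,17.2)
s=cam('side')
m=np.zeros((420,560),np.uint8);x0,x1,y0,y1=322,372,122,146
mm=mask(s,'orange',100,120)|mask(s,'red',100,60);m[y0:y1,x0:x1]=mm[y0:y1,x0:x1]
V=cv2.cvtColor(s['bgr'],cv2.COLOR_BGR2HSV)[...,2];m&=(V>160).astype(np.uint8);ys,xs=np.nonzero(m)
P=onplane(s,cv2.convexHull(np.c_[xs,ys]).reshape(-1,2),.074)[:,:2]*1e3
r=cv2.minAreaRect(P.astype(np.float32));print(r); c=np.array(r[0])-[430.1,-363.4];a=np.radians(17.2);print('shift vs start along,across',c@[np.cos(a),np.sin(a)],c@[-np.sin(a),np.cos(a)])"
```

```text
tcp [ 451.9 -357.2   16.5] psi -162.87 q6 -55.0 F [ 0.4 -0.1  2.6] gap 0.292 t 61.5 | shift [3.1 0.5 0.1] yaw -0.0682696421683886
((435.1318664550781, -361.2546081542969), (102.38777923583984, 22.218549728393555), 17.20547866821289)
shift vs start along,across 5.441242784898636 0.5614829909606962
```

Lift and go to blue: the target TCP puts the window 57 mm ahead, over the label, at z 78.

Call:
step_arm --commands '[{"grip": -1,"translation": [0,0,-15],"yaw": 0},{"grip": -1,"translation": [0,0,-40],"yaw": 0},{"grip": -1,"translation": [0,0,-70],"yaw": 0},{"grip": -1,"translation": [0,0,-80],"yaw": 0},{"grip": -1,"translation": [0,0,-80],"yaw": 0},{"grip": -1,"translation": [0,0,-80],"yaw": 0}]'

```text
t: 62.2
eef_pos: [0.4509, -0.3565, 0.0948]
eef_rot: [-0.149, 0.989, 0.001, -0.001]
ft_force: [0.4, 0.5, -2.0]
finger_gap: 0.293
```

```bash
python3 -c "
from plan import *
to(459.8,41.5,78.5,9.6)
s=cam('side');crop(s,290,75,90,75,'pics/q1.png',8)"
```

```text
tcp [ 450.9 -356.5   94.8] psi -162.87 q6 -55.0 F [ 0.4  0.5 -2. ] gap 0.293 t 62.2 | shift [-125.7  377.7   16.8] yaw 7.5312513576411675
```

View pics/q1.png

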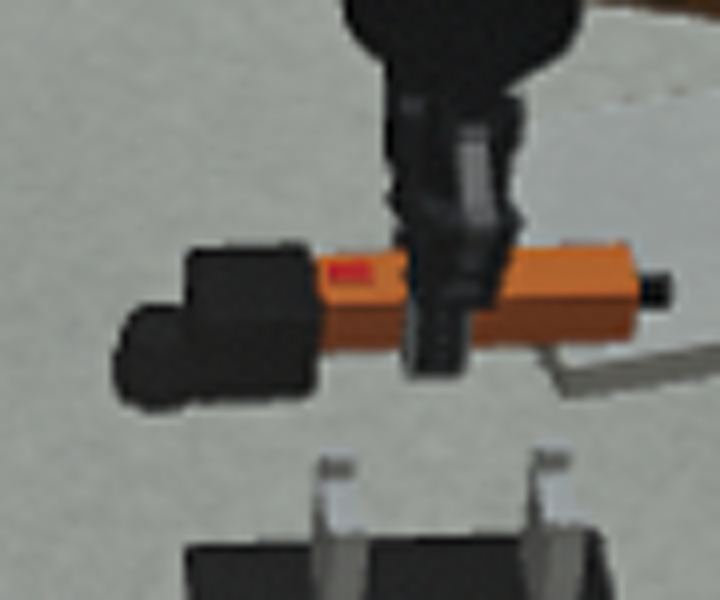

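Level and firm. Move to blue.

Call:
step_arm --commands '[{"grip": -1,"translation": [-14,42,0],"yaw": 1},{"grip": -1,"translation": [-28,84,0],"yaw": 2},{"grip": -1,"translation": [-42,126,0],"yaw": 3},{"grip": -1,"translation": [-56,168,0],"yaw": 4},{"grip": -1,"translation": [-70,210,0],"yaw": 5},{"grip": -1,"translation": [-84,252,0],"yaw": 6},{"grip": -1,"translation": [-98,294,0],"yaw": 7},{"grip": -1,"translation": [-112,336,5],"yaw": 7.5},{"grip": -1,"translation": [-121,364,10],"yaw": 7.5},{"grip": -1,"translation": [-125.7,377.7,16],"yaw": 7.5},{"grip": -1,"translation": [-125.7,377.7,16],"yaw": 7.5},{"grip": -1,"translation": [-125.7,377.7,16],"yaw": 7.5},{"grip": -1,"translation": [-125.7,377.7,16],"yaw": 7.5}]'

```text
t: 63.55
eef_pos: [0.4601, 0.0401, 0.0797]
eef_rot: [-0.083, 0.997, -0.0, -0.001]
ft_force: [1.0, -0.4, -0.7]
finger_gap: 0.294
```

```bash
python3 -c "
from plan import *
to(459.8,41.5,78.5,9.6)
s=cam('side');crop(s,240,200,90,75,'pics/q2.png',8);t=cam('top');crop(t,230,190,80,70,'pics/q3.png',8)"
```

```text
tcp [460.1  40.1  79.7] psi -170.43 q6 -5.0 F [ 1.  -0.4 -0.7] gap 0.294 t 63.5 | shift [0.1 1.4 1.2] yaw -0.03019577855229727
```

View pics/q2.png

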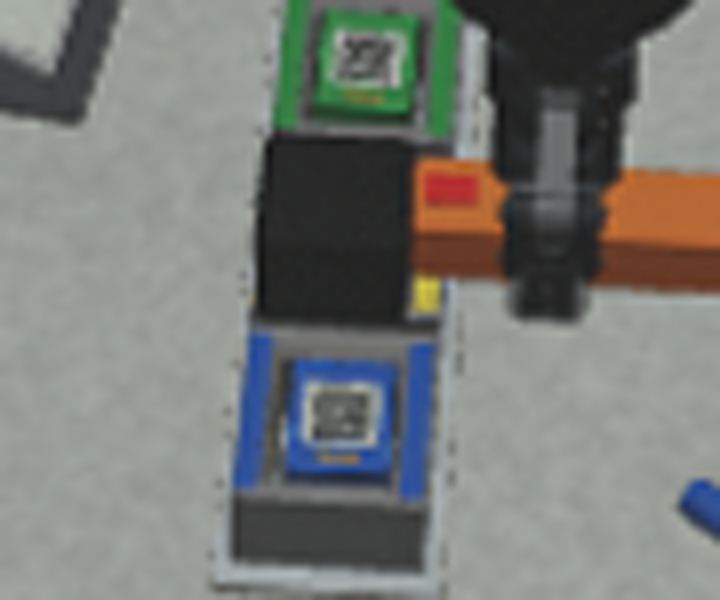

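View pics/q3.png

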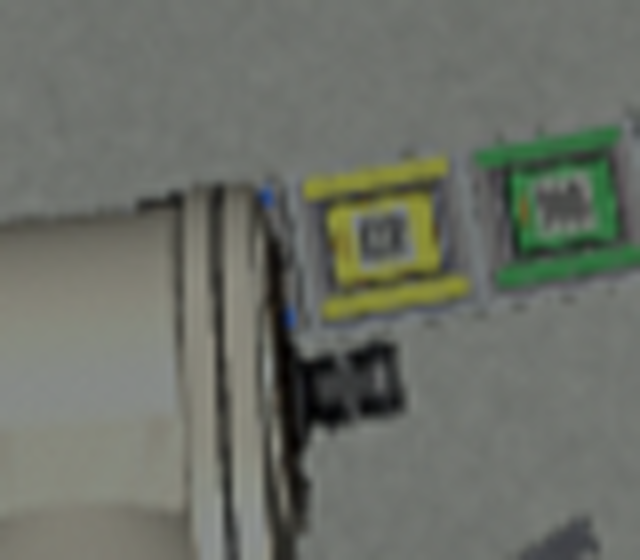

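```bash
cat > chk.py <<'E'
import sys
from plan import *
org=[int(v) for v in sys.argv[1].split(",")]; L=np.array([float(v) for v in sys.argv[2].split(",")])
s=cam("side");o=arm.get_obs();R=Ro.from_quat(o["eef_rot"]).as_matrix();X=-R[:,0];Y=np.cross([0,0,1],X)
og=o["eef_pos"]*1e3-4*X+[0,0,45.5]+0.8*Y
f=lambda l:(((proj(s,[(og+X*l[0]+Y*l[1]+np.array([0,0,l[2]]))/1e3])[0]-org+.5)*8-.5)).round(0)
for l in((82,20,-26),(40,20,-26),(82,20,12),(82,-20,12),(40,-20,12),(40,13,12)): print(l,f(l))
w=og+61*X-[0,0,26];d=L-w;print("window",w.round(1),"label in window",(d@X).round(1),(d@Y).round(1),d[2].round(1))
E
python3 chk.py 240,200 516,51,38
```

```text
(82, 20, -26) [251. 331.]
(40, 20, -26) [404. 340.]
(82, 20, 12) [250. 242.]
(82, -20, 12) [263. 130.]
(40, -20, 12) [416. 138.]
(40, 13, 12) [408. 231.]
window [516.7  50.3  99.8] label in window -0.6 0.8 -61.8
```

The model predicts the head pixels within about 2–3 mm. Small nudge, then hold over blue.

Call:
step_arm --commands '[{"grip": -1,"translation": [-1.5,1,0],"yaw": 0},{"grip": -1,"translation": [-1.5,1,0],"yaw": 0},{"grip": -1,"translation": [-1.5,1,0],"yaw": 0},{"grip": -1,"translation": [-1.5,1,0],"yaw": 0},{"grip": -1,"translation": [-1.5,1,0],"yaw": 0},{"grip": -1,"translation": [-1.5,1,0],"yaw": 0},{"grip": -1,"translation": [-1.5,1,0],"yaw": 0},{"grip": -1,"translation": [-1.5,1,0],"yaw": 0},{"grip": -1,"translation": [-1.5,1,0],"yaw": 0},{"grip": -1,"translation": [-1.5,1,0],"yaw": 0},{"grip": -1,"translation": [-1.5,1,0],"yaw": 0},{"grip": -1,"translation": [-1.5,1,0],"yaw": 0},{"grip": -1,"translation": [-1.5,1,0],"yaw": 0},{"grip": -1,"translation": [-1.5,1,0],"yaw": 0},{"grip": -1,"translation": [-1.5,1,0],"yaw": 0},{"grip": -1,"translation": [-1.5,1,0],"yaw": 0},{"grip": -1,"translation": [-1.5,1,0],"yaw": 0}]'

```text
t: 65.4
eef_pos: [0.4619, 0.0422, 0.0802]
eef_rot: [-0.084, 0.996, -0.0, 0.0]
ft_force: [0.2, 0.1, -0.9]
finger_gap: 0.294
```

```bash
python3 chk.py 240,200 516,51,38; python3 -c "
from plan import *
to(484,-93,78.5,9.6)"
```

```text
(82, 20, -26) [245. 336.]
(40, 20, -26) [399. 345.]
(82, 20, 12) [243. 248.]
(82, -20, 12) [256. 135.]
(40, -20, 12) [410. 144.]
(40, 13, 12) [402. 237.]
window [517.9  52.5  99.7] label in window -2.1 -1.2 -61.7
tcp [461.8  42.2  80.2] psi -170.37 q6 -4.0 F [ 0.6  1.2 -1.3] gap 0.29 t 65.5 | shift [   0.8 -137.     1.7] yaw 0.03025129187528819
```

Blue held for 1.7 s. On to green, which passes over yellow in under 0.3 s.

Call:
step_arm --commands '[{"grip": -1,"translation": [0,-45,0],"yaw": 0},{"grip": -1,"translation": [0,-90,0],"yaw": 0},{"grip": -1,"translation": [1,-120,0],"yaw": 0},{"grip": -1,"translation": [1,-135.5,1],"yaw": 0},{"grip": -1,"translation": [1,-135.5,1],"yaw": 0},{"grip": -1,"translation": [1,-135.5,1],"yaw": 0},{"grip": -1,"translation": [1,-135.5,1],"yaw": 0},{"grip": -1,"translation": [1,-135.5,1],"yaw": 0},{"grip": -1,"translation": [1,-135.5,1],"yaw": 0},{"grip": -1,"translation": [1,-135.5,1],"yaw": 0},{"grip": -1,"translation": [1,-135.5,1],"yaw": 0},{"grip": -1,"translation": [1,-135.5,1],"yaw": 0},{"grip": -1,"translation": [1,-135.5,1],"yaw": 0},{"grip": -1,"translation": [1,-135.5,1],"yaw": 0},{"grip": -1,"translation": [1,-135.5,1],"yaw": 0},{"grip": -1,"translation": [1,-135.5,1],"yaw": 0},{"grip": -1,"translation": [1,-135.5,1],"yaw": 0},{"grip": -1,"translation": [1,-135.5,1],"yaw": 0},{"grip": -1,"translation": [1,-135.5,1],"yaw": 0},{"grip": -1,"translation": [1,-135.5,1],"yaw": 0}]'

```text
t: 67.45
eef_pos: [0.4835, -0.0916, 0.0792]
eef_rot: [-0.084, 0.996, -0.0, 0.0]
ft_force: [-0.5, 0.6, -0.7]
finger_gap: 0.294
```

```bash
python3 chk.py 240,150 538.9,-83.5,38; python3 -c "
from plan import *
to(472.7,-24.5,78.5,9.6)
s=cam('side');crop(s,240,150,90,75,'pics/q4.png',8)"
```

```text
(82, 20, -26) [289. 378.]
(40, 20, -26) [431. 386.]
(82, 20, 12) [288. 288.]
(82, -20, 12) [299. 191.]
(40, -20, 12) [441. 198.]
(40, 13, 12) [435. 278.]
window [539.6 -81.3  98.7] label in window -1.1 -2.1 -60.7
tcp [483.5 -91.6  79.2] psi -170.37 q6 -20.0 F [ 0.3  0.9 -0.7] gap 0.288 t 67.5 | shift [-0.5 68.   0.7] yaw 0.030784605602605097
```

View pics/q4.png

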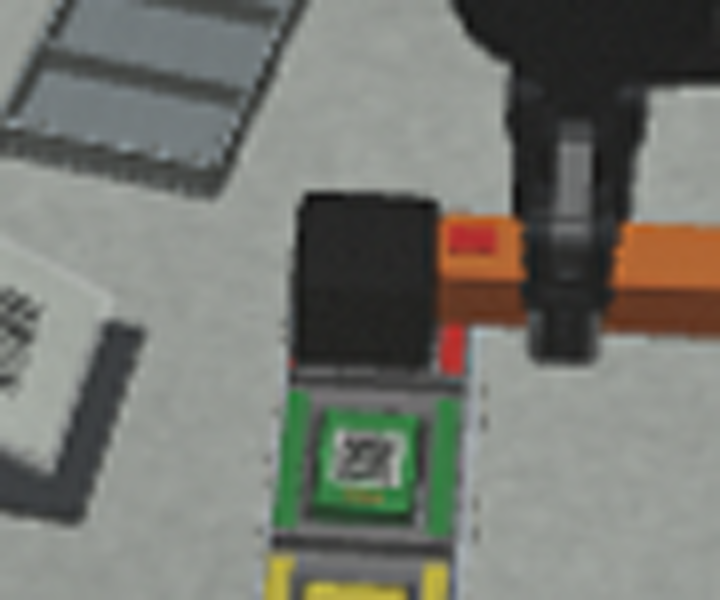

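Matches the prediction. Yellow next.

Call:
step_arm --commands '[{"grip": -1,"translation": [0,35,0],"yaw": 0},{"grip": -1,"translation": [0,60,0],"yaw": 0},{"grip": -1,"translation": [0,66.5,0],"yaw": 0},{"grip": -1,"translation": [0,66.5,0],"yaw": 0},{"grip": -1,"translation": [0,66.5,0],"yaw": 0},{"grip": -1,"translation": [0,66.5,0],"yaw": 0},{"grip": -1,"translation": [0,66.5,0],"yaw": 0},{"grip": -1,"translation": [0,66.5,0],"yaw": 0},{"grip": -1,"translation": [0,66.5,0],"yaw": 0},{"grip": -1,"translation": [0,66.5,0],"yaw": 0},{"grip": -1,"translation": [0,66.5,0],"yaw": 0},{"grip": -1,"translation": [0,66.5,0],"yaw": 0},{"grip": -1,"translation": [0,66.5,0],"yaw": 0},{"grip": -1,"translation": [0,66.5,0],"yaw": 0},{"grip": -1,"translation": [0,66.5,0],"yaw": 0},{"grip": -1,"translation": [0,66.5,0],"yaw": 0},{"grip": -1,"translation": [0,66.5,0],"yaw": 0},{"grip": -1,"translation": [0,66.5,0],"yaw": 0},{"grip": -1,"translation": [0,66.5,0],"yaw": 0}]'

```text
t: 69.45
eef_pos: [0.4724, -0.026, 0.0792]
eef_rot: [-0.084, 0.996, 0.0, -0.0]
ft_force: [-0.1, 1.1, -1.1]
finger_gap: 0.292
```

```bash
python3 chk.py 240,170 527.3,-15.5,38; python3 -c "
from plan import *
to(495.4,-159.7,78.5,9.6)"
```

```text
(82, 20, -26) [270. 388.]
(40, 20, -26) [417. 397.]
(82, 20, 12) [269. 299.]
(82, -20, 12) [280. 195.]
(40, -20, 12) [428. 203.]
(40, 13, 12) [421. 289.]
window [528.5 -15.7  98.7] label in window -1.1 0.4 -60.7
tcp [472.4 -26.   79.2] psi -170.37 q6 -13.0 F [ 0.1 -0.2 -1.6] gap 0.294 t 69.5 | shift [  -0.3 -135.6    0.7] yaw 0.02630820596095873
```

Yellow held. Red next.

Call:
step_arm --commands '[{"grip": -1,"translation": [0,-45,0],"yaw": 0},{"grip": -1,"translation": [0,-90,0],"yaw": 0},{"grip": -1,"translation": [0,-120,0],"yaw": 0},{"grip": -1,"translation": [0,-135,0],"yaw": 0},{"grip": -1,"translation": [0,-135,0],"yaw": 0},{"grip": -1,"translation": [0,-135,0],"yaw": 0},{"grip": -1,"translation": [0,-135,0],"yaw": 0},{"grip": -1,"translation": [0,-135,0],"yaw": 0},{"grip": -1,"translation": [0,-135,0],"yaw": 0},{"grip": -1,"translation": [0,-135,0],"yaw": 0},{"grip": -1,"translation": [0,-135,0],"yaw": 0},{"grip": -1,"translation": [0,-135,0],"yaw": 0},{"grip": -1,"translation": [0,-135,0],"yaw": 0},{"grip": -1,"translation": [0,-135,0],"yaw": 0},{"grip": -1,"translation": [0,-135,0],"yaw": 0},{"grip": -1,"translation": [0,-135,0],"yaw": 0},{"grip": -1,"translation": [0,-135,0],"yaw": 0},{"grip": -1,"translation": [0,-135,0],"yaw": 0},{"grip": -1,"translation": [0,-135,0],"yaw": 0},{"grip": -1,"translation": [0,-135,0],"yaw": 0}]'

```text
t: 71.5
eef_pos: [0.495, -0.1591, 0.0792]
eef_rot: [-0.084, 0.996, -0.0, -0.0]
ft_force: [-0.4, 0.2, -2.0]
finger_gap: 0.288
```

```bash
python3 chk.py 240,130 550,-150.2,38; python3 -c "
from plan import *
to(446.8,-358.6,95,17.2)
s=cam('side');crop(s,240,130,90,75,'pics/q6.png',8)"
```

```text
(82, 20, -26) [307. 374.]
(40, 20, -26) [444. 382.]
(82, 20, 12) [306. 284.]
(82, -20, 12) [317. 194.]
(40, -20, 12) [454. 201.]
(40, 13, 12) [448. 275.]
window [ 551.  -148.8   98.7] label in window -1.2 -1.2 -60.7
tcp [ 495.  -159.1   79.2] psi -170.37 q6 -27.0 F [ 0.6 -0.5 -1.9] gap 0.291 t 71.5 | shift [  80.8 -188.6  -15.8] yaw -7.57141020842198
```

View pics/q6.png

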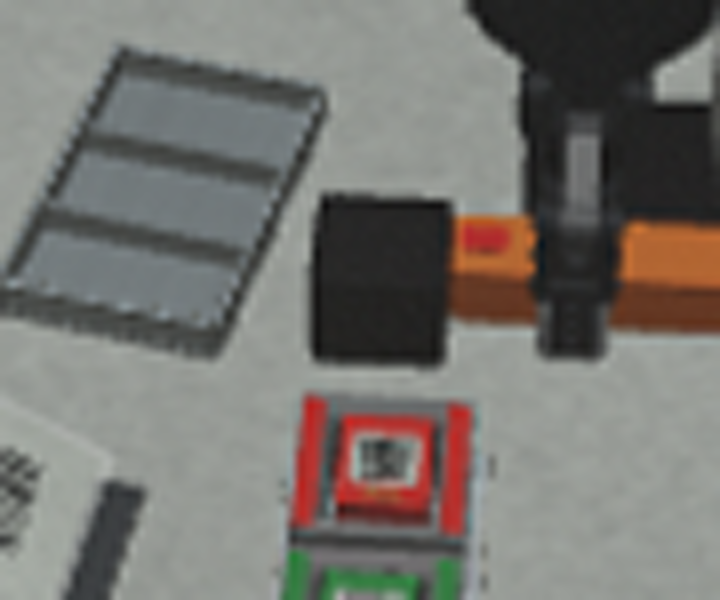

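All codes held. Returning the scanner to the cradle.

Call:
step_arm --commands '[{"grip": -1,"translation": [16,-38,-16],"yaw": -2},{"grip": -1,"translation": [32,-76,-16],"yaw": -4},{"grip": -1,"translation": [48,-113,-16],"yaw": -6},{"grip": -1,"translation": [64,-150,-16],"yaw": -7.5},{"grip": -1,"translation": [79,-188,-16],"yaw": -7.5},{"grip": -1,"translation": [79,-188,-16],"yaw": -7.5},{"grip": -1,"translation": [79,-188,-16],"yaw": -7.5},{"grip": -1,"translation": [79,-188,-16],"yaw": -7.5}]'

```text
t: 72.4
eef_pos: [0.4484, -0.3567, 0.0949]
eef_rot: [-0.149, 0.989, 0.001, -0.0]
ft_force: [-0.1, 0.3, -1.2]
finger_gap: 0.288
```

```bash
python3 -c "
from plan import *
to(448.7,-358,35,17.2)"
```

```text
tcp [ 448.4 -356.7   94.9] psi -162.83 q6 -56.0 F [-0.1  0.3 -1.2] gap 0.288 t 72.4 | shift [ 0.1 -1.3 59.9] yaw -0.03413855155594092
```

Call:
step_arm --commands '[{"grip": -1,"translation": [0,-1,30],"yaw": 0},{"grip": -1,"translation": [0,-1,50],"yaw": 0},{"grip": -1,"translation": [0,-1,58],"yaw": 0},{"grip": -1,"translation": [0,-1,58],"yaw": 0},{"grip": -1,"translation": [0,-1,58],"yaw": 0}]'

```text
t: 72.9
eef_pos: [0.4497, -0.3583, 0.038]
eef_rot: [-0.15, 0.989, -0.0, 0.0]
ft_force: [0.5, 0.1, -0.8]
finger_gap: 0.288
```

```bash
python3 -c "
from plan import *
to(448.7,-358,16.5,17.2)
s=cam('side');crop(s,290,95,90,75,'pics/r1.png',8)"
```

```text
tcp [ 449.7 -358.3   38. ] psi -162.8 q6 -56.0 F [ 0.5  0.1 -0.8] gap 0.288 t 72.9 | shift [ 0.8  0.6 21.5] yaw 0.00019410068722436336
```

View pics/r1.png

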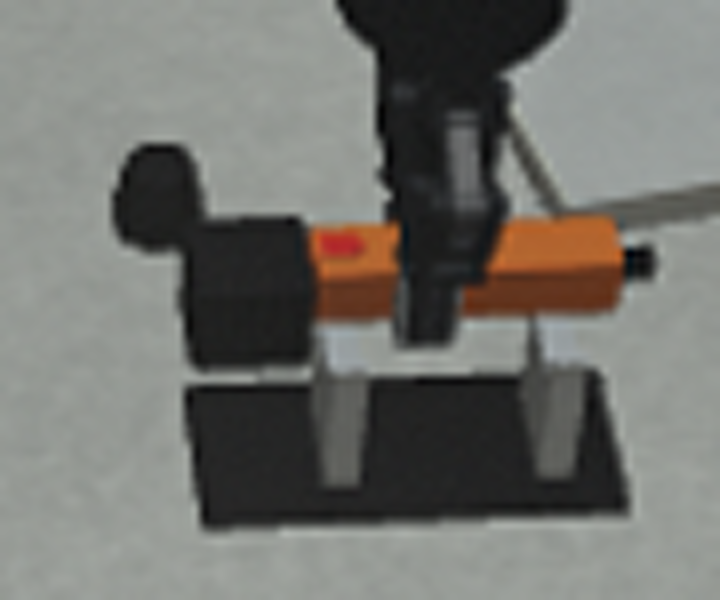

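Aligned, with the head ahead of the post. Lower and release.

Call:
step_arm --commands '[{"grip": -1,"translation": [0,0.3,8],"yaw": 0},{"grip": -1,"translation": [0,0.3,15],"yaw": 0},{"grip": -1,"translation": [0,0.3,19],"yaw": 0},{"grip": -1,"translation": [0,0.3,21.5],"yaw": 0},{"grip": -1,"translation": [0,0.3,21.5],"yaw": 0},{"grip": -1,"translation": [0,0.3,21.5],"yaw": 0}]'

```text
t: 73.55
eef_pos: [0.4483, -0.3581, 0.0165]
eef_rot: [-0.149, 0.989, 0.0, -0.0]
ft_force: [-2.7, 2.6, 6.0]
finger_gap: 0.291
```

Call:
step_arm --commands '[{"grip": 1,"translation": [0,0,0],"yaw": 0},{"grip": 1,"translation": [0,0,0],"yaw": 0},{"grip": 1,"translation": [0,0,0],"yaw": 0},{"grip": 1,"translation": [0,0,0],"yaw": 0},{"grip": 1,"translation": [0,0,0],"yaw": 0},{"grip": 1,"translation": [0,0,0],"yaw": 0},{"grip": 1,"translation": [0,0,0],"yaw": 0},{"grip": 1,"translation": [0,0,0],"yaw": 0}]'

```text
t: 74.35
eef_pos: [0.4488, -0.3583, 0.0157]
eef_rot: [-0.149, 0.989, -0.0, 0.0]
ft_force: [0.4, -0.4, 0.1]
finger_gap: 1.001
```

```bash
python3 -c "
from plan import *
to(448.7,-358,16.5,17.2)
s=cam('side');crop(s,290,95,90,75,'pics/r2.png',8)"
```

```text
tcp [ 448.8 -358.3   15.7] psi -162.87 q6 -56.0 F [ 0.4 -0.4  0.1] gap 1.001 t 74.3 | shift [-0.   0.3 -0.8] yaw -0.06683113959513776
```

View pics/r2.png

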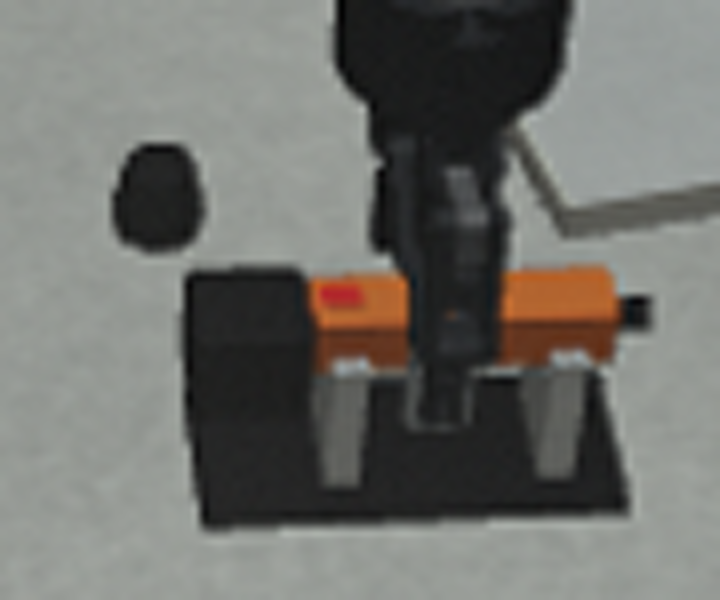

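The scanner sits properly. Retreat upward and do the final checks.

Call:
step_arm --commands '[{"grip": 1,"translation": [0,0,-20],"yaw": 0},{"grip": 1,"translation": [0,0,-60],"yaw": 0},{"grip": 1,"translation": [0,0,-110],"yaw": 0},{"grip": 1,"translation": [20,40,-140],"yaw": 0},{"grip": 1,"translation": [40,90,-150],"yaw": 0},{"grip": 1,"translation": [50,120,-150],"yaw": 0},{"grip": 1,"translation": [50,120,-150],"yaw": 0},{"grip": 1,"translation": [50,120,-150],"yaw": 0},{"grip": 1,"translation": [50,120,-150],"yaw": 0}]'

```text
t: 75.3
eef_pos: [0.3666, -0.2593, 0.1661]
eef_rot: [-0.149, 0.989, -0.001, 0.001]
ft_force: [-0.3, 0.1, -0.2]
finger_gap: 1.003
```

```bash
python3 -c "
from meas import *
from plan import *
s=cam('side');cv2.imwrite('pics/z1.png',s['bgr']);crop(s,255,165,60,110,'pics/z2.png',5)
m=np.zeros((420,560),np.uint8);x0,x1,y0,y1=322,372,122,146
mm=mask(s,'orange',100,120)|mask(s,'red',100,60);m[y0:y1,x0:x1]=mm[y0:y1,x0:x1]
V=cv2.cvtColor(s['bgr'],cv2.COLOR_BGR2HSV)[...,2];m&=(V>160).astype(np.uint8);ys,xs=np.nonzero(m)
P=onplane(s,cv2.convexHull(np.c_[xs,ys]).reshape(-1,2),.074)[:,:2]*1e3
r=cv2.minAreaRect(P.astype(np.float32));c=np.array(r[0])-[430.1,-363.4];a=np.radians(17.2);print(r[1:],'along,across',c@[np.cos(a),np.sin(a)],c@[-np.sin(a),np.cos(a)])
"
```

```text
((102.60659790039062, 24.372961044311523), 17.20531463623047) along,across 2.1292142853626763 -0.3633050415844131
```

View pics/z1.png

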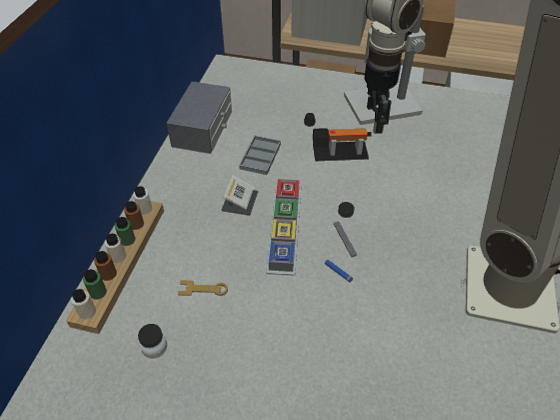

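View pics/z2.png

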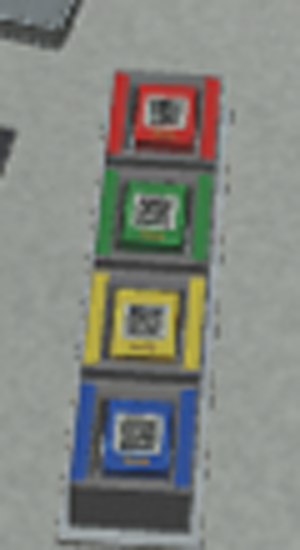

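Everything is in place, with bystanders where they were. One quick numeric check of the cassettes against the nests, then hand in.

```bash
python3 -c "
from meas import *
s=cam('side')
N={'blue':(516,51.1),'yellow':(527.3,-15.5),'green':(538.8,-83.5),'red':(550,-150.2)}
for n,(x,y) in N.items():
    p=proj(s,[[x/1e3,y/1e3,.038]])[0].round().astype(int)
    r=cass(s,n,z=.038,box=(p[0]-8,p[0]+8,p[1]-11,p[1]+11)); print(n,(r[0]-[x,y]).round(1),r[1],r[2])
"
```

```text
blue [-1.2 -0.9] [27.778465270996094, 37.390682220458984] 103.868614
yellow [ 3.1 -2.8] [36.088863372802734, 43.3793830871582] 103.884865
green [ 5.  -4.2] [35.04560089111328, 46.40629577636719] 103.14212
red [ 3.4 -4.3] [33.627235412597656, 45.87599563598633] 102.999344
```

```bash
python3 -c "
from meas import *
s=cam('side')
N={'blue':(516,51.1),'yellow':(527.3,-15.5),'green':(538.8,-83.5),'red':(550,-150.2)}
for n,(x,y) in N.items():
    p=proj(s,[[x/1e3,y/1e3,.038]])[0].round().astype(int)
    r=cass(s,n,z=.038,box=(p[0]-7,p[0]+8,p[1]-11,p[1]+11)); print(n,(r[0]-[x,y]).round(1),np.round(r[1],1),r[2])
crop(s,265,175,35,45,'pics/z3.png',13);crop(s,262,215,35,50,'pics/z4.png',12)
"
```

```text
blue [-1.2 -0.9] [27.8 37.4] 103.868614
yellow [-0.2  0. ] [29.4 38.5] 99.70073
green [ 3.4 -2.8] [32.5 43. ] 103.142006
red [ 3.4 -4.3] [33.6 45.9] 102.999344
```

View pics/z3.png

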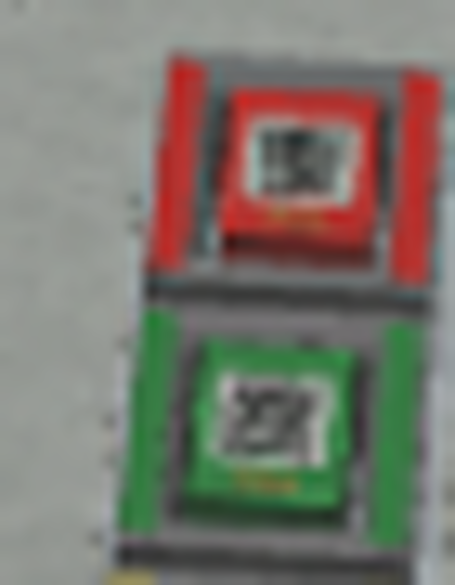

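View pics/z4.png

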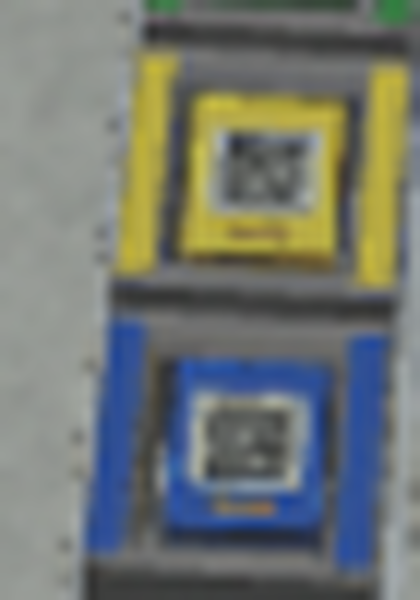

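All four sit inside their recesses with tops level with the rims. The red and green size readings were inflated by nest strip pixels. Handing in.

```bash
python3 -c "
from workcell import arm
print(arm.get_obs()['t'],arm.get_obs()['ft_force']);print(arm.sign_off())"
```

```text
75.45 [-0.36247921  0.39595204 -0.25163906]
the job is handed in; nothing more can be done
None
```

The job is finished and handed in at 75 s. All four cassettes (blue, yellow, red, green) are seated in their own nests. Each was pressed with 17–23 N until it stopped at the same flush height. Green was knocked aside early on, so I found it again before picking it up.

**Scanning:** The tool can only point down, so I tilted the scanner head up about 0.36–0.45 rad in the grip. I did this by pressing its head lightly on the cradle's front post. I held it over the ticket about 75 mm off, then levelled it in the cradle and gripped it again. Then I scanned blue, green, yellow and red from about 61 mm for roughly 1.5 s each. The estimated aim error was 2–3 mm on the labels and up to about 5 mm on the ticket.

**Final checks:**
- **Scanner:** it is back in its cradle, head to the same end, about 2 mm along and 0.4 mm across from where it started. The robot is clear of everything.
- **Other items:** everything else on the bench looks unmoved in the last picture.
- **Cassettes:** blue and yellow measured within about 1.5 mm of their nest centres. The same measurement failed for green and red because nest-strip pixels got into it (it gave 3–5 mm offsets with oversized faces). For those two I rely on the close-up picture and the press height.

**Disagreements:**
- **Fingertips:** they turned out to be about 27 mm above the reported tool point, not at it. Because of that, the first grasp of blue closed on nothing. I measured the offset by touch and corrected for it.
- **Tilt:** two image estimates of the ticket tilt differed by about 0.1 rad. Both are within the limit.

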